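Refit two keyed belt pulleys on an inclined drive

TASK

Refit both belt pulleys on the inclined drive unit, square boss facing out: first the large pulley on the thick shaft, then the small one on the thin shaft, whose disc overlaps the large one. The shafts' keys stand at unknown angles, so press each pulley lightly and turn it until it drops over the keys, fully home against its seat; leave it there, released, and do not disturb the other things on the bench.

Things in the scene. Friction and masses are not known exactly. Their poses are not given: they have to be found in the camera images.
- large_pulley: Bare aluminium belt pulley: grooved disc 96 mm across, 18 mm thick, with a square boss 42 x 42 mm on top; total height 48 mm, 0.3 kg. Origin: centre of the disc's underside; z along its axis to the boss; x, y square to the boss's flats. Through bore: a cross of four slots along +-x and +-y, each 12 mm wide, 35 mm from end to end. Starts flat, boss up.
- small_pulley: Smaller belt pulley of bare aluminium: disc 68 mm across, 16 mm thick, square boss 33 x 33 mm, total height 46 mm, 0.2 kg. Frame as the large one's. Through bore: a cross of four slots along +-x and +-y, each 9.6 mm wide, 26 mm from end to end. Starts flat, boss up.
- drive: Grey drive unit, fixed: foot 130 x 190 mm, gear head with a 108 x 182 mm face, its centre 78 mm above the origin (centre of the foot's underside). The shafts are parallel, normal to the face, tilted 30 degrees from vertical towards this body's -x; axes 76 mm apart, thick at +y, thin at -y. Both stand at unknown angles about their axes and are held by the gearing (they give only to 0.8 N m).
- thick_seat (a point): Thick shaft's seat centre on the head's face, where the large pulley's underside centre rests; z outward along the shaft, x and y the head's (not the keys'). The shaft: four equal keys in a cross, 30 mm over, 8 mm wide, rising 20 mm from the seat, then a round pilot nose, 15.2 mm diameter, 11 mm more (last 6 mm tapered). Keys repeat every 90 degrees and enter within about 6 degrees.
- thin_seat (a point): Thin shaft's seat centre, atop a collar 24 mm above the face; z outward. The small pulley's underside centre rests here, its disc 6 mm over the large one's and overlapping it by 6 mm. The shaft: four keys in a cross, 22 mm over, 6 mm wide, rising 18 mm, then a round nose, 11.8 mm diameter, 11 mm more (last 6 mm tapered). Keys repeat every 90 degrees and enter within about 6 degrees.
- solvent_bottle: White pump bottle, 68 mm in diameter, 127 mm tall, loose, near the large pulley; origin at the centre of its underside.
- cotton_box: Round white tub with a blue lid, 67 mm in diameter, 62 mm tall, loose, near the small pulley; origin at the centre of its underside.
- marker_pen: White pen lying on the bench, 127 x 10 x 9 mm, loose; origin at the middle of its underside, lying along its x axis.
- driver_green: Green precision screwdriver lying on the bench, 122 x 12 x 10 mm, loose; lies along its x axis.
- battery_cell: Flat black battery, 85 x 44 x 5 mm, loose; origin at the centre of its underside.
Mind the look-alikes: they are no part of the job. What is shaped like the small_pulley but green is not meant.

How it is judged (in metres and radians):
On the way, in this order (a step that is already met when the one before it is completed fails the run):
1. the large pulley is home on the thick shaft (distance between large_pulley and thick_seat below 0.005 m and z of large_pulley in the frame of thick_seat below 0.0035 m and angle between the z axis of large_pulley and the z axis of thick_seat, either way round below 0.07 rad), for 0.2 s.
2. the small pulley is home on the thin shaft (distance between small_pulley and thin_seat below 0.005 m and z of small_pulley in the frame of thin_seat below 0.0035 m and angle between the z axis of small_pulley and the z axis of thin_seat, either way round below 0.07 rad), for 0.2 s.
At the end, for the whole second after the job is handed in: Both pulleys sit on their own shafts, boss outward, undersides within 3.5 mm of their seats and within 5 mm in all, square to the shaft within 4 degrees, released and at rest (all of step 1 and all of step 2 and linear speed of each of large_pulley, small_pulley below 0.02 m/s and contact force between each of large_pulley, small_pulley and the fingers below 0.1 N); the robot touches nothing.
It fails at once if a bystander (solvent bottle) is pushed more than 25 mm or tipped over (distance of solvent_bottle from where it was at the start of the episode above 0.025 m or angle between solvent_bottle's own z axis and vertical above 0.5 rad).
It fails at once if a bystander (cotton box) is pushed more than 25 mm or tipped over (distance of cotton_box from where it was at the start of the episode above 0.025 m or angle between cotton_box's own z axis and vertical above 0.5 rad).
It fails at once if a bystander (marker pen) is pushed more than 25 mm (distance of marker_pen from where it was at the start of the episode above 0.025 m).
It fails at once if a bystander (driver green) is pushed more than 25 mm (distance of driver_green from where it was at the start of the episode above 0.025 m).
It fails at once if a bystander (battery cell) is pushed more than 25 mm (distance of battery_cell from where it was at the start of the episode above 0.025 m).
It also fails if it takes over 72 s, if anything falls off the work surface, if the arm or the gripper's body presses on something with over 40 N, if the wrist force passes 120 N, or if a joint passes its speed limit or range.

ROBOT

A 6-joint arm with a two-finger parallel gripper is mounted at the origin on a cart in front of the work surface, level with it; the furniture and walls round the work are solid. World frame = base frame: x ahead of the robot, y to its left, z up, the work surface at z = 0. Lengths are in mm, angles in rad, forces in N, time in s.
With the tool pointing down it reaches from about 275 to 1000 mm from the base axis. Payload 8.4 kg.
Tool frame: the origin (TCP) lies on the mounting face of the last link; the fingertips stand 173 mm ahead of it and the grasp point (between the pads) lies 155 mm ahead of it; z points along the fingers, y is the direction in which the jaws open and shut (so a half turn about z gives the same grasp; the last joint's range is limited). The gripper opens to 85 mm and grips with 20 to 120 N. Pads are 22 mm wide; open, the fingers measure 114 mm over their backs; the gripper's body (76 mm by 85 mm) begins 54 mm behind the grasp point. The pads swing forward as they close: fully open they stand 13 mm farther back than shut.
Start: joints at [-1.203, 0.353, 1.633, -0, 1.155, -0.002], TCP at [225.892, -582.754, 404.681] pointing down, gripper open.
Joint ranges: [-2.63, 2.63], [-0.92, 2.1], [0.06, 2.66], [-1.3, 4.44], [0, 2.69], [-3.02, 3.02]. Speed limits (rad/s): [2.22, 2.22, 2.79, 3.14, 3.14, 3.14].

INTERFACE

Orientations are given as [roll, pitch, yaw] about the fixed x, y, z axes, in that order (R = Rz(yaw) Ry(pitch) Rx(roll)).
In Python, from rig import r, grab_frame, spotter gives the robot as it stands.
- The arm moves only by the tool apply_moves, never from a script. Its argument "motion" is text: rows parted by semicolons, each of 5 numbers parted by spaces: the opening, from -1 (shut) to 1 (fully open), then the shift along the tool's x, y, z as a fraction of full scale, then the turn about the tool's z as a fraction of full scale. In form: hand x y z twist; .... A call has 1 to 20 rows; each row is the pose to reach, as a shift and turn from the pose commanded when the call began, along the tool's axes at that moment, turning the shorter way round; what a row does not reach only later rows make up. Full scale, the value 1, is 1 m for a shift and pi rad for a turn. A row lasts 1/12 s, in which the tool goes at most 41.7 mm and 7.16 degrees, less where a joint would pass 70% of its speed; a pose out of reach is approached as far as the arm can. A call with a number of a shift or a turn outside -1 to 1 is refused whole. A call with a gripper value outside its range is refused whole. The fingers move at their own pace and stop on an object; "squeeze" is the grip in N (left out, the last holds). Time passes only in rows, so rows that repeat a pose let the fingers close. It gives the time, the measured TCP pose, the force and the opening at its end, in the units of the state.
- r.sense(): the state, without advancing time (a new reading comes with each control period).
- grab_frame(name): name is "scene" or "top" or "wrist"; returns a dict with "img" (400x640x3 uint8, red, green, blue), "fx", "fy", "cx", "cy" (pixels), "R" (3x3) and "t" (3): a world point X has camera coordinates R X + t. Camera axes: x right, y down, z forward; pixel columns grow to the right and rows downward; lengths in mm; the calibration is good to about 2 mm. A picture is of the moment at which its call begins. There is no depth.
- r.sign_off(): hands the job in, once; it reports no verdict.
Trained networks look in the newest picture that a camera, given by its name, has taken for a name from the list of things; names that differ only in an ending like _2 or _b are one class to them, and where a whole thing is asked for, a point or a joint stands for the part that bears it (a point fixed in the world has none). Each returns a list of dicts, best first, with "conf" (0 to 1); they miss things now and then, are a little off and sometimes report something else, mostly with a low value. They report only what shows in the picture. A call takes as long as a camera call. They do not tell look-alikes from the thing itself.
- spotter.boxes_of(query, camera): "point" ([x, y, z] in mm, in world coordinates, good to about 4 mm: the middle of the surface that is visible of it).
- spotter.place_of(query, camera): "point" ([x, y, z] in mm, in world coordinates, good to about 4 mm: a listed point, or the origin of a listed thing).
The state is a dict: "clock": time; "qpos": joint angles; "qvel": joint speeds; "joint_efforts": joint torques, N m; "eef_pos": TCP position; "tcp_rot": TCP orientation; "contact_force": force on the tool from outside, world axes, zero at the start; "wrist_torque": the same for the moment, N m; "opening": opening from 0.0 (shut) to 1.0 (fully open).
Only numpy, scipy, OpenCV 4.12 (cv2) and the standard library are available. Lean on these libraries where they do the work, as an engineer would, in place of code of your own. Each camera call takes 0.05 s, during which the arm holds its last target.

## Working session

There is one attempt and no reset: what is moved stays moved. The work goes in short steps, Python scripts to look and compute and a tool call to move; the robot and the scene stay as the last step left them, time stands still between calls to the robot, and variables do not carry over. Pictures are saved under pics/ and viewed, and the job is handed in when it is done.

Besides the shell and the picture viewer there is one more tool, called after "Emit:" as name(argument=value, ...) on one line, values as JSON. apply_moves: Moves the arm, as the interface text tells. Its arguments: {"type":"object","properties":{"motion":{"type":"string"},"squeeze":{"type":"number"}},"required":["motion"]}

```bash
ls; mkdir -p pics
cat > h.py <<'E'
from rig import r, grab_frame, spotter
import numpy as np, cv2
def snap(n,f):
    g=grab_frame(n); cv2.imwrite('pics/'+f,cv2.cvtColor(g['img'],cv2.COLOR_RGB2BGR)); return g
def proj(g,X):
    X=np.atleast_2d(X); c=X@np.array(g['R']).T+np.array(g['t']); return np.c_[g['fx']*c[:,0]/c[:,2]+g['cx'],g['fy']*c[:,1]/c[:,2]+g['cy']]
def ray(g,u,v,z):
    R=np.array(g['R']);t=np.array(g['t']);o=-R.T@t
    d=R.T@np.array([(u-g['cx'])/g['fx'],(v-g['cy'])/g['fy'],1]); return o+d*(z-o[2])/d[2]
E
python3 - <<'E'
from h import *
print(r.sense())
for n in ['scene','top','wrist']:
    g=snap(n,n+'0.png'); print(n,g['fx'],g['cx'],g['cy'],np.round(-np.array(g['R']).T@np.array(g['t'])),np.round(g['R'],3).tolist())
    for q in ['large_pulley','small_pulley','drive','thick_seat','thin_seat','solvent_bottle','cotton_box','marker_pen','driver_green','battery_cell']:
        print(q,[(np.round(d['point']).tolist(),round(d['conf'],2)) for d in spotter.place_of(q,n)])
E
```

```text
pics
{'clock': 0.0, 'qpos': array([-1.20341678e+00,  3.53648909e-01,  1.63413733e+00, -1.75821438e-05,
        1.15519554e+00, -2.42113614e-03]), 'qvel': array([ 0.00023351, -0.00021191,  0.00112248, -0.00145442,  0.0008393 ,
        0.00057992]), 'joint_efforts': array([ 2.27384924e-03, -6.05234528e+01, -3.42067373e+01,  1.41721530e-04,
        9.41393373e-03,  9.01298236e-08]), 'eef_pos': array([ 225.79396736, -582.53536893,  403.95967038]), 'tcp_rot': array([-3.14020349e+00,  1.27122680e-05,  3.69807799e-01]), 'contact_force': array([-0.41064206, -0.49991671,  0.12957403]), 'wrist_torque': array([-0.04717263,  0.03063884,  0.01524643]), 'opening': 1.000315379538233}
scene 377.9973854618622 319.77280136787414 196.1403492486882 [ 30. 594. 973.] [[-0.798, -0.603, 0.002], [-0.449, 0.592, -0.669], [0.403, -0.535, -0.743]]
large_pulley [([524.0, 284.0, -2.0], 0.84)]
small_pulley [([416.0, -294.0, 2.0], 0.84), ([528.0, -245.0, -6.0], 0.58), ([614.0, -255.0, 2.0], 0.25)]
drive [([573.0, 7.0, -2.0], 0.65)]
thick_seat [([583.0, 39.0, 76.0], 0.96)]
thin_seat [([548.0, -31.0, 101.0], 0.89)]
s
[... 454 characters left out ...]
 [([417.0, -289.0, -1.0], 0.84), ([530.0, -250.0, -1.0], 0.79)]
drive [([570.0, 3.0, -2.0], 0.74)]
thick_seat [([577.0, 39.0, 76.0], 0.74)]
thin_seat [([550.0, -28.0, 93.0], 0.72)]
solvent_bottle [([422.0, 291.0, -1.0], 0.66), ([580.0, 39.0, 74.0], 0.32)]
cotton_box [([618.0, -256.0, -1.0], 0.68)]
marker_pen [([422.0, 54.0, 1.0], 0.46)]
driver_green []
battery_cell [([657.0, -400.0, -1.0], 0.84)]
wrist 324.289052481347 320.1824757181198 195.84082889147558 [ 295. -556.  374.] [[0.361, -0.933, -0.0], [-0.893, -0.346, 0.288], [-0.269, -0.104, -0.958]]
large_pulley []
small_pulley []
drive []
thick_seat []
thin_seat []
solvent_bottle []
cotton_box []
marker_pen []
driver_green []
battery_cell []
```

Emit:
apply_moves(motion="1 0 0 -0.8 0;1 0 0 -0.8 0;1 0 0 -0.8 0;1 0 0 -0.8 0;1 0 0 -0.8 0;1 0 0 -0.8 0;1 0 0 -0.8 0;1 0 0 -0.8 0;1 0 0 -0.8 0;1 0 0 -0.8 0;1 0 0 -0.8 0;1 0 0 -0.8 0;1 0 0 -0.8 0;1 0 0 -0.8 0;1 0 0 -0.8 0;1 0 0 -0.8 0")

```text
clock: 2.98
eef_pos: [207.1, -534.6, 1006.7]
tcp_rot: [-3.027, -0.0, 0.37]
contact_force: [-4.2, 10.3, 3.4]
opening: 1.0
```

```bash
python3 -c "
from h import *
s=r.sense();print(s['qpos'],s['eef_pos'],s['tcp_rot'],s['clock'])"
```

```text
[-1.20381420e+00  5.10294821e-01  5.77927580e-02  3.29103602e-04
  2.68847793e+00 -2.55071153e-03] [ 207.12762893 -534.59154072 1006.72888945] [-3.02662064e+00 -4.69680627e-04  3.69793411e-01] 2.9833
```

Emit:
apply_moves(motion="1 0 0 0.15 0;1 0 0 0.15 0;1 0 0 0.15 0;1 0 0 0.15 0")

```text
clock: 3.32
eef_pos: [200.2, -516.5, 916.2]
tcp_rot: [-3.043, -0.0, 0.37]
contact_force: [-0.5, -1.5, 0.6]
opening: 1.002
```

```bash
python3 -c "
from h import *
s=r.sense();print(s['qpos'],s['eef_pos'],s['tcp_rot'],s['clock'])"
```

```text
[-1.20380672e+00  2.37416134e-01  7.15910567e-01  2.00252320e-04
  2.28662867e+00 -2.68090138e-03] [ 200.16086371 -516.45271714  916.1715788 ] [-3.04323074e+00 -4.26549739e-04  3.69773492e-01] 3.3167
```

```bash
python3 -c "
from h import *
from scipy.optimize import least_squares
Q=np.array([[.353649,1.634137,1.155196],[.510295,.057793,2.688478],[.237416,.715911,2.286629]])
P=np.array([[np.hypot(225.794,582.535),403.96],[np.hypot(207.128,534.59),1006.73],[np.hypot(200.16,516.453),916.17]])
def fk(p,q):
    a,h,L1,L2,d=p; c=np.cumsum(q,axis=-1)
    return np.stack([a+L1*np.sin(c[...,0])+L2*np.sin(c[...,1])+d*np.sin(c[...,2]),h+L1*np.cos(c[...,0])+L2*np.cos(c[...,1])+d*np.cos(c[...,2])],-1)
s=least_squares(lambda p:np.r_[(fk(p,Q)-P).ravel(),1e-3*(p[0]),1e-3*(p[4]-100)],[0,250,450,450,100]);print(s.x,s.cost)
g=r.sense()
print(g['clock'],g['tcp_rot'])
"
```

```text
[ -46.23543145 -431.59140578  583.20459428  511.82594119 -494.65182908] 59.688115549793075
3.3167 [-3.04323074e+00 -4.26549739e-04  3.69773492e-01]
```

```bash
cat >> h.py <<'E'
def fk(p,q):
    h,L1,L2,e,d=p; c=np.cumsum(q,axis=-1); s,k=np.sin,np.cos
    return np.stack([L1*s(c[...,0])+L2*s(c[...,1])+e*k(c[...,1])+d*s(c[...,2]),h+L1*k(c[...,0])+L2*k(c[...,1])-e*s(c[...,1])+d*k(c[...,2])],-1)
E
python3 -c "
from h import *
from scipy.optimize import least_squares
Q=np.array([[.353649,1.634137,1.155196],[.510295,.057793,2.688478],[.237416,.715911,2.286629]])
P=np.array([[np.hypot(225.794,582.535),403.96],[np.hypot(207.128,534.59),1006.73],[np.hypot(200.16,516.453),916.17]])
for x0 in ([250,450,450,0,100],[200,400,600,50,60]):
  s=least_squares(lambda p:np.r_[(fk(p,Q)-P).ravel()],x0);print(s.x,s.cost)
"
```

```text
[293.96796547 568.09629438 494.30130266  58.4975649  169.2666646 ] 2.4390131965037676e-06
[293.96796544 568.09629438 494.30130266  58.4975649  169.26666457] 2.439013197101366e-06
```

```bash
python3 -c "
from h import *
gt=grab_frame('top');gs=snap('scene','s1.png')
cv2.imwrite('pics/t1.png',gt['img'][:,:,::-1])
def rr(g,u,v):
    R=np.array(g['R']);t=np.array(g['t']);o=-R.T@t
    return o,R.T@np.array([(u-g['cx'])/g['fx'],(v-g['cy'])/g['fy'],1])
for (p1,p2) in (((250,97),(600,93)),((250,85),(600,82))):
  o,d1=rr(gt,*p1);_,d2=rr(gt,*p2);n=np.cross(d1,d2)
  for px in ((0,205),(0,240),(200,70),(200,105),(330,12),(355,25)):
    q,d=rr(gs,*px); print(p1,px,np.round(q+d*(n@(o-q))/(n@d)))
"
```

```text
(250, 97) (0, 205) [724. 587. 478.]
(250, 97) (0, 240) [748. 625. 396.]
(250, 97) (200, 70) [700. 144. 540.]
(250, 97) (200, 105) [729. 148. 439.]
(250, 97) (330, 12) [ 704. -349.  504.]
(250, 97) (355, 25) [ 735. -546.  389.]
(250, 85) (0, 205) [766. 587. 448.]
(250, 85) (0, 240) [795. 627. 359.]
(250, 85) (200, 70) [737. 119. 516.]
(250, 85) (200, 105) [772. 122. 407.]
(250, 85) (330, 12) [ 740. -400.  479.]
(250, 85) (355, 25) [ 777. -613.  354.]
```

```bash
python3 -c "
import cv2
a=cv2.imread('pics/t1.png')[135:215,260:350]; cv2.imwrite('pics/t1c.png',cv2.resize(a,None,fx=7,fy=7,interpolation=cv2.INTER_CUBIC))
a=cv2.imread('pics/s1.png')[165:245,250:340]; cv2.imwrite('pics/s1c.png',cv2.resize(a,None,fx=7,fy=7,interpolation=cv2.INTER_CUBIC))
"
cat > fit.py <<'E'
from h import *
from scipy.optimize import least_squares
gt=grab_frame('top');gs=grab_frame('scene')
n=np.array([-.5,0,3**.5/2]);u=np.array([3**.5/2,0,.5])
fc=lambda s,t,cx:np.array([cx,0,78])+54*s*u+np.array([0,91*t,0])
obs=[]
for pt,px in [(('f',1,1),(78,250)),(('f',1,-1),(405,58)),(('f',-1,-1),(527,245)),(('f',-1,1),(215,428)),(('b',-1,-1),(565,323)),(('b',-1,1),(232,527)),(('b',1,1),(80,345))]:
    obs.append((gs,pt,(px[0]/7+250,px[1]/7+165)))
for pt,px in [(('f',1,1),(142,125)),(('f',1,-1),(515,208)),(('f',-1,-1),(475,415)),(('f',-1,1),(110,325)),(('b',-1,-1),(470,462)),(('b',-1,1),(95,372))]:
    obs.append((gt,pt,(px[0]/7+260,px[1]/7+135)))
def world(p,P):
    c,s=np.cos(p[2]),np.sin(p[2]); return np.array([c*P[0]-s*P[1]+p[0],s*P[0]+c*P[1]+p[1],P[2]])
def res(p,full=False):
    o=[]
    for g,pt,px in obs:
        P=fc(pt[1],pt[2],p[3]) if pt[0]=='f' else np.array([65*pt[1],95*pt[2],p[4]])
        o.append(proj(g,world(p,P))[0]-px)
    o=np.array(o); return o if full else o.ravel()
s=least_squares(res,[572,5,-.27,0,10]);p=s.x
print(p,np.degrees(p[2]));print(np.round(res(p,True),1).tolist())
N=lambda cx,y,h:np.array([cx,y,78])+n*h
print('thick',world(p,N(p[3],38,0)),'thin',world(p,N(p[3],-38,24)))
for g in (gt,gs):
  for q in ('thick_seat','thin_seat'): print(q,[(np.round(d['point'],1),round(d['conf'],2)) for d in spotter.place_of(q,'top' if g is gt else 'scene')][:1])
E
python3 fit.py
```

```text
[ 5.72091863e+02  7.27501753e+00 -2.46777342e-01 -2.54452611e-01
  7.33705589e+00] -14.13930016659719
[[-0.0, -3.0], [0.2, -1.4], [0.6, -0.5], [-0.9, 1.2], [-0.6, -0.4], [0.0, -0.1], [-1.0, 0.5], [-0.5, 0.1], [0.7, 0.4], [-0.1, 0.3], [-1.1, 1.3], [0.3, 0.2], [-0.2, 0.9]]
thick [581.12776734  44.18595338  78.        ] thin [550.9260154  -26.58024038  98.78460969]
thick_seat [(array([581. ,  39.3,  76.2]), 0.93)]
thin_seat [(array([550.1, -27. ,  90.9]), 0.86)]
thick_seat [(array([584. ,  43.1,  77. ]), 0.56)]
thin_seat [(array([549.7, -31.4,  97.5]), 0.84)]
```

Emit:
apply_moves(motion="1 0 0.2 0 0;1 0 0.2 0 0;1 0 0.2 0 0;1 0 0.2 0 0;1 0 0.2 0 0")

```text
clock: 4.13
eef_pos: [263.1, -678.9, 882.4]
tcp_rot: [-3.044, -0.0, 0.37]
contact_force: [-1.5, 3.6, 17.1]
opening: 1.001
```

```bash
cat > st.py <<'E'
from h import *
s=r.sense();q=s['qpos'];print('q',np.round(q,4),'pos',np.round(s['eef_pos'],1),'r',round(float(np.hypot(*s['eef_pos'][:2])),1),'rot',np.round(s['tcp_rot'],4),'t',s['clock'],'sum-pi',round(q[1]+q[2]+q[4]-np.pi,4),'F',np.round(s['contact_force'],1),'T',np.round(s['wrist_torque'],2),'op',round(float(s['opening']),3))
E
python3 st.py
```

```text
q [-1.2031e+00  6.9550e-01  5.7100e-02  4.0000e-04  2.4865e+00 -1.9000e-03] pos [ 263.1 -678.9  882.4] r 728.1 rot [-3.044e+00 -4.000e-04  3.698e-01] t 4.1333 sum-pi 0.0976 F [-1.5  3.6 17.1] T [-0.01 -0.01  0.07] op 1.001
```

Emit:
apply_moves(motion="1 0 0.2 0 0;1 0 0.2 0 0;1 0 0.2 0 0;1 0 0.2 0 0")

```text
clock: 4.47
eef_pos: [287.3, -741.4, 815.0]
tcp_rot: [-3.071, -0.0, 0.37]
contact_force: [-0.2, -1.0, -0.4]
opening: 0.997
```

```bash
python3 st.py
```

```text
q [-1.2030e+00  7.8140e-01  5.8100e-02  4.0000e-04  2.3729e+00 -1.6000e-03] pos [ 287.3 -741.4  815. ] r 795.1 rot [-3.0707e+00 -4.0000e-04  3.6970e-01] t 4.4667 sum-pi 0.0709 F [-0.2 -1.  -0.4] T [-0.01  0.02  0.03] op 0.997
```

```bash
cat > kin.py <<'E'
import numpy as np
from scipy.spatial.transform import Rotation as Ro
from scipy.optimize import least_squares
h,L1,L2,e,d=293.968,568.096,494.301,58.4976,169.267
lo=np.array([-2.63,-.92,.06,-1.3,0,-3.02]);hi=np.array([2.63,2.1,2.66,4.44,2.69,3.02])
def FK(q):
    R1=Ro.from_euler('z',q[0]);c=q[1]+q[2]
    p=np.array([L1*np.sin(q[1])+L2*np.sin(c)+e*np.cos(c),0,h+L1*np.cos(q[1])+L2*np.cos(c)-e*np.sin(c)])
    R=R1*Ro.from_euler('y',c)*Ro.from_euler('z',q[3])*Ro.from_euler('y',q[4])*Ro.from_euler('z',q[5])
    return R1.apply(p)+d*R.apply([0,0,1]),R
def IK(P,R,q0,n=6):
    best=None
    rng=np.random.default_rng(0)
    for k in range(n):
        x0=np.clip(q0+(0 if k==0 else rng.normal(0,.6,6)),lo+1e-3,hi-1e-3)
        s=least_squares(lambda q:np.r_[(FK(q)[0]-P)/300,(R.inv()*FK(q)[1]).as_rotvec()],x0,bounds=(lo,hi))
        if best is None or s.cost<best.cost: best=s
        if best.cost<1e-8: break
    return best.x,best.cost
E
python3 - <<'E'
from kin import *
q=[-1.2030e+00,7.8140e-01,5.8100e-02,4.0000e-04,2.3729e+00,-1.6000e-03]
P,R=FK(q);print(P,R.as_euler('xyz'))
psi=-.25
n=np.array([-.5*np.cos(psi),-.5*np.sin(psi),.866])
for seat in ([581,42,78],[551,-28,98.8]):
  for tw in range(-180,181,45):
    z=-n; x=np.array([np.cos(psi)*.866,np.sin(psi)*.866,.5]); y=np.cross(z,x)
    R=Ro.from_matrix(np.c_[x,y,z])*Ro.from_euler('z',tw,degrees=True)
    for hh in (190,260):
      q,c=IK(np.array(seat)+hh*n,R,np.array([0,.1,2.2,0,.4,0]),10);print(seat,tw,hh,np.round(q,2),'%.1e'%c)
E
```

```text
[ 285.92990061 -741.90786725  815.00378693] [ 3.1411807  -0.07080674  1.94048492]
[581, 42, 78] -180 190 [ 0.21  0.33  2.21 -1.09  0.25  1.48] 7.4e-23
[581, 42, 78] -180 260 [ 0.25  0.17  2.23 -0.74  0.36  1.15] 3.2e-18
[581, 42, 78] -135 190 [ 0.21  0.33  2.21 -1.09  0.25  2.26] 1.8e-20
[581, 42, 78] -135 260 [ 0.25  0.17  2.23 -0.74  0.36  1.94] 7.0e-19
[581, 42, 78] -90 190 [ 0.21  0.33  2.21 -1.06  0.25  3.02] 1.0e-05
[581, 42, 78] -90 260 [ 0.25  0.17  2.23 -0.74  0.36  2.72] 3.1e-18
[581, 42, 78] -45 190 [ 0.21  0.33  2.21 -1.09  0.25 -2.45] 1.3e-21
[581, 42, 78] -45 260 [ 0.25  0.17  2.23 -0.74  0.36 -2.77] 4.0e-20
[581, 42, 78] 0 190 [ 0.21  0.33  2.21 -1.09  0.25 -1.66] 2.0e-24
[581, 42, 78] 0 260 [ 0.25  0.17  2.23 -0.74  0.36 -1.99] 7.0e-23
[581, 42, 78] 45 190 [ 0.21  0.33  2.21 -1.09  0.25 -0.88] 9.2e-27
[581, 42, 78] 45 260 [ 0.25  0.17  2.23 -0.74  0.36 -1.2 ] 4.5e-27
[581, 42, 78] 90 190 [ 0.21  0.33  2.21 -1.09  0.25 -0.09] 7.8e-21
[581, 42, 78] 90 260 [ 0.25  0.17  2.23 -0.74  0.36 -0.42] 1.3e-31
[581, 42, 78] 135 190 [ 0.21  0.33  2.21 -1.09  0.25  0.69] 1.1e-29
[5
[... 775 characters left out ...]
551, -28, 98.8] 0 190 [ 0.04  0.24  2.28 -0.89  0.19 -2.  ] 1.7e-22
[551, -28, 98.8] 0 260 [ 0.07  0.06  2.29 -0.52  0.33 -2.36] 1.0e-29
[551, -28, 98.8] 45 190 [ 0.04  0.24  2.28 -0.89  0.19 -1.22] 6.7e-25
[551, -28, 98.8] 45 260 [ 0.07  0.06  2.29 -0.52  0.33 -1.58] 4.6e-31
[551, -28, 98.8] 90 190 [ 0.04  0.24  2.28 -0.89  0.19 -0.43] 1.1e-17
[551, -28, 98.8] 90 260 [ 0.07  0.06  2.29 -0.52  0.33 -0.79] 3.1e-24
[551, -28, 98.8] 135 190 [ 0.04  0.24  2.28 -0.89  0.19  0.35] 1.2e-17
[551, -28, 98.8] 135 260 [ 0.07  0.06  2.29 -0.52  0.33 -0.01] 2.0e-30
[551, -28, 98.8] 180 190 [ 0.04  0.24  2.28 -0.89  0.19  1.14] 1.2e-25
[551, -28, 98.8] 180 260 [ 0.07  0.06  2.29 -0.52  0.33  0.78] 4.1e-22
```

Emit:
apply_moves(motion="1 0 0.8 -0.5 0;1 0 0.8 -0.5 0;1 0 0.8 -0.5 0;1 0 0.8 -0.5 0;1 0 0.8 -0.5 0;1 0 0.8 -0.5 0")

```text
clock: 4.97
eef_pos: [294.6, -760.2, 796.5]
tcp_rot: [-3.1, -0.0, 0.37]
contact_force: [-0.9, 0.8, 0.4]
opening: 1.001
```

```bash
python3 st.py
```

```text
q [-1.2030e+00  8.0370e-01  5.8100e-02  5.0000e-04  2.3212e+00 -1.6000e-03] pos [ 294.6 -760.2  796.5] r 815.3 rot [-3.1001e+00 -4.0000e-04  3.6970e-01] t 4.9667 sum-pi 0.0415 F [-0.9  0.8  0.4] T [-0.01 -0.04  0.05] op 1.001
```

Emit:
apply_moves(motion="1 0.247 -0.639 -0.22 0;1 0.247 -0.639 -0.22 0;1 0.247 -0.639 -0.22 0;1 0.247 -0.639 -0.22 0;1 0.247 -0.639 -0.22 0;1 0.247 -0.639 -0.22 0;1 0.247 -0.639 -0.22 0;1 0.247 -0.639 -0.22 0;1 0.247 -0.639 -0.22 0;1 0.247 -0.639 -0.22 0;1 0.247 -0.639 -0.22 0;1 0.247 -0.639 -0.22 0;1 0.247 -0.639 -0.22 0;1 0.247 -0.639 -0.22 0;1 0.247 -0.639 -0.22 0;1 0.247 -0.639 -0.22 0;1 0.247 -0.639 -0.22 0")

```text
clock: 6.38
eef_pos: [294.7, -105.9, 1037.6]
tcp_rot: [-3.103, -0.006, 0.369]
contact_force: [0.9, 0.7, 0.5]
opening: 0.998
```

```bash
python3 st.py
```

```text
q [-0.3671 -0.0722  0.7562  0.0522  2.4783  0.8753] pos [ 294.7 -105.9 1037.6] r 313.2 rot [-3.1034 -0.0057  0.3691] t 6.3833 sum-pi 0.0208 F [0.9 0.7 0.5] T [-0.03 -0.05 -0.03] op 0.998
```

Emit:
apply_moves(motion="1 0 0 -0.5 0;1 0 0 -0.5 0;1 0 0 -0.5 0;1 0 0 -0.5 0;1 0 0 -0.5 0;1 0 0 -0.5 0")

```text
clock: 6.88
eef_pos: [278.1, -105.2, 1112.0]
tcp_rot: [-3.119, -0.025, 0.369]
contact_force: [-0.8, 0.1, 0.3]
opening: 1.001
```

```bash
python3 st.py
```

```text
q [-0.3858  0.0521  0.397   0.0771  2.6891  0.8855] pos [ 278.1 -105.2 1112. ] r 297.4 rot [-3.1185 -0.0246  0.3686] t 6.8833 sum-pi -0.0033 F [-0.8  0.1  0.3] T [-0.01 -0.02 -0.01] op 1.001
```

Emit:
apply_moves(motion="1 0 0 -0.9 0;1 0 0 -0.9 0;1 0 0 -0.9 0;1 0 0 -0.9 0;1 0 0 -0.9 0;1 0 0 -0.9 0")

```text
clock: 7.38
eef_pos: [249.0, -96.3, 1120.3]
tcp_rot: [-3.137, -0.047, 0.368]
contact_force: [-0.5, -0.4, -0.2]
opening: 0.997
```

```bash
python3 st.py
```

```text
q [-0.3974  0.0113  0.4093  0.0825  2.689   0.8797] pos [ 249.   -96.3 1120.3] r 267.0 rot [-3.1368 -0.0471  0.3684] t 7.3833 sum-pi -0.032 F [-0.5 -0.4 -0.2] T [ 0.02  0.07 -0.  ] op 0.997
```

Emit:
apply_moves(motion="1 -0.7 -0.5 0 0;1 -0.7 -0.5 0 0;1 -0.7 -0.5 0 0;1 -0.7 -0.5 0 0;1 -0.7 -0.5 0 0;1 -0.7 -0.5 0 0")

```text
clock: 7.88
eef_pos: [44.9, -40.7, 1082.9]
tcp_rot: [3.13, -0.05, 0.371]
contact_force: [-1.3, -0.3, 0.5]
opening: 1.0
```

```bash
python3 st.py
```

```text
q [-0.883  -0.3616  0.7849  0.1003  2.6896  0.408 ] pos [  44.9  -40.7 1082.9] r 60.6 rot [ 3.1299 -0.0499  0.371 ] t 7.8833 sum-pi -0.0286 F [-1.3 -0.3  0.5] T [ 0.   -0.01  0.01] op 1.0
```

```bash
cat > sim.py <<'E'
from kin import *
V=np.array([2.22,2.22,2.79,3.14,3.14,3.14])*.7/12
def J(q):
    P,R=FK(q);J=np.zeros((6,6))
    for i in range(6):
        dq=np.zeros(6);dq[i]=1e-6
        P2,R2=FK(q+dq);J[:3,i]=(P2-P)/1e-6/1000;J[3:,i]=(R2*R.inv()).as_rotvec()/1e-6
    return J
def err(q,P,R,w):
    p,r=FK(q); return np.r_[(P-p)/1000,w*(R*r.inv()).as_rotvec()]
def solve(q,P,R,w,lam,it,mode):
    if mode=='ls':
        s=least_squares(lambda x:err(x,P,R,w),np.clip(q,lo+1e-4,hi-1e-4),bounds=(lo,hi),max_nfev=it);return s.x
    W=np.diag([1,1,1,w,w,w])
    for k in range(it):
        e=err(q,P,R,w);Jq=W@J(q)
        dq=Jq.T@np.linalg.solve(Jq@Jq.T+lam**2*np.eye(6),e)
        q=np.clip(q+dq,lo,hi)
    return q
def call(q,rows,w,lam,it,mode,scal,chain):
    P0,R0=FK(q);Pc=P0.copy();Rc=R0
    for (x,y,z,t) in rows:
        Pg=P0+R0.apply([x*1000,y*1000,z*1000]);Rg=R0*Ro.from_euler('z',t*np.pi)
        base,Rb=(Pc,Rc) if chain else FK(q)
        dv=Pg-base;n=np.linalg.norm(dv);Pc=base+dv*min(1,41.7/max(n,1e-9))
        rv=(Rb.inv()*Rg).as_rotvec();a=np.linalg.norm(rv);Rc=Rb*Ro.from_rotvec(rv*min(1,.125/max(a,1e-9)))
        qn=solve(q,Pc,Rc,w,lam,it,mode)
        dq=qn-q
        if scal=='u': dq*=min(1,np.min(V/np.maximum(abs(dq),1e-9)))
        else: dq=np.clip(dq,-V,V)
        q=q+dq
    return q
D=[([-1.2034,.3532,1.633,0,1.155,-.002],16,(0,0,-.8,0),[-1.2034,.5103,.06,0,2.6885,-.002]),
([-1.2034,.5103,.06,0,2.6885,-.002],4,(0,0,.15,0),[-1.2034,.2374,.7159,0,2.2866,-.002]),
([-1.2034,.2374,.7159,0,2.2866,-.002],5,(0,.2,0,0),[-1.2034,.6955,.06,0,2.4865,-.002]),
([-1.2034,.6955,.06,0,2.4865,-.002],4,(0,.2,0,0),[-1.2034,.7814,.06,0,2.3729,-.002]),
([-1.2034,.7814,.06,0,2.3729,-.002],6,(0,.8,-.5,0),[-1.2034,.8037,.06,0,2.3212,-.002]),
([-.3671,-.0722,.7562,.0522,2.4783,.8753],6,(0,0,-.5,0),[-.3858,.0521,.397,.0771,2.69,.8855]),
([-.3858,.0521,.397,.0771,2.69,.8855],6,(0,0,-.9,0),[-.3974,.0113,.4093,.0825,2.69,.8797]),
([-.3974,.0113,.4093,.0825,2.69,.8797],6,(-.7,-.5,0,0),[-.883,-.3616,.7849,.1003,2.69,.408])]
# yaw convention: tool frame = FK * Rz(off)
def fixed(q): return np.array(q,float)
E
cat > tst.py <<'E'
from sim import *
import kin
# check the yaw offset
P,R=FK(np.array([-1.2034,.3532,1.633,0,1.155,-.002]));print(R.as_euler('xyz'),P)
Rm=Ro.from_euler('xyz',[-3.1402,0,.3698]);print((R.inv()*Rm).as_rotvec())
E
python3 tst.py
```

```text
[-3.14159187e+00  3.92652804e-04  1.94019265e+00] [ 224.57331623 -583.5031103   404.72645463]
[1.40164063e-03 1.40255709e-03 1.57039220e+00]
```

```bash
sed -i "s/\*Ro.from_euler('z',q\[5\])/*Ro.from_euler('z',q[5]+np.pi\/2)/" kin.py
cat > tst.py <<'E'
from sim import *
import itertools,warnings;warnings.filterwarnings('ignore')
res=[]
for mode,w,lam,it,scal,chain in itertools.product(['dls'],[.2,.5,1.],[.01,.05,.1],[1,10,40],['u','c'],[0,1]):
    E=[]
    for q0,nr,row,q1 in D:
        q=call(np.array(q0),[row]*nr,w,lam,it,mode,scal,chain); E.append(np.linalg.norm((q-np.array(q1))[[1,2,4]]))
    res.append((np.linalg.norm(E),mode,w,lam,it,scal,chain,np.round(E,3)))
res.sort(key=lambda a:a[0])
for x in res[:8]: print(x)
E
time python3 tst.py
```

```text
(np.float64(0.6775555892055243), 'dls', 1.0, 0.01, 40, 'u', 1, array([0.226, 0.024, 0.144, 0.167, 0.474, 0.108, 0.301, 0.177]))
(np.float64(0.7006198742018039), 'dls', 0.2, 0.1, 40, 'u', 1, array([0.105, 0.024, 0.039, 0.137, 0.228, 0.418, 0.455, 0.162]))
(np.float64(0.7023107542586926), 'dls', 0.2, 0.1, 10, 'u', 1, array([0.105, 0.024, 0.039, 0.137, 0.228, 0.424, 0.458, 0.143]))
(np.float64(0.7236022889962589), 'dls', 0.2, 0.1, 10, 'c', 1, array([0.105, 0.131, 0.039, 0.137, 0.228, 0.424, 0.478, 0.123]))
(np.float64(0.7268818740333486), 'dls', 0.2, 0.1, 10, 'u', 0, array([0.143, 0.02 , 0.026, 0.106, 0.251, 0.419, 0.486, 0.146]))
(np.float64(0.7288668006384036), 'dls', 0.2, 0.1, 40, 'u', 0, array([0.144, 0.02 , 0.026, 0.106, 0.251, 0.419, 0.486, 0.154]))
(np.float64(0.7298255561041757), 'dls', 0.2, 0.1, 1, 'c', 1, array([0.152, 0.062, 0.126, 0.144, 0.231, 0.423, 0.47 , 0.127]))
(np.float64(0.7367951456419504), 'dls', 0.5, 0.1, 10, 'u', 0, array([0.117, 0.02 , 0.05 , 0.109, 0.231, 0.43 , 0.503, 0.15 ]))
real	3m28.656s
user	3m20.548s
sys	0m0.240s
```

```bash
cat > tst.py <<'E'
from sim import *
import itertools,warnings;warnings.filterwarnings('ignore')
res=[]
for mode,w,lam,it,scal,chain in itertools.product(['ls'],[.1,.2,.3,.5,.8,1.5,3],[0],[60],['u'],[0,1]):
    E=[];T=[]
    for q0,nr,row,q1 in D:
        q=call(np.array(q0),[row]*nr,w,lam,it,mode,scal,chain); E.append(np.linalg.norm((q-np.array(q1))[[1,2,4]]));T.append(q[[1,2,4]].sum()-np.pi)
    res.append((np.linalg.norm(E),mode,w,lam,it,scal,chain,np.round(E,3),np.round(T,3)))
res.sort(key=lambda a:a[0])
for x in res[:8]: print(x)
print([round(sum(np.array(d[3])[[1,2,4]])-np.pi,3) for d in D])
E
time python3 tst.py
```

```text
(np.float64(0.1213363274245456), 'ls', 3, 0, 60, 'u', 1, array([0.109, 0.024, 0.01 , 0.025, 0.02 , 0.013, 0.027, 0.017]), array([-0.001,  0.117,  0.098,  0.099,  0.069,  0.015, -0.009, -0.013]))
(np.float64(0.12950720931904594), 'ls', 1.5, 0, 60, 'u', 1, array([0.111, 0.024, 0.011, 0.025, 0.019, 0.019, 0.046, 0.02 ]), array([-0.003,  0.117,  0.097,  0.094,  0.059,  0.001, -0.029, -0.016]))
(np.float64(0.13727071511872754), 'ls', 3, 0, 60, 'u', 0, array([0.129, 0.02 , 0.002, 0.021, 0.021, 0.016, 0.025, 0.013]), array([-0.001,  0.117,  0.098,  0.1  ,  0.072,  0.019, -0.004, -0.012]))
(np.float64(0.13777415439307705), 'ls', 1.5, 0, 60, 'u', 0, array([0.129, 0.02 , 0.002, 0.02 , 0.02 , 0.013, 0.026, 0.013]), array([-0.002,  0.117,  0.097,  0.098,  0.07 ,  0.016, -0.007, -0.014]))
(np.float64(0.1424961363309122), 'ls', 0.8, 0, 60, 'u', 0, array([0.132, 0.02 , 0.004, 0.015, 0.018, 0.019, 0.034, 0.016]), array([-0.005,  0.117,  0.095,  0.093,  0.065,  0.004, -0.019, -0.019]))
(np.float64(0.1652660404584253), 'ls', 0.5, 0, 60, 'u', 0, array([0.139, 0.02 , 0.008, 0.007, 0.019, 0.05 , 0.062, 0.028]), array([-0.013,  0.117,  0.09 ,  0.082,  0.052, -0.02 , -0.043, -0.028]))
(np.float64(0.19382942848639378), 'ls', 0.8, 0, 60, 'u', 1, array([0.117, 0.024, 0.013, 0.028, 0.038, 0.076, 0.118, 0.032]), array([-0.011,  0.117,  0.094,  0.08 ,  0.024, -0.041, -0.085, -0.026]))
(np.float64(0.2674852154014107), 'ls', 0.3, 0, 60, 'u', 0, array([0.157, 0.02 , 0.02 , 0.026, 0.046, 0.136, 0.146, 0.056]), array([-0.034,  0.117,  0.076,  0.05 ,  0.013, -0.079, -0.104, -0.047]))
[np.float64(0.117), np.float64(0.098), np.float64(0.1), np.float64(0.073), np.float64(0.043), np.float64(-0.002), np.float64(-0.031), np.float64(-0.028)]
real	0m11.808s
user	0m12.078s
sys	0m0.147s
```

```bash
cat > tst.py <<'E'
from sim import *
psi=-.25
def tz(q):
    z=FK(q)[1].apply([0,0,1]);return np.round([np.arccos(-z[2]),np.arctan2(z[1],z[0])],3)
def Rv(yaw): return Ro.from_euler('xyz',[np.pi,0,yaw])
for name,P0,dirs in (('clamp',[300,-77,1095],[(0,0,1),(-.5,0,.87),(-1,0,0),(.5,0,.87)]),('stretch',[680,-174,880],[(1,0,0),(.7,0,.7),(.87,0,.5)]),('stretchlow',[880,-224,600],[(1,0,0)])):
  for d in dirs:
    for nr in (1,3):
      for w in (.5,):
        q,c=IK(np.array(P0),Rv(.37),np.array([-.25,.3,.5,0,2.3,.7]),8)
        out=[]
        for k in range(12):
            dw=Ro.from_euler('z',psi).apply(d)
            t=FK(q)[1].inv().apply(dw)
            q=call(q,[(*t,0)]*nr,w,0,60,'ls','u',0)
            if k%3==2: out.append(tz(q).tolist())
        print(name,d,nr,out,np.round(FK(q)[0]),np.round(q,2))
E
python3 tst.py
```

```text
clamp (0, 0, 1) 1 [[0.082, -0.251], [0.167, -0.251], [0.242, -0.251], [0.285, -0.251]] [ 245.  -63. 1173.] [-0.25  0.11  0.06 -0.    2.68  0.95]
clamp (0, 0, 1) 3 [[0.112, -0.251], [0.209, -0.251], [0.293, -0.251], [0.352, -0.251]] [ 182.  -47. 1189.] [-0.25  0.04  0.06 -0.    2.69  0.95]
clamp (-0.5, 0, 0.87) 1 [[0.073, -0.251], [0.161, -0.252], [0.248, -0.252], [0.334, -0.252]] [  83.  -22. 1180.] [-0.26 -0.15  0.27  0.    2.69  0.95]
clamp (-0.5, 0, 0.87) 3 [[0.121, -0.252], [0.253, -0.254], [0.382, -0.254], [0.503, -0.254]] [ -99.   25. 1168.] [-0.25 -0.39  0.34 -0.    2.69  0.95]
clamp (-1, 0, 0) 1 [[0.0, -0.252], [0.02, -0.255], [0.071, -0.257], [0.14, -0.255]] [-135.   34. 1010.] [-0.25 -0.71  1.02 -0.    2.69  0.95]
clamp (-1, 0, 0) 3 [[0.043, -0.251], [0.17, -0.251], [0.319, -0.251], [0.48, -0.251]] [-319.   81.  984.] [-0.25 -0.92  0.89 -0.    2.69  0.95]
clamp (0.5, 0, 0.87) 1 [[0.071, -0.251], [0.131, -0.251], [0.171, -0.251], [0.215, -0.251]] [ 415. -106. 1115.] [-0.25  0.3   0.06 -0.    2.57  0.95]
clamp (0.5, 0, 0.87) 3 [[0.084, -0.251], [0.126, -0.251], [0.174, -0.251
[... 546 characters left out ...]
25], [0.124, -0.25], [0.191, -0.25], [0.262, -0.25]] [ 753. -192.  899.] [-0.25  0.68  0.06 -0.    2.14  0.95]
stretch (0.87, 0, 0.5) 1 [[0.032, -0.25], [0.09, -0.25], [0.152, -0.25], [0.217, -0.25]] [ 800. -205.  839.] [-0.25  0.76  0.06 -0.    2.11  0.95]
stretch (0.87, 0, 0.5) 3 [[0.06, -0.25], [0.129, -0.25], [0.204, -0.25], [0.282, -0.25]] [ 886. -226.  744.] [-0.25  0.87  0.06 -0.    1.93  0.95]
stretchlow (1, 0, 0) 1 [[0.028, -0.249], [0.094, -0.249], [0.163, -0.249], [0.234, -0.249]] [1013. -258.  467.] [-0.25  1.16  0.06  0.    1.68  0.95]
stretchlow (1, 0, 0) 3 [[0.07, -0.249], [0.15, -0.249], [0.233, -0.25], [0.316, -0.25]] [1070. -273.  275.] [-0.25  1.35  0.06  0.    1.41  0.95]
```

```bash
cat >> st.py <<'E'
from scipy.spatial.transform import Rotation as Ro
z=Ro.from_euler('xyz',s['tcp_rot']).as_matrix()
print('toolz tilt',np.round(z[:2,2],4),'az',round(float(np.arctan2(z[1,2],z[0,2])),3)); print(np.round(z,3).tolist())
E
python3 st.py
python3 - <<'E'
from h import *
for n in ('top','scene'):
    for q in ('large_pulley','small_pulley'):
        print(n,q,[(np.round(d['point'],1).tolist(),round(d['conf'],2)) for d in spotter.place_of(q,n)][:2])
a=cv2.imread('pics/t1.png')[165:245,190:260]; cv2.imwrite('pics/lp.png',cv2.resize(a,None,fx=7,fy=7,interpolation=cv2.INTER_CUBIC))
E
```

```text
q [-0.883  -0.3616  0.7849  0.1003  2.6896  0.408 ] pos [  44.9  -40.7 1082.9] r 60.6 rot [ 3.1299 -0.0499  0.371 ] t 7.8833 sum-pi -0.0286 F [-1.3 -0.3  0.5] T [ 0.   -0.01  0.01] op 1.0
toolz tilt [0.0507 0.0072] az 0.141
[[0.931, 0.362, 0.051], [0.362, -0.932, 0.007], [0.05, 0.012, -0.999]]
top large_pulley [([523.8, 286.6, -1.4], 0.6)]
top small_pulley [([417.4, -289.1, -0.2], 0.83), ([530.7, -249.3, -0.4], 0.82)]
scene large_pulley [([524.9, 284.8, -3.5], 0.55)]
scene small_pulley [([528.6, -244.0, -2.8], 0.82), ([414.6, -292.5, 2.6], 0.56)]
```

```bash
cat > tst.py <<'E'
from sim import *
def tz(q):
    z=FK(q)[1].apply([0,0,1]);return np.round([z[0],z[1]],3)
def Rv(yaw): return Ro.from_euler('xyz',[np.pi,0,yaw])
for P0 in ([300,0,300],[300,0,450],[300,0,600],[300,0,750]):
  for d in ((-1,0,0),(-.7,0,-.7),(0,0,-1),(-.7,0,.7)):
        q,c=IK(np.array(P0),Rv(0.),np.array([0,-.1,2.3,0,1,0.]),8)
        out=[]
        for k in range(8):
            t=FK(q)[1].inv().apply(d)
            q=call(q,[(*t,0)]*1,.5,0,60,'ls','u',0)
            if k%2==1: out.append(tz(q).tolist())
        print(P0,d,out,np.round(FK(q)[0]),np.round(q,2))
E
python3 tst.py
```

```text
[300, 0, 300] (-1, 0, 0) [[-0.0, 0.0], [-0.0, 0.0], [-0.004, 0.0], [-0.014, 0.0]] [ 23.  -0. 328.] [-0.   -0.92  2.66 -0.    1.42  1.57]
[300, 0, 300] (-0.7, 0, -0.7) [[-0.0, 0.0], [-0.008, 0.0], [-0.048, -0.0], [-0.059, -0.012]] [195.  -2. 129.] [-0.    0.51  2.66 -0.37  0.03  1.94]
[300, 0, 300] (0, 0, -1) [[-0.0, 0.0], [-0.0, 0.0], [-0.002, -0.011], [-0.005, -0.023]] [306.  -4.  77.] [-0.    0.66  2.45 -0.55  0.04  2.12]
[300, 0, 300] (-0.7, 0, 0.7) [[-0.0, 0.0], [-0.0, 0.0], [-0.0, 0.0], [-0.0, 0.0]] [ 64.  -0. 536.] [-0.   -0.86  2.23  0.    1.77  1.57]
[300, 0, 450] (-1, 0, 0) [[-0.0, 0.0], [-0.0, 0.0], [-0.0, 0.0], [-0.048, 0.0]] [ 37.  -0. 447.] [-0.   -0.92  2.42 -0.    1.69  1.57]
[300, 0, 450] (-0.7, 0, -0.7) [[-0.0, 0.0], [-0.0, 0.0], [-0.005, 0.0], [-0.038, 0.0]] [122.  -0. 285.] [-0.   -0.37  2.66  0.    0.89  1.57]
[300, 0, 450] (0, 0, -1) [[-0.0, 0.0], [-0.0, 0.0], [-0.0, 0.0], [-0.0, 0.0]] [300.  -0. 120.] [-0.    0.52  2.47  0.    0.15  1.57]
[300, 0, 450] (-0.7, 0, 0.7) [[-0.0, 0.0], [-0.0, 0.0], [-0.0, 0.0], [-0.0, 0.0]] [ 64.  -0. 686.] [-0.   -0.8   1.91  0.    
[... 423 characters left out ...]
 1.57]
[300, 0, 600] (-0.7, 0, 0.7) [[-0.0, -0.0], [-0.0, -0.0], [-0.0, -0.0], [-0.0, -0.0]] [ 64.  -0. 836.] [-0.   -0.68  1.56 -0.    2.26  1.57]
[300, 0, 750] (-1, 0, 0) [[-0.0, -0.0], [-0.0, -0.0], [-0.0, -0.0], [-0.0, -0.0]] [-34.  -0. 750.] [-0.   -0.91  1.77 -0.    2.28  1.57]
[300, 0, 750] (-0.7, 0, -0.7) [[-0.0, -0.0], [-0.0, -0.0], [-0.0, -0.0], [-0.0, -0.0]] [ 64.  -0. 514.] [ 0.   -0.87  2.28 -0.    1.73  1.57]
[300, 0, 750] (0, 0, -1) [[-0.0, -0.0], [-0.0, -0.0], [-0.0, -0.0], [-0.0, -0.0]] [300.  -0. 416.] [ 0.   -0.22  2.23 -0.    1.13  1.57]
[300, 0, 750] (-0.7, 0, 0.7) [[0.0, -0.0], [0.0, -0.0], [0.0, -0.0], [0.0, -0.0]] [ 64.  -0. 986.] [ 0.   -0.51  1.14 -0.    2.51  1.57]
```

```bash
cat > tst.py <<'E'
from sim import *
psi=-.25
def tz(q):
    z=FK(q)[1].apply([0,0,1]);return np.round([z[0],z[1]],3)
z=np.array([.5*np.cos(psi),.5*np.sin(psi),-.866]); x=np.array([np.cos(psi)*.866,np.sin(psi)*.866,.5])
R=Ro.from_matrix(np.c_[x,np.cross(z,x),z])
for P0 in ([420,-100,300],[380,-95,450],[350,-90,600]):
  for d in ((-1,0,0),(-.7,0,-.7),(0,0,-1)):
        q,c=IK(np.array(P0),R,np.array([-.25,.1,2.3,0,.4,1.57]),8)
        out=[]; print(c)
        for k in range(16):
            t=R.inv().apply(d) if 0 else FK(q)[1].inv().apply(Ro.from_euler('z',psi).apply(d))
            q=call(q,[(*t,0)]*1,.5,0,60,'ls','u',0)
            if k%4==3: out.append(tz(q).tolist())
        print(P0,d,out,np.round(FK(q)[0]),np.round(q,2))
E
python3 tst.py
```

```text
3.43260103779356e-29
[420, -100, 300] (-1, 0, 0) [[0.484, -0.124], [0.465, -0.119], [0.398, -0.075], [0.351, -0.054]] [ 77.  14. 338.] [ 0.93 -0.9   2.66 -0.34  1.22  2.8 ]
3.43260103779356e-29
[420, -100, 300] (-0.7, 0, -0.7) [[0.477, -0.147], [0.427, -0.122], [0.327, -0.092], [0.209, -0.062]] [225. -66. 182.] [-0.29  0.26  2.66 -1.3   0.    2.84]
3.43260103779356e-29
[420, -100, 300] (0, 0, -1) [[0.473, -0.136], [0.399, -0.104], [0.271, -0.07], [0.167, -0.043]] [ 516. -134.  -61.] [-0.25  1.    1.97 -1.3   0.    2.87]
3.9865703207563276e-18
[380, -95, 450] (-1, 0, 0) [[0.484, -0.124], [0.445, -0.104], [0.361, -0.063], [0.317, -0.051]] [ 76.  29. 435.] [ 1.05 -0.92  2.46 -0.31  1.49  2.84]
3.9865703207563276e-18
[380, -95, 450] (-0.7, 0, -0.7) [[0.484, -0.124], [0.43, -0.111], [0.343, -0.092], [0.262, -0.081]] [230. -41. 212.] [-0.15  0.12  2.66 -0.45  0.1   2.12]
3.9865703207563276e-18
[380, -95, 450] (0, 0, -1) [[0.484, -0.124], [0.461, -0.116], [0.375, -0.094], [0.242, -0.061]] [ 444. -112.   85.] [-0.25  0.66  2.23 -1.3   0.    2.87]
7.854307606370807e-24
[350, -90, 600] (-1, 0, 0) [[0.484, -0.124], [0.386, -0.159], [0.257, -0.163], [0.187, -0.143]] [ 32. -59. 585.] [-1.57 -0.92  2.15  0.19  1.76  0.35]
7.854307606370807e-24
[350, -90, 600] (-0.7, 0, -0.7) [[0.484, -0.124], [0.484, -0.124], [0.335, -0.168], [0.226, -0.159]] [ 47. -51. 335.] [-1.21 -0.92  2.66  0.17  1.17  0.6 ]
7.854307606370807e-24
[350, -90, 600] (0, 0, -1) [[0.484, -0.124], [0.484, -0.124], [0.461, -0.072], [0.444, -0.015]] [345. -72. 230.] [-0.25  0.2   2.48  1.48  0.1   0.08]
```

```bash
cat > tst.py <<'E'
from sim import *
psi=-.25
ax=np.array([-np.sin(psi),np.cos(psi),0])
n=Ro.from_rotvec(-ax*np.pi/6).apply([0,0,1]);print(n)
for t0 in (.05,0,-.05,-.15):
  for yaw in (0,):
    Rg=Ro.from_rotvec(-t0*np.array([0,1,0]))*Ro.from_euler('xyz',[np.pi,0,yaw])   # tool at grasp
    for tw in (-90,0,90,180):
      Rf=Ro.from_rotvec(-ax*np.pi/6)*Ro.from_euler('z',psi+np.radians(tw))*Rg
      # grasp point offset 38mm along n from seat; tcp back along tool z 155
      o=[]
      for seat in ([581,42,78],[551,-28,98.8]):
       for hh in (38,90):
        P=np.array(seat)+hh*n-155*Rf.apply([0,0,1])
        q,c=IK(P,Rf,np.array([.2,.3,2.2,-1,.25,0]),8);o.append((np.round(q,2).tolist(),'%.0e'%c))
      print(t0,tw,np.round(Rg.apply([0,0,1])[0],2),o)
E
python3 tst.py
```

```text
[-0.48445621  0.12370198  0.8660254 ]
0.05 -90 0.05 [([0.25, 0.34, 2.2, -1.07, 0.33, -1.65], '9e-29'), ([0.28, 0.21, 2.22, -0.85, 0.4, -1.86], '3e-28'), ([0.09, 0.24, 2.27, -0.97, 0.26, -1.89], '4e-21'), ([0.11, 0.11, 2.28, -0.71, 0.35, -2.15], '5e-21')]
0.05 0 0.05 [([0.23, 0.33, 2.23, -1.3, 0.26, -3.01], '9e-05'), ([0.26, 0.2, 2.26, -1.03, 0.31, 3.02], '2e-08'), ([0.05, 0.23, 2.3, -1.2, 0.17, 3.02], '8e-05'), ([0.08, 0.1, 2.32, -0.81, 0.25, 2.64], '1e-21')]
0.05 90 0.05 [([0.18, 0.32, 2.23, -1.05, 0.19, 1.41], '5e-30'), ([0.2, 0.19, 2.24, -0.72, 0.27, 1.09], '6e-24'), ([0.0, 0.23, 2.29, -0.63, 0.13, 0.85], '3e-24'), ([0.02, 0.09, 2.3, -0.36, 0.24, 0.59], '4e-20')]
0.05 180 0.05 [([0.2, 0.33, 2.18, -0.79, 0.28, -0.4], '5e-22'), ([0.22, 0.21, 2.2, -0.61, 0.37, -0.56], '4e-27'), ([0.03, 0.24, 2.25, -0.57, 0.24, -0.76], '2e-28'), ([0.05, 0.11, 2.26, -0.41, 0.35, -0.91], '1e-22')]
0 -90 0.0 [([0.21, 0.33, 2.21, -1.07, 0.26, -1.68], '4e-26'), ([0.24, 0.2, 2.23, -0.8, 0.33, -1.94], '9e-25'), ([0.04, 0.23, 2.28, -0.87, 0.19, -2.03], '1e-17'), ([0.07, 0.1, 2.29, -0.57, 0.29, -2.31], '4e-23'
[... 1640 characters left out ...]
], '2e-20'), ([-0.07, 0.09, 2.31, 0.29, 0.21, 3.01], '5e-19')]
-0.15 0 -0.15 [([0.17, 0.33, 2.12, -0.42, 0.38, 2.35], '1e-26'), ([0.19, 0.22, 2.14, -0.35, 0.47, 2.3], '2e-30'), ([0.01, 0.25, 2.18, -0.27, 0.37, 2.07], '3e-19'), ([0.03, 0.12, 2.19, -0.22, 0.47, 2.03], '8e-24')]
-0.15 90 -0.15 [([0.31, 0.36, 2.16, -1.06, 0.46, 1.53], '8e-22'), ([0.34, 0.25, 2.18, -0.9, 0.53, 1.38], '2e-25'), ([0.16, 0.26, 2.24, -1.05, 0.4, 1.39], '2e-22'), ([0.19, 0.14, 2.26, -0.86, 0.48, 1.2], '5e-26')]
-0.15 180 -0.15 [([0.25, 0.31, 2.24, -1.3, 0.29, 0.15], '7e-03'), ([0.29, 0.2, 2.3, -1.3, 0.33, 0.17], '1e-03'), ([0.07, 0.21, 2.32, -1.3, 0.18, -0.01], '6e-03'), ([0.1, 0.09, 2.37, -1.3, 0.22, 0.01], '5e-04')]
```

Emit:
apply_moves(motion="1 0.512 -0.144 0.778 0.118;1 0.512 -0.144 0.778 0.118;1 0.512 -0.144 0.778 0.118;1 0.512 -0.144 0.778 0.118;1 0.512 -0.144 0.778 0.118;1 0.512 -0.144 0.778 0.118;1 0.512 -0.144 0.778 0.118;1 0.512 -0.144 0.778 0.118;1 0.512 -0.144 0.778 0.118;1 0.512 -0.144 0.778 0.118;1 0.512 -0.144 0.778 0.118;1 0.512 -0.144 0.778 0.118;1 0.512 -0.144 0.778 0.118;1 0.512 -0.144 0.778 0.118;1 0.512 -0.144 0.778 0.118;1 0.512 -0.144 0.778 0.118;1 0.512 -0.144 0.778 0.118;1 0.512 -0.144 0.778 0.118;1 0.512 -0.144 0.778 0.118;1 0.512 -0.144 0.778 0.118")

```text
clock: 9.75
eef_pos: [394.1, 201.3, 518.8]
tcp_rot: [-3.132, -0.045, 0.002]
contact_force: [-0.2, 0.0, 1.0]
opening: 1.0
```

```bash
python3 st.py
```

```text
q [ 0.4732 -0.0556  1.8642 -0.0118  1.2888  2.0448] pos [394.1 201.3 518.8] r 442.5 rot [-3.1316e+00 -4.4600e-02  2.0000e-03] t 9.75 sum-pi -0.0442 F [-0.2  0.   1. ] T [-0.    0.07 -0.02] op 1.0
toolz tilt [0.0445 0.0101] az 0.223
[[0.999, 0.002, 0.045], [0.002, -1.0, 0.01], [0.045, -0.01, -0.999]]
```

Emit:
apply_moves(motion="1 0.106 -0.081 0.195 0;1 0.106 -0.081 0.195 0;1 0.106 -0.081 0.195 0;1 0.106 -0.081 0.195 0;1 0.106 -0.081 0.195 0;1 0.106 -0.081 0.195 0;1 0.106 -0.081 0.195 0")

```text
clock: 10.33
eef_pos: [508.3, 284.6, 325.9]
tcp_rot: [-3.135, -0.039, 0.002]
contact_force: [-0.7, 0.1, -0.3]
opening: 0.997
```

```bash
python3 st.py
python3 - <<'E'
from h import *
g=snap('wrist','w1.png'); s=r.sense()
print([(np.round(d['point'],1).tolist(),round(d['conf'],2)) for d in spotter.place_of('large_pulley','wrist')])
print(np.round(proj(g,[[524,285.5,48]]),1))
import pickle;pickle.dump(g,open('w1.pkl','wb'))
E
```

```text
q [ 0.5116  0.3657  1.8107 -0.0163  0.9279  2.0897] pos [508.3 284.6 325.9] r 582.6 rot [-3.1348e+00 -3.8900e-02  2.1000e-03] t 10.3333 sum-pi -0.0373 F [-0.7  0.1 -0.3] T [-0.01  0.03  0.05] op 0.997
toolz tilt [0.0389 0.0069] az 0.176
[[0.999, 0.002, 0.039], [0.002, -1.0, 0.007], [0.039, -0.007, -0.999]]
[([529.0, 285.1, 1.5], 0.7)]
[[321.9 188.9]]
```

Run:
```python
import cv2
a=cv2.imread('pics/w1.png')[120:245,255:390]; cv2.imwrite('pics/w1c.png',cv2.resize(a,None,fx=5,fy=5,interpolation=cv2.INTER_CUBIC))
```

Emit:
apply_moves(motion="1 0.003 0.002 0.11 0;1 0.003 0.002 0.11 0;1 0.003 0.002 0.11 0;1 0.003 0.002 0.133 0;1 0.003 0.002 0.133 0;1 0.003 0.002 0.133 0")

```text
clock: 10.93
eef_pos: [518.0, 280.5, 201.2]
tcp_rot: [-3.131, -0.046, -0.001]
contact_force: [0.6, -0.3, 1.1]
opening: 0.997
```

```bash
python3 st.py
```

```text
q [ 0.4975  0.5491  1.8655 -0.0204  0.6811  2.0848] pos [518.  280.5 201.2] r 589.1 rot [-3.1309e+00 -4.6500e-02 -1.3000e-03] t 10.9333 sum-pi -0.0458 F [ 0.6 -0.3  1.1] T [ 0.03  0.03 -0.03] op 0.997
toolz tilt [0.0465 0.0107] az 0.225
[[0.999, -0.001, 0.046], [-0.001, -1.0, 0.011], [0.046, -0.011, -0.999]]
```

Emit:
apply_moves(motion="1 0 0 0 0;1 0 0 0 0")

```text
clock: 11.1
eef_pos: [519.4, 280.6, 203.1]
tcp_rot: [-3.129, -0.051, -0.002]
contact_force: [0.2, 0.8, 0.0]
opening: 1.003
```

```bash
python3 st.py
```

```text
q [ 0.4964  0.5467  1.864  -0.0204  0.6802  2.0844] pos [519.4 280.6 203.1] r 590.3 rot [-3.1286e+00 -5.0700e-02 -2.0000e-03] t 11.1 sum-pi -0.0507 F [0.2 0.8 0. ] T [ 0.02 -0.   -0.03] op 1.003
toolz tilt [0.0507 0.0129] az 0.249
[[0.999, -0.001, 0.051], [-0.002, -1.0, 0.013], [0.051, -0.013, -0.999]]
```

Emit:
apply_moves(motion="1 -0.0055 -0.002 0.01 0;1 -0.0055 -0.002 0.01 0;1 -0.0055 -0.002 0.01 0;1 -0.0055 -0.002 0.01 0")

```text
clock: 11.43
eef_pos: [513.8, 281.9, 190.6]
tcp_rot: [-3.13, -0.048, -0.002]
contact_force: [-0.4, 0.4, -0.4]
opening: 0.999
```

```bash
python3 st.py; python3 -c "
from h import *
snap('wrist','w2.png')"
```

```text
q [ 0.503   0.5625  1.8758 -0.0216  0.6562  2.0927] pos [513.8 281.9 190.6] r 586.0 rot [-3.1303e+00 -4.7600e-02 -2.3000e-03] t 11.4333 sum-pi -0.0471 F [-0.4  0.4 -0.4] T [-0.02  0.06  0.02] op 0.999
toolz tilt [0.0476 0.0112] az 0.231
[[0.999, -0.002, 0.048], [-0.002, -1.0, 0.011], [0.048, -0.011, -0.999]]
```

Emit:
apply_moves(motion="-1 0 0 0 0;-1 0 0 0 0;-1 0 0 0 0;-1 0 0 0 0;-1 0 0 0 0;-1 0 0 -0.02 0;-1 0 0 -0.02 0", squeeze=70)

```text
clock: 12.07
eef_pos: [513.4, 281.9, 212.1]
tcp_rot: [-3.129, -0.049, -0.002]
contact_force: [1.1, 0.7, -2.8]
opening: 0.48
```

```bash
python3 st.py
```

```text
q [ 0.5034  0.5278  1.8709 -0.0206  0.694   2.0919] pos [513.4 281.9 212.1] r 585.7 rot [-3.1294e+00 -4.9300e-02 -2.5000e-03] t 12.0667 sum-pi -0.0489 F [ 1.1  0.7 -2.8] T [ 0.02 -0.05 -0.05] op 0.48
toolz tilt [0.0493 0.0121] az 0.24
[[0.999, -0.002, 0.049], [-0.002, -1.0, 0.012], [0.049, -0.012, -0.999]]
```

Emit:
apply_moves(motion="-1 0 0 -0.04 0;-1 0 0 -0.08 0;-1 -0.034 0.27 -0.193 0;-1 -0.034 0.27 -0.193 0;-1 -0.034 0.27 -0.193 0;-1 -0.034 0.27 -0.193 0;-1 -0.034 0.27 -0.193 0;-1 -0.034 0.27 -0.193 0;-1 -0.034 0.27 -0.193 0;-1 -0.034 0.27 -0.193 0;-1 -0.034 0.27 -0.193 0;-1 -0.034 0.27 -0.193 0")

```text
clock: 13.07
eef_pos: [469.1, 9.5, 397.9]
tcp_rot: [-3.13, -0.047, -0.004]
contact_force: [0.9, 0.5, -3.8]
opening: 0.481
```

```bash
python3 st.py; python3 -c "
from h import *
import pickle
g=snap('wrist','w3.png');pickle.dump((g,r.sense()),open('w3.pkl','wb'))
for q in ('thick_seat','thin_seat','large_pulley'): print(q,[(np.round(d['point'],1).tolist(),round(d['conf'],2)) for d in spotter.place_of(q,'wrist')])
print(proj(g,[[581,42,78],[551,-27,98.8]]))
"
```

```text
q [0.013  0.1025 1.9776 0.0129 1.0141 1.5811] pos [469.1   9.5 397.9] r 469.2 rot [-3.1299 -0.0473 -0.0041] t 13.0667 sum-pi -0.0474 F [ 0.9  0.5 -3.8] T [ 0.04  0.05 -0.05] op 0.481
toolz tilt [0.0473 0.0115] az 0.239
[[0.999, -0.004, 0.047], [-0.004, -1.0, 0.012], [0.047, -0.012, -0.999]]
thick_seat [([581.6, 43.7, 76.9], 0.63)]
thin_seat []
large_pulley []
[[286.1473897   70.19455191]
 [369.66237484 105.79734003]]
```

Run:
```python
import cv2
a=cv2.imread('pics/w3.png')[0:170,215:465]; cv2.imwrite('pics/w3d.png',cv2.resize(a,None,fx=3.2,fy=3.2,interpolation=cv2.INTER_CUBIC))
a=cv2.imread('pics/w3.png')[40:150,245:410]; cv2.imwrite('pics/w3c.png',cv2.resize(a,None,fx=4.8,fy=4.8,interpolation=cv2.INTER_CUBIC))
```

```bash
cat > fit3.py <<'E'
from h import *
import pickle
from scipy.optimize import least_squares
g,s=pickle.load(open('w3.pkl','rb'))
n0=np.array([-.5,0,3**.5/2]);u0=np.array([3**.5/2,0,.5]);v0=np.array([0,1,0.])
def Rz(a): c,s=np.cos(a),np.sin(a); return np.array([[c,-s,0],[s,c,0],[0,0,1]])
def key(seat,k,rad,hw,h,kk,side): # key index kk (angle k+kk*90), corner side +-1
    a=k+kk*np.pi/2; e=np.cos(a)*u0+np.sin(a)*v0; f=-np.sin(a)*u0+np.cos(a)*v0
    return seat+n0*h+e*rad+f*hw*side
# image up ~ +u, image left ~ +v ; kk=0 up,1 left,2 down,3 right
T=[((0,1),(148,100)),((0,-1),(192,107)),((1,-1),(80,158)),((1,1),(77,197)),((2,-1),(138,273)),((2,1),(181,278)),((3,1),(255,182)),((3,-1),(246,234))]
t=[((0,1),(582,318)),((0,-1),(618,320)),((1,-1),(530,362)),((1,1),(527,395)),((3,1),(663,365)),((3,-1),(660,400))]
C=[((-1,1),(33,342)),((-1,-1),(605,492)),((1,-1),(772,155))]
px=lambda p,f,o:(np.array(p)/f+o)
def res(p,full=False):
    x,y,psi,k1,k2,du,dv,cx=p; R=Rz(psi); O=np.array([x,y,0])
    th=np.array([cx,38,78.]);tn=np.array([cx,-38,78.])+24*n0
    o=[]
    W=lambda P:proj(g,R@P+O)[0]-np.array([du,dv])
    for (kk,sd),q in T: o.append(W(key(th,k1,15,4,20,kk,sd))-px(q,4.8,[245,40]))
    for (kk,sd),q in t: o.append(W(key(tn,k2,11,3,18,kk,sd))-px(q,4.8,[245,40]))
    o.append(W(th+31*n0)-px((152,222),4.8,[245,40])); o.append(W(tn+29*n0)-px((592,415),4.8,[245,40]))
    for (a,b),q in C: o.append(.5*(W(np.array([cx,0,78.])+54*a*u0+91*b*v0)-px(q,3.2,[215,0])))
    o=np.array(o)
    return o if full else np.r_[o.ravel(),du*.0,dv*.0]
if __name__=='__main__':
    for fixo in (1,0):
        f=(lambda p:res(np.r_[p,0,0,0])) if fixo else None
        s_=least_squares(f,[572,7,-.25,0,0],loss='soft_l1');p=np.r_[s_.x,0,0,0]
        print(np.round(p,3),'deg',np.degrees(p[2:5]).round(1),s_.cost)
        print(np.round(res(p,True),1).tolist())
        R=Rz(p[2]);O=np.array([p[0],p[1],0])
        print('thick',R@[0,38,78]+O,'thin',R@(np.array([0,-38,78])+24*n0)+O,'n',R@n0)
        break
    im=cv2.resize(g['img'][:,:,::-1][0:170,215:465],None,fx=3.2,fy=3.2,interpolation=cv2.INTER_CUBIC)
    th=np.array([0,38,78.]);tn=np.array([0,-38,78.])+24*n0
    for seat,k,rad,hw,hh,ht in ((th,p[3],15,4,20,31),(tn,p[4],11,3,18,29)):
        for kk in range(4):
            for h0 in (0,hh):
                a=proj(g,[R@key(seat,k,rad,hw,h0,kk,sd)+O for sd in (1,-1)]); b=proj(g,[R@key(seat,k,0,hw,h0,kk,sd)+O for sd in (1,-1)])
                L=np.array([b[0],a[0],a[1],b[1]]); L=((L-[215,0])*3.2)
                cv2.polylines(im,[np.round(L*8).astype(int)],False,(0,0,255) if h0 else (255,0,0),1,cv2.LINE_AA,3)
    cv2.imwrite('pics/w3o.png',im)
E
python3 fit3.py
```

```text
[ 5.70909e+02  6.50600e+00 -2.66000e-01  8.80000e-02  2.60000e-01
  0.00000e+00  0.00000e+00  0.00000e+00] deg [-15.3   5.   14.9] 7.600113440856116
[[-0.7, -0.1], [0.3, 0.4], [-0.5, -1.1], [0.0, 0.4], [0.1, -0.4], [0.5, 0.3], [-0.1, 1.1], [0.9, -0.3], [-0.4, -0.3], [0.2, -0.5], [-0.7, -0.2], [-0.4, -0.2], [0.7, 0.2], [0.5, -0.1], [-0.6, -0.1], [0.1, 0.3], [-1.2, 1.1], [0.0, 2.5], [2.3, 0.2]]
thick [580.90810971  43.16707972  78.        ] thin [549.33263382 -26.99693757  98.78460969] n [-0.48237931  0.13156824  0.8660254 ]
```

```bash
cat > goal.py <<'E'
from kin import *
psi=-.266
def Rz(a): return Ro.from_euler('z',a)
n0=np.array([-.5,0,3**.5/2]);u0=np.array([3**.5/2,0,.5]);v0=np.array([0,1,0.])
thick=np.array([580.9,43.2,78.]);thin=np.array([549.3,-27.,98.8])
n=Rz(psi).apply(n0);u=Rz(psi).apply(u0);v=Rz(psi).apply(v0)
def Rp(k,kk): 
    a=k+kk*np.pi/2; return Ro.from_matrix(np.c_[np.cos(a)*u+np.sin(a)*v,-np.sin(a)*u+np.cos(a)*v,n])
E
cat > tst.py <<'E'
from goal import *
Rg=Ro.from_euler('xyz',[-3.1286,-.0507,-.002])
# pulley at grasp: axes flat, yaw as tool
yawg=-.002
Q=Rg.inv()*Rz(yawg)
for kk in range(4):
    Rf=Rp(np.radians(5),kk)*Q.inv()
    tzv=Rf.apply([0,0,1])
    # grasp point in pulley frame
    for hh in (0,60):
        P=thick+n*(38+hh)-155*tzv
        q,c=IK(P,Rf,np.array([.2,.3,2.2,-.9,.25,-.3]),10)
        print(kk,hh,np.round(P,1),'toolz',np.round(tzv,3),'az',round(np.arctan2(tzv[1],tzv[0]),3),'rpy',np.round(Rf.as_euler('xyz'),3),np.round(q,2),'%.0e'%c)
E
python3 tst.py
```

```text
0 0 [480.8  67.7 241.1] toolz [ 0.528 -0.126 -0.84 ] az -0.234 rpy [ 3.103 -0.572 -0.162] [ 0.21  0.32  2.23 -1.14  0.24  3.02] 9e-04
0 60 [451.9  75.6 293.1] toolz [ 0.528 -0.126 -0.84 ] az -0.234 rpy [ 3.103 -0.572 -0.162] [ 0.26  0.18  2.26 -0.98  0.31  2.9 ] 7e-22
1 0 [488.1  60.5 246.3] toolz [ 0.48  -0.08  -0.874] az -0.164 rpy [ 2.633 -0.     1.406] [ 0.18  0.32  2.21 -0.93  0.21  1.22] 4e-31
1 60 [459.2  68.4 298.3] toolz [ 0.48  -0.08  -0.874] az -0.164 rpy [ 2.633 -0.     1.406] [ 0.21  0.18  2.23 -0.63  0.31  0.94] 2e-22
2 0 [495.   69.4 248.8] toolz [ 0.436 -0.137 -0.89 ] az -0.304 rpy [-3.08   0.471  2.973] [ 0.22  0.33  2.17 -0.82  0.32 -0.42] 1e-24
2 60 [466.1  77.3 300.7] toolz [ 0.436 -0.137 -0.89 ] az -0.304 rpy [-3.08   0.471  2.973] [ 0.25  0.19  2.19 -0.64  0.42 -0.59] 1e-31
3 0 [487.7  76.5 243.6] toolz [ 0.483 -0.183 -0.856] az -0.362 rpy [-2.605 -0.088 -1.787] [ 0.26  0.34  2.2  -1.15  0.34 -1.64] 3e-20
3 60 [458.7  84.4 295.6] toolz [ 0.483 -0.183 -0.856] az -0.362 rpy [-2.605 -0.088 -1.787] [ 0.3   0.2   2.22 -0.89  0.42 -1.88] 1e-31
```

Emit:
apply_moves(motion="-1 -0.153 0.11 -0.7 -0.946;-1 -0.153 0.11 -0.7 -0.946;-1 -0.153 0.11 -0.7 -0.946;-1 -0.153 0.11 -0.7 -0.946;-1 -0.153 0.11 -0.7 -0.946;-1 -0.153 0.11 -0.7 -0.946;-1 -0.153 0.11 -0.7 -0.946;-1 -0.153 0.11 -0.7 -0.946;-1 -0.153 0.11 -0.7 -0.946;-1 -0.153 0.11 -0.7 -0.946;-1 -0.153 0.11 -0.7 -0.946;-1 -0.153 0.11 -0.7 -0.946;-1 -0.153 0.11 -0.7 -0.946;-1 -0.153 0.11 -0.7 -0.946;-1 -0.153 0.11 -0.7 -0.946;-1 -0.153 0.11 -0.7 -0.946;-1 -0.153 0.11 -0.7 -0.946;-1 -0.153 0.11 -0.7 -0.946;-1 -0.153 0.11 -0.7 -0.946;-1 -0.153 0.11 -0.7 -0.946")

```text
clock: 14.93
eef_pos: [283.6, -107.8, 1089.8]
tcp_rot: [3.104, 0.033, 2.501]
contact_force: [-0.1, -0.1, -4.7]
opening: 0.477
```

```bash
python3 st.py
```

```text
q [-0.3839 -0.0075  0.538   0.0523  2.5688 -1.2705] pos [ 283.6 -107.8 1089.8] r 303.4 rot [3.1036 0.0332 2.5013] t 14.9333 sum-pi -0.0423 F [-0.1 -0.1 -4.7] T [-0.02  0.05  0.04] op 0.477
toolz tilt [0.0493 0.0107] az 0.213
[[-0.801, 0.596, 0.049], [0.597, 0.802, 0.011], [-0.033, 0.038, -0.999]]
```

Emit:
apply_moves(motion="-1 0.4 -0.1 -0.87 -0.04")

```text
clock: 15.02
eef_pos: [275.1, -104.8, 1113.2]
tcp_rot: [3.11, 0.016, 2.617]
contact_force: [5.3, -2.1, -2.4]
opening: 0.482
```

Emit:
apply_moves(motion="-1 0.4 -0.1 -0.87 -0.04")

```text
clock: 15.1
eef_pos: [249.4, -96.8, 1127.4]
tcp_rot: [3.111, 0.058, 2.741]
contact_force: [-1.5, 1.2, -3.4]
opening: 0.482
```

Emit:
apply_moves(motion="-1 0.4 -0.1 -0.87 -0.04")

```text
clock: 15.18
eef_pos: [223.4, -91.0, 1133.7]
tcp_rot: [3.12, 0.088, 2.867]
contact_force: [-0.2, 0.7, -3.5]
opening: 0.48
```

```bash
python3 st.py
```

```text
q [-0.4162 -0.0093  0.3769  0.0763  2.6891 -1.6429] pos [ 223.4  -91.  1133.7] r 241.2 rot [3.1204 0.0876 2.8666] t 15.1833 sum-pi -0.0849 F [-0.2  0.7 -3.5] T [-0.07  0.17  0.01] op 0.48
toolz tilt [ 0.09   -0.0033] az -0.037
[[-0.959, 0.27, 0.09], [0.27, 0.963, -0.003], [-0.088, 0.021, -0.996]]
```

Emit:
apply_moves(motion="-1 0.35 0.04 -0.87 -0.02")

```text
clock: 15.27
eef_pos: [201.7, -82.5, 1139.2]
tcp_rot: [3.13, 0.113, 2.93]
contact_force: [0.1, -0.3, -3.7]
opening: 0.482
```

Emit:
apply_moves(motion="-1 0.35 0.04 -0.87 0")

```text
clock: 15.35
eef_pos: [181.3, -75.1, 1143.8]
tcp_rot: [3.133, 0.136, 2.927]
contact_force: [-0.1, 0.0, -3.1]
opening: 0.482
```

Emit:
apply_moves(motion="-1 0.35 0.04 -0.87 0")

```text
clock: 15.43
eef_pos: [161.3, -67.8, 1147.9]
tcp_rot: [3.135, 0.159, 2.923]
contact_force: [-0.3, -0.3, -2.4]
opening: 0.477
```

Emit:
apply_moves(motion="-1 0.35 0.04 -0.87 0")

```text
clock: 15.52
eef_pos: [141.5, -60.3, 1151.6]
tcp_rot: [3.139, 0.182, 2.922]
contact_force: [-1.3, -0.3, -3.3]
opening: 0.48
```

```bash
python3 st.py
```

```text
q [-0.4633 -0.1173  0.3921  0.105   2.6889 -1.7165] pos [ 141.5  -60.3 1151.6] r 153.8 rot [3.1393 0.1815 2.9224] t 15.5167 sum-pi -0.1779 F [-1.3 -0.3 -3.3] T [ 0.02  0.2  -0.04] op 0.48
toolz tilt [ 0.1767 -0.037 ] az -0.206
[[-0.96, 0.217, 0.177], [0.214, 0.976, -0.037], [-0.181, 0.002, -0.984]]
```

Emit:
apply_moves(motion="-1 0.1 0 -1 0")

```text
clock: 15.6
eef_pos: [129.0, -55.3, 1157.1]
tcp_rot: [-3.139, 0.209, 2.922]
contact_force: [-0.7, -0.4, -3.3]
opening: 0.48
```

Emit:
apply_moves(motion="-1 0.1 0 -1 0")

```text
clock: 15.68
eef_pos: [120.3, -51.9, 1161.5]
tcp_rot: [-3.135, 0.232, 2.922]
contact_force: [0.8, -0.3, -3.9]
opening: 0.475
```

Emit:
apply_moves(motion="-1 0.1 0 -1 0")

```text
clock: 15.77
eef_pos: [110.6, -47.8, 1165.6]
tcp_rot: [-3.13, 0.255, 2.922]
contact_force: [0.4, -0.2, -3.4]
opening: 0.48
```

Emit:
apply_moves(motion="-1 0.1 0 -1 0")

```text
clock: 15.85
eef_pos: [99.6, -42.5, 1169.5]
tcp_rot: [-3.125, 0.278, 2.921]
contact_force: [-0.2, -0.4, -3.1]
opening: 0.477
```

```bash
python3 st.py
```

```text
q [-0.5201 -0.1457  0.3231  0.1501  2.6888 -1.7244] pos [  99.6  -42.5 1169.5] r 108.3 rot [-3.1252  0.2781  2.9215] t 15.85 sum-pi -0.2754 F [-0.2 -0.4 -3.1] T [0.08 0.26 0.02] op 0.477
toolz tilt [ 0.2643 -0.076 ] az -0.28
[[-0.938, 0.223, 0.264], [0.21, 0.975, -0.076], [-0.275, -0.016, -0.961]]
```

Emit:
apply_moves(motion="-1 0 0 -1 0")

```text
clock: 15.93
eef_pos: [90.5, -36.8, 1174.1]
tcp_rot: [-3.119, 0.303, 2.921]
contact_force: [-0.1, -0.0, -2.6]
opening: 0.476
```

Emit:
apply_moves(motion="-1 0 0 -1 0")

```text
clock: 16.02
eef_pos: [82.3, -31.1, 1178.1]
tcp_rot: [-3.114, 0.326, 2.921]
contact_force: [0.1, 0.5, -3.6]
opening: 0.48
```

Emit:
apply_moves(motion="-1 0 0 -1 0")

```text
clock: 16.1
eef_pos: [73.2, -24.8, 1181.8]
tcp_rot: [-3.109, 0.349, 2.921]
contact_force: [-0.1, -0.2, -3.2]
opening: 0.481
```

Emit:
apply_moves(motion="-1 0 0 -1 0")

```text
clock: 16.18
eef_pos: [62.5, -19.2, 1185.0]
tcp_rot: [-3.105, 0.373, 2.92]
contact_force: [0.4, 0.2, -3.8]
opening: 0.476
```

Emit:
apply_moves(motion="-1 0 0 -1 0")

```text
clock: 16.27
eef_pos: [50.5, -15.2, 1187.9]
tcp_rot: [-3.102, 0.396, 2.927]
contact_force: [0.2, 0.1, -3.6]
opening: 0.478
```

```bash
python3 st.py
```

```text
q [-0.2917 -0.1737  0.2281 -0.0214  2.6891 -1.6609] pos [  50.5  -15.2 1187.9] r 52.7 rot [-3.1025  0.3963  2.9267] t 16.2667 sum-pi -0.3981 F [ 0.2  0.1 -3.6] T [0.15 0.38 0.03] op 0.478
toolz tilt [ 0.3685 -0.1204] az -0.316
[[-0.901, 0.228, 0.369], [0.197, 0.973, -0.12], [-0.386, -0.036, -0.922]]
```

Emit:
apply_moves(motion="-1 -0.1 0 -1 0")

```text
clock: 16.35
eef_pos: [40.4, -11.7, 1191.2]
tcp_rot: [-3.1, 0.421, 2.93]
contact_force: [-0.4, -0.8, -3.7]
opening: 0.478
```

Emit:
apply_moves(motion="-1 -0.1 0 -1 0")

```text
clock: 16.43
eef_pos: [31.5, -8.7, 1194.0]
tcp_rot: [-3.097, 0.444, 2.93]
contact_force: [0.6, 0.1, -3.2]
opening: 0.477
```

Emit:
apply_moves(motion="-1 -0.1 0 -1 0")

```text
clock: 16.52
eef_pos: [21.9, -5.4, 1196.5]
tcp_rot: [-3.095, 0.466, 2.928]
contact_force: [0.2, 0.1, -3.1]
opening: 0.483
```

```bash
python3 st.py
```

```text
q [-0.3221 -0.1853  0.1695  0.004   2.689  -1.6639] pos [  21.9   -5.4 1196.5] r 22.5 rot [-3.0945  0.4662  2.9279] t 16.5167 sum-pi -0.4684 F [ 0.2  0.1 -3.1] T [0.17 0.46 0.01] op 0.483
toolz tilt [ 0.4288 -0.1412] az -0.318
[[-0.873, 0.233, 0.429], [0.189, 0.972, -0.141], [-0.45, -0.042, -0.892]]
```

```bash
python3 - <<'E'
from h import *
import pickle
g,s=pickle.load(open('w3.pkl','rb'))
im=cv2.resize(g['img'][:,:,::-1][145:345,215:430],None,fx=3.5,fy=3.5,interpolation=cv2.INTER_CUBIC)
# pulley flat, tilt change settled/now: tcp_rot pitch -.0473 vs -.0507
def dr(P,c):
    L=(proj(g,P)-[215,145])*3.5; cv2.polylines(im,[np.round(L*8).astype(int)],True,c,1,cv2.LINE_AA,3)
for dx,dy,dz,c in ((0,0,0,(0,0,255)),):
    C=np.array([477.8+dx,11.8+dy,255.3+dz])
    dr([C+[a*21,b*21,0] for a,b in ((1,1),(1,-1),(-1,-1),(-1,1))],c)
    t=np.linspace(0,2*np.pi,60); dr([C+[48*np.cos(a),48*np.sin(a),-30] for a in t],c)
cv2.imwrite('pics/w3p.png',im)
E
cat > plan.py <<'E'
from goal import *
from rig import r
import sys
Rg=Ro.from_euler('xyz',[-3.1286,-.0507,-.002]); Q=Rg.inv()*Rz(-.002); ct=Rg.inv().apply([8.7,2.3,-190.6])
def plan(seat,k,kk,h,Q=Q,ct=ct,off=(0,0)):
    s=r.sense();P0=s['eef_pos'];R0=Ro.from_euler('xyz',s['tcp_rot'])
    Rpul=R0*Q; ax=Rpul.apply([0,0,1]);und=P0+R0.apply(ct)
    d=und-seat
    print('axis err deg u,v',np.degrees([ax@u,ax@v]).round(2),'rel u,v,n',np.round([d@u,d@v,d@n],1))
    x=Rpul.apply([1,0,0]);ang=np.arctan2(x@v,x@u);e=(k+kk*np.pi/2-ang+np.pi)%(2*np.pi)-np.pi
    print('pulley angle deg',np.degrees(ang).round(1),'need turn about n',np.degrees(e).round(2),'-> twist',(-e/np.pi).round(4))
    # keep underside on the axis after twist about tool z
    R1=R0*Rz(-e)
    T=seat+n*h+u*off[0]+v*off[1]-R1.apply(ct)
    m=R0.inv().apply(T-P0)/1000
    print('move',np.round(m,4),'TCP goal',np.round(T,1),'norm',round(np.linalg.norm(m)*1000,1))
    q,c=IK(T,R1,np.array([.2,.3,2.2,-.6,.35,-.5]),8);print('ik',np.round(q,2),'%.0e'%c)
if __name__=='__main__':
    plan(thick,np.radians(5),2,float(sys.argv[1]))
E
python3 plan.py 80
```

```text
axis err deg u,v [0.33 0.47] rel u,v,n [  93.6 -198.1 1041.4]
pulley angle deg -177.3 need turn about n 2.3 -> twist -0.0128
move [0.0295 0.2224 0.9602] TCP goal [459.6  80.7 317.1] norm 986.0
ik [ 0.26  0.16  2.19 -0.58  0.47 -0.64] 2e-22
```

Emit:
apply_moves(motion="-1 0.0295 0.2224 0.96 -0.0128;-1 0.0295 0.2224 0.96 -0.0128;-1 0.0295 0.2224 0.96 -0.0128;-1 0.0295 0.2224 0.96 -0.0128;-1 0.0295 0.2224 0.96 -0.0128;-1 0.0295 0.2224 0.96 -0.0128;-1 0.0295 0.2224 0.96 -0.0128;-1 0.0295 0.2224 0.96 -0.0128;-1 0.0295 0.2224 0.96 -0.0128;-1 0.0295 0.2224 0.96 -0.0128;-1 0.0295 0.2224 0.96 -0.0128;-1 0.0295 0.2224 0.96 -0.0128;-1 0.0295 0.2224 0.96 -0.0128;-1 0.0295 0.2224 0.96 -0.0128;-1 0.0295 0.2224 0.96 -0.0128;-1 0.0295 0.2224 0.96 -0.0128;-1 0.0295 0.2224 0.96 -0.0128;-1 0.0295 0.2224 0.96 -0.0128;-1 0.0295 0.2224 0.96 -0.0128;-1 0.0295 0.2224 0.96 -0.0128")

```text
clock: 18.18
eef_pos: [165.6, 54.5, 856.5]
tcp_rot: [-3.09, 0.483, 2.957]
contact_force: [-1.0, -0.1, -1.6]
opening: 0.485
```

```bash
python3 st.py; python3 plan.py 80
```

```text
q [-2.4184 -0.9222  1.54    0.9043  2.6116 -3.0167] pos [165.6  54.5 856.5] r 174.3 rot [-3.0901  0.4832  2.957 ] t 18.1833 sum-pi 0.0878 F [-1.  -0.1 -1.6] T [ 0.13  0.48 -0.04] op 0.485
toolz tilt [ 0.4466 -0.1358] az -0.295
[[-0.87, 0.207, 0.447], [0.163, 0.977, -0.136], [-0.465, -0.046, -0.884]]
axis err deg u,v [-0.66 -0.17] rel u,v,n [  33.4 -100.7  685.3]
pulley angle deg -175.9 need turn about n 0.87 -> twist -0.0048
move [0.0024 0.1093 0.6047] TCP goal [456.2  79.6 315.6] norm 614.6
ik [ 0.26  0.15  2.2  -0.62  0.44 -0.61] 5e-23
```

```bash
cat > simpath.py <<'E'
from sim import *
from rig import r
def simulate(wps,twl=None,show=3,q=None):
    s=r.sense();q=s['qpos'].copy() if q is None else q
    q=np.clip(q,lo,hi); hist=[]
    for w,nr in wps:
        P0,R0=FK(q);m=R0.inv().apply(np.array(w)-P0)/1000
        for k in range(nr):
            pass
        # run rows
        Pg=np.array(w)
        for k in range(nr):
            P,R=FK(q);dv=Pg-P;nn=np.linalg.norm(dv);Pc=P+dv*min(1,41.7/max(nn,1e-9))
            qn=solve(q,Pc,R0,.5,0,60,'ls');dq=qn-q;dq*=min(1,np.min(V/np.maximum(abs(dq),1e-9)));q=q+dq
        print(w,nr,'m',np.round(m,3),'q',np.round(q,2),'P',np.round(FK(q)[0]),'z',np.round(FK(q)[1].apply([0,0,1]),3))
    return q
E
python3 - <<'E'
from simpath import *
for wps in ([((-130,-110,950),10),((0,-300,950),10),((250,-200,900),10),((456,80,316),20)],
            [((0,-30,1000),6),((0,-250,950),10),((250,-150,900),10),((456,80,316),20)],
            [((100,-250,856),10),((300,-150,800),10),((456,80,316),20)]):
    simulate(wps);print()
E
```

```text
(-130, -110, 950) 10 m [ 0.185 -0.226 -0.192] q [-1.14 -0.8   1.49  0.38  2.14 -2.24] P [ 46.  27. 880.] z [ 0.394 -0.113 -0.912]
(0, -300, 950) 10 m [-0.05  -0.331 -0.045] q [ 0.15 -0.8   1.46 -0.2   2.14 -1.34] P [  0. -28. 888.] z [ 0.349 -0.115 -0.93 ]
(250, -200, 900) 10 m [-0.265 -0.113  0.095] q [ 1.45 -0.81  1.45 -0.6   2.49 -0.4 ] P [ 47. -89. 888.] z [ 0.329 -0.118 -0.937]
(456, 80, 316) 20 m [-0.147  0.28   0.651] q [ 1.98 -0.92  1.95 -0.16  2.28  0.53] P [ 29. -16. 675.] z [ 0.183 -0.121 -0.976]

(0, -30, 1000) 6 m [ 0.062 -0.123 -0.188] q [-1.68 -0.75  1.38  0.64  2.31 -2.56] P [ 78.  25. 922.] z [ 0.429 -0.123 -0.895]
(0, -250, 950) 10 m [ 0.007 -0.286 -0.025] q [-0.38 -0.74  1.38  0.04  2.14 -1.71] P [ 19.  -2. 916.] z [ 0.341 -0.105 -0.934]
(250, -150, 900) 10 m [-0.234 -0.092  0.109] q [ 0.91 -0.74  1.4  -0.4   2.36 -0.76] P [ 25. -44. 906.] z [ 0.265 -0.108 -0.958]
(456, 80, 316) 20 m [-0.216  0.242  0.666] q [ 2.63 -0.92  1.94 -0.08  2.43  1.21] P [ 49. -18. 686.] z [ 0.285 -0.104 -0.953]

(100, -250, 856) 10 m [ 0.006 -0.311  0.013] q [-1.49 -0.6   1.53  0.49  1.96 -2.61] P [  85. -137.  859.] z [ 0.448 -0.134 -0.884]
(300, -150, 800) 10 m [-0.161  0.034  0.15 ] q [-0.52 -0.4   1.58  0.1   1.48 -1.87] P [ 300. -150.  800.] z [ 0.448 -0.134 -0.884]
(456, 80, 316) 20 m [0.127 0.278 0.467] q [ 0.26  0.15  2.2  -0.62  0.44 -0.59] P [456.  80. 316.] z [ 0.448 -0.134 -0.884]
```

Emit:
apply_moves(motion="-1 0.006 -0.311 0.013 0;-1 0.006 -0.311 0.013 0;-1 0.006 -0.311 0.013 0;-1 0.006 -0.311 0.013 0;-1 0.006 -0.311 0.013 0;-1 0.006 -0.311 0.013 0;-1 0.006 -0.311 0.013 0;-1 0.006 -0.311 0.013 0")

```text
clock: 18.85
eef_pos: [76.3, -50.9, 860.7]
tcp_rot: [-3.088, 0.476, 2.957]
contact_force: [-2.2, -0.9, -2.4]
opening: 0.478
```

```bash
python3 st.py; python3 -c "
from simpath import *
simulate([((300,-150,800),10),((456,80,316),20)])"
```

```text
q [-1.5599 -0.7232  1.5517  0.5294  2.0898 -2.6139] pos [ 76.3 -50.9 860.7] r 91.7 rot [-3.0885  0.476   2.9566] t 18.85 sum-pi -0.2233 F [-2.2 -0.9 -2.4] T [ 0.12  0.51 -0.02] op 0.478
toolz tilt [ 0.44   -0.1363] az -0.3
[[-0.874, 0.208, 0.44], [0.163, 0.977, -0.136], [-0.458, -0.047, -0.888]]
(300, -150, 800) 10 m [-0.185 -0.047  0.166] q [-0.51 -0.4   1.58  0.1   1.49 -1.87] P [ 299. -150.  800.] z [ 0.44  -0.136 -0.888]
(456, 80, 316) 20 m [0.123 0.28  0.467] q [ 0.26  0.15  2.2  -0.6   0.45 -0.6 ] P [456.  80. 316.] z [ 0.44  -0.136 -0.888]
```

Emit:
apply_moves(motion="-1 -0.185 -0.047 0.166 0;-1 -0.185 -0.047 0.166 0;-1 -0.185 -0.047 0.166 0;-1 -0.185 -0.047 0.166 0;-1 -0.185 -0.047 0.166 0;-1 -0.185 -0.047 0.166 0;-1 -0.185 -0.047 0.166 0;-1 -0.062 0.233 0.63 0;-1 -0.062 0.233 0.63 0;-1 -0.062 0.233 0.63 0;-1 -0.062 0.233 0.63 0;-1 -0.062 0.233 0.63 0;-1 -0.062 0.233 0.63 0;-1 -0.062 0.233 0.63 0;-1 -0.062 0.233 0.63 0;-1 -0.062 0.233 0.63 0;-1 -0.062 0.233 0.63 0;-1 -0.062 0.233 0.63 0;-1 -0.062 0.233 0.63 0")

```text
clock: 20.43
eef_pos: [407.9, 47.0, 408.3]
tcp_rot: [-3.095, 0.474, 2.953]
contact_force: [1.0, -0.5, -3.0]
opening: 0.475
```

```bash
python3 st.py; python3 plan.py 80
```

```text
q [ 0.2001 -0.0989  2.2002 -0.3672  0.6461 -0.9198] pos [407.9  47.  408.3] r 410.6 rot [-3.0951  0.4743  2.9525] t 20.4333 sum-pi -0.3943 F [ 1.  -0.5 -3. ] T [ 0.09  0.42 -0.08] op 0.475
toolz tilt [ 0.4393 -0.1314] az -0.291
[[-0.874, 0.209, 0.439], [0.167, 0.977, -0.131], [-0.457, -0.041, -0.889]]
axis err deg u,v [-0.13 -0.29] rel u,v,n [ 11.7 -43.8 179.4]
pulley angle deg -176.1 need turn about n 1.09 -> twist -0.006
move [0.0039 0.0453 0.0993] TCP goal [457.6  78.8 316.4] norm 109.2
ik [ 0.26  0.15  2.2  -0.59  0.44 -0.64] 1e-21
```

Emit:
apply_moves(motion="-1 0.004 0.0453 0.0993 -0.006;-1 0.004 0.0453 0.0993 -0.006;-1 0.004 0.0453 0.0993 -0.006;-1 0.004 0.0453 0.0993 -0.006;-1 0.004 0.0453 0.0993 -0.006")

```text
clock: 20.85
eef_pos: [457.0, 78.1, 316.7]
tcp_rot: [-3.082, 0.47, 2.976]
contact_force: [0.0, 0.2, -3.0]
opening: 0.479
```

```bash
python3 st.py; python3 plan.py 40; python3 -c "
from h import *
import pickle
d={n:snap(n,n+'4.png') for n in ('wrist','scene')}
pickle.dump((d,r.sense()),open('w4.pkl','wb'))"; python3 -c "
import cv2
a=cv2.imread('pics/scene4.png')[140:250,230:350]; cv2.imwrite('pics/s4c.png',cv2.resize(a,None,fx=5,fy=5,interpolation=cv2.INTER_CUBIC))"
```

```text
q [ 0.2532  0.1501  2.1979 -0.5821  0.4486 -0.653 ] pos [457.   78.1 316.7] r 463.7 rot [-3.0816  0.4696  2.9762] t 20.85 sum-pi -0.345 F [ 0.   0.2 -3. ] T [ 0.14  0.44 -0.05] op 0.479
toolz tilt [ 0.4356 -0.1335] az -0.297
[[-0.88, 0.191, 0.436], [0.147, 0.98, -0.134], [-0.453, -0.053, -0.89]]
axis err deg u,v [ 0.08 -0.18] rel u,v,n [-0.8 -1.4 80.4]
pulley angle deg -174.9 need turn about n -0.14 -> twist 0.0008
move [-0.003   0.0017  0.0403] TCP goal [477.6  73.9 282.1] norm 40.5
ik [ 0.23  0.24  2.19 -0.68  0.37 -0.55] 8e-18
```

Emit:
apply_moves(motion="-1 -0.003 0.0017 0.03 0;-1 -0.0034 0.0018 0.0483 0;-1 -0.0034 0.0018 0.0483 0;-1 -0.0034 0.0018 0.0483 0")

```text
clock: 21.28
eef_pos: [481.5, 73.5, 278.0]
tcp_rot: [-3.083, 0.475, 2.977]
contact_force: [-0.0, 0.2, -3.2]
opening: 0.484
```

```bash
python3 st.py; python3 plan.py 22
```

```text
q [ 0.2279  0.2558  2.1843 -0.7063  0.36   -0.5397] pos [481.5  73.5 278. ] r 487.1 rot [-3.0832  0.4748  2.9767] t 21.2833 sum-pi -0.3415 F [-0.   0.2 -3.2] T [0.15 0.51 0.  ] op 0.484
toolz tilt [ 0.4406 -0.1325] az -0.292
[[-0.877, 0.19, 0.441], [0.146, 0.98, -0.132], [-0.457, -0.052, -0.888]]
axis err deg u,v [-0.21 -0.31] rel u,v,n [ 2.3  1.1 34.4]
pulley angle deg -174.9 need turn about n -0.14 -> twist 0.0008
move [ 0.0018 -0.0008  0.0126] TCP goal [485.3  71.4 266. ] norm 12.7
ik [ 0.22  0.28  2.19 -0.76  0.34 -0.49] 4e-24
```

Emit:
apply_moves(motion="-1 0.0018 -0.0008 0.003 0;-1 0.0018 -0.0008 0.006 0;-1 0.0018 -0.0008 0.009 0;-1 0.0018 -0.0008 0.0126 0")

```text
clock: 21.62
eef_pos: [485.5, 72.2, 265.5]
tcp_rot: [-3.084, 0.475, 2.979]
contact_force: [-0.1, 0.5, -3.3]
opening: 0.483
```

```bash
python3 st.py; python3 plan.py 15
```

```text
q [ 0.2224  0.2851  2.185  -0.759   0.3337 -0.4898] pos [485.5  72.2 265.5] r 490.9 rot [-3.0837  0.4755  2.9785] t 21.6167 sum-pi -0.3377 F [-0.1  0.5 -3.3] T [ 0.1   0.45 -0.01] op 0.483
toolz tilt [ 0.4415 -0.1313] az -0.289
[[-0.877, 0.188, 0.442], [0.144, 0.981, -0.131], [-0.458, -0.051, -0.888]]
axis err deg u,v [-0.25 -0.4 ] rel u,v,n [-0.2  1.2 21.5]
pulley angle deg -174.8 need turn about n -0.23 -> twist 0.0013
move [-0.0004 -0.0011  0.0065] TCP goal [488.5  70.2 259.9] norm 6.6
ik [ 0.22  0.3   2.18 -0.78  0.32 -0.46] 8e-22
```

Emit:
apply_moves(motion="-1 -0.0004 -0.0011 0.003 0;-1 -0.0004 -0.0011 0.0065 0;-1 -0.0004 -0.0011 0.0065 0")

```text
clock: 21.87
eef_pos: [488.5, 70.1, 258.7]
tcp_rot: [-3.083, 0.473, 2.979]
contact_force: [0.2, 0.3, -3.6]
opening: 0.478
```

```bash
python3 st.py; python3 plan.py 5
```

```text
q [ 0.2159  0.3019  2.1831 -0.7817  0.322  -0.4711] pos [488.5  70.1 258.7] r 493.5 rot [-3.0828  0.4734  2.9788] t 21.8667 sum-pi -0.3346 F [ 0.2  0.3 -3.6] T [0.2  0.46 0.01] op 0.478
toolz tilt [ 0.4396 -0.1318] az -0.291
[[-0.878, 0.188, 0.44], [0.144, 0.981, -0.132], [-0.456, -0.052, -0.888]]
axis err deg u,v [-0.13 -0.34] rel u,v,n [-0.9 -0.3 14. ]
pulley angle deg -174.8 need turn about n -0.25 -> twist 0.0014
move [-0.0014  0.0003  0.0089] TCP goal [493.7  69.  251.4] norm 9.0
ik [ 0.21  0.32  2.18 -0.81  0.31 -0.44] 1e-19
```

Already below the key tops with no contact: the keys appear engaged. Going on home.

Emit:
apply_moves(motion="-1 -0.001 0.0003 0.003 0;-1 -0.0014 0.0003 0.006 0;-1 -0.0014 0.0003 0.009 0;-1 -0.0014 0.0003 0.009 0")

```text
clock: 22.2
eef_pos: [493.9, 69.0, 251.4]
tcp_rot: [-3.083, 0.474, 2.979]
contact_force: [0.2, -0.1, -4.4]
opening: 0.481
```

```bash
python3 st.py; python3 plan.py 0
```

```text
q [ 0.2109  0.3227  2.177  -0.8116  0.3094 -0.4439] pos [493.9  69.  251.4] r 498.7 rot [-3.0829  0.4736  2.9788] t 22.2 sum-pi -0.3325 F [ 0.2 -0.1 -4.4] T [0.14 0.49 0.03] op 0.481
toolz tilt [ 0.4398 -0.1317] az -0.291
[[-0.878, 0.188, 0.44], [0.144, 0.981, -0.132], [-0.456, -0.052, -0.888]]
axis err deg u,v [-0.14 -0.35] rel u,v,n [0.1 0.1 4.9]
pulley angle deg -174.8 need turn about n -0.25 -> twist 0.0014
move [-0.0001 -0.0001  0.0049] TCP goal [496.1  68.3 247.1] norm 5.0
ik [ 0.21  0.33  2.18 -0.83  0.3  -0.42] 2e-18
```

Emit:
apply_moves(motion="-1 0 0 0.0025 0;-1 0 0 0.005 0;-1 0 0 0.006 0;-1 0 0 0.006 0")

```text
clock: 22.53
eef_pos: [495.9, 68.5, 247.3]
tcp_rot: [-3.083, 0.475, 2.979]
contact_force: [-13.6, 4.9, 16.6]
opening: 0.479
```

```bash
python3 st.py; python3 plan.py 0
```

```text
q [ 0.2088  0.3331  2.1758 -0.836   0.3013 -0.4203] pos [495.9  68.5 247.3] r 500.6 rot [-3.0832  0.475   2.9787] t 22.5333 sum-pi -0.3313 F [-13.6   4.9  16.6] T [-0.15  1.04 -0.2 ] op 0.479
toolz tilt [ 0.4411 -0.1316] az -0.29
[[-0.878, 0.188, 0.441], [0.144, 0.981, -0.132], [-0.457, -0.052, -0.888]]
axis err deg u,v [-0.22 -0.37] rel u,v,n [0.2 0.2 0.3]
pulley angle deg -174.8 need turn about n -0.24 -> twist 0.0013
move [ 0.0002 -0.0002  0.0004] TCP goal [495.9  68.3 247. ] norm 0.4
ik [ 0.21  0.33  2.18 -0.84  0.3  -0.41] 6e-18
```

Emit:
apply_moves(motion="0.5 0 0 -0.001 0;0.5 0 0 -0.001 0;0.5 0 0 -0.001 0;0.5 0.002 -0.0005 -0.04 0;0.5 0.004 -0.001 -0.08 0;0.5 0.004 -0.001 -0.12 0")

```text
clock: 23.03
eef_pos: [438.8, 83.8, 351.2]
tcp_rot: [-3.082, 0.47, 2.979]
contact_force: [0.2, -1.1, -0.3]
opening: 0.748
```

```bash
python3 st.py
python3 - <<'E'
from h import *
import pickle
d={n:snap(n,n+'5.png') for n in ('wrist',)}
pickle.dump((d,r.sense()),open('w5.pkl','wb'))
for n in ('wrist',):
    print(n,[(np.round(d['point'],1).tolist(),round(d['conf'],2)) for d in spotter.place_of('large_pulley',n)])
E
```

```text
q [ 0.2788  0.0623  2.1967 -0.507   0.5326 -0.7207] pos [438.8  83.8 351.2] r 446.7 rot [-3.0824  0.4699  2.9792] t 23.0333 sum-pi -0.35 F [ 0.2 -1.1 -0.3] T [0.08 0.2  0.  ] op 0.748
toolz tilt [ 0.4365 -0.1315] az -0.293
[[-0.88, 0.188, 0.437], [0.144, 0.981, -0.131], [-0.453, -0.053, -0.89]]
wrist [([585.5, 41.0, 79.7], 0.71)]
```

```bash
cat > tst.py <<'E'
from simpath import *
def tz(q): return np.round(FK(q)[1].apply([0,0,1])[:2],3)
for wps in ([((250,200,800),14),((-50,300,950),12),((-250,140,950),8)],
            [((200,200,800),14),((0,250,900),8),((-200,110,1000),8)],
            [((60,200,900),16),((-200,120,950),10)]):
    q=simulate(wps)
    for d in ((0,0,1),(.4,0,.9)):
        qq=q.copy();out=[]
        for k in range(20):
            dw=Ro.from_euler('z',qq[0]).apply(d)
            t=FK(qq)[1].inv().apply(dw)
            qq=call(qq,[(*t,0)],.5,0,60,'ls','u',0)
            if k%4==3: out.append(tz(qq).tolist())
        print(d,out,np.round(qq,2),np.round(FK(qq)[0]))
    print()
E
python3 tst.py
```

```text
(250, 200, 800) 14 m [-0.022  0.058 -0.493] q [ 0.9  -0.36  1.56 -0.45  1.73 -0.61] P [250. 200. 800.] z [ 0.447 -0.129 -0.885]
(-50, 300, 950) 12 m [ 0.207  0.035 -0.28 ] q [ 1.94 -0.16  1.09 -0.59  2.42  0.14] P [-50. 300. 950.] z [ 0.447 -0.129 -0.885]
(-250, 140, 950) 8 m [ 0.152 -0.195 -0.069] q [ 2.63 -0.13  1.07 -0.21  2.66  1.08] P [-242.  154.  950.] z [ 0.442 -0.139 -0.886]
(0, 0, 1) [[0.354, -0.043], [0.283, 0.081], [0.25, 0.215], [0.254, 0.3], [0.259, 0.346]] [ 2.48  0.13  0.06 -1.18  2.66 -0.12] [-132.  196. 1179.]
(0.4, 0, 0.9) [[0.363, -0.055], [0.286, 0.057], [0.233, 0.171], [0.211, 0.231], [0.191, 0.281]] [ 2.57  0.35  0.06 -0.75  2.62  0.44] [-342.  287. 1099.]

(200, 200, 800) 14 m [ 0.021  0.048 -0.515] q [ 1.06 -0.41  1.59 -0.49  1.81 -0.49] P [200. 200. 800.] z [ 0.447 -0.129 -0.885]
(0, 250, 900) 8 m [ 0.136  0.007 -0.184] q [ 1.84 -0.3   1.31 -0.57  2.31  0.1 ] P [  0. 250. 900.] z [ 0.447 -0.129 -0.885]
(-200, 110, 1000) 8 m [ 0.108 -0.18  -0.16 ] q [ 2.63 -0.2   1.07 -0.25  2.69  1.03] P [-195.  130.  972.] z [ 0.415 -0.11  -0.903]
(0, 0, 1) [[0.326, -0.004], [0.273, 0.125], [0.27, 0.259], [0.283, 0.314], [0.295, 0.36]] [ 2.43  0.09  0.06 -1.27  2.63 -0.26] [ -91.  182. 1189.]
(0.4, 0, 0.9) [[0.334, -0.018], [0.268, 0.099], [0.231, 0.215], [0.218, 0.263], [0.202, 0.315]] [ 2.54  0.32  0.06 -0.82  2.6   0.34] [-306.  285. 1116.]

(60, 200, 900) 16 m [ 0.098  0.017 -0.666] q [ 1.63 -0.4   1.38 -0.6   2.24 -0.13] P [ 64. 199. 895.] z [ 0.447 -0.129 -0.885]
(-200, 120, 950) 10 m [ 0.194 -0.13  -0.157] q [ 2.63 -0.21  1.14 -0.23  2.68  1.06] P [-195.  129.  950.] z [ 0.444 -0.135 -0.886]
(0, 0, 1) [[0.358, -0.035], [0.302, 0.092], [0.298, 0.228], [0.316, 0.291], [0.327, 0.336]] [ 2.4   0.1   0.06 -1.3   2.63 -0.33] [ -89.  189. 1188.]
(0.4, 0, 0.9) [[0.366, -0.049], [0.298, 0.066], [0.256, 0.187], [0.241, 0.25], [0.228, 0.302]] [ 2.54  0.33  0.06 -0.85  2.61  0.3 ] [-309.  291. 1111.]
```

```bash
cat > srch.py <<'E'
from sim import *
import warnings;warnings.filterwarnings('ignore')
from multiprocessing import Pool
R0=Ro.from_euler('xyz',[-3.0824,.4755,2.979])
z0=R0.apply([0,0,1])[:2]; want=-z0/np.linalg.norm(z0)
def one(seed):
    rng=np.random.default_rng(seed)
    while 1:
        az=rng.uniform(-1.8,1.8);rr=rng.uniform(150,950);zz=rng.uniform(350,1150)
        P=np.array([rr*np.cos(az),rr*np.sin(az),zz])
        if P[0]>600 and zz<800: continue
        R=R0*Ro.from_euler('z',rng.uniform(-np.pi,np.pi))
        x0=np.array([az,rng.uniform(-.5,1),rng.uniform(.1,2.5),rng.uniform(-1,1),rng.uniform(.2,2.6),rng.uniform(-2.5,2.5)])
        s=least_squares(lambda x:err(x,P,R,.5),x0,bounds=(lo,hi),max_nfev=60)
        if s.cost<1e-2: break   # allows slightly out of reach
    q=s.x
    d=rng.normal(size=3);d/=np.linalg.norm(d)
    za=FK(q)[1].apply([0,0,1])[:2];qs=q.copy()
    for k in range(5):
        t=FK(q)[1].inv().apply(d);q=call(q,[(*t,0)],.5,0,60,'ls','u',0)
    zb=FK(q)[1].apply([0,0,1])[:2]
    g=(zb-za)@want/5; lat=abs((zb-za)@[-want[1],want[0]])/5
    return g-.5*lat,g,lat,np.round(FK(qs)[0]),np.round(FK(q)[0]),np.round(d,2),np.round(qs,2),np.round(q,2)
if __name__=='__main__':
    with Pool() as p: res=p.map(one,range(4000),chunksize=20)
    res.sort(key=lambda a:-a[0])
    for x in res[:25]: print(*[round(float(v),3) for v in x[:3]],*x[3:])
E
nproc; time timeout 560 python3 srch.py
```

```text
4
0.029 0.03 0.003 [ 249. -110.  278.] [ 262. -142.  229.] [-0.06 -0.34 -0.94] [-0.42 -0.09  2.64 -1.27  0.   -3.02] [-0.5   0.13  2.58 -1.3   0.   -3.02]
0.019 0.022 0.006 [ 54. -43. 966.] [144.  43. 917.] [ 0.29  0.95 -0.05] [-2.63 -0.61  1.27  0.89  2.64  3.02] [-2.5  -0.82  1.36  0.77  2.69  3.02]
0.018 0.019 0.002 [212. 364. 501.] [173. 491. 421.] [-0.49  0.68 -0.54] [ 1.22 -0.07  1.96 -0.47  1.26  3.02] [ 1.34  0.19  1.84 -0.37  1.17  3.02]
0.017 0.017 0.0 [407. 639. 446.] [346. 569. 291.] [-0.47 -0.3  -0.83] [ 1.08  0.51  1.32 -0.38  1.24  3.02] [ 1.09  0.52  1.66 -0.34  0.92  3.02]
0.016 0.019 0.006 [-66. 609. 926.] [ 44. 683. 918.] [0.75 0.57 0.34] [ 1.77  0.39  0.5  -0.49  2.37 -3.02] [ 1.58  0.54  0.27 -0.39  2.34 -3.02]
0.016 0.017 0.001 [-66. 298. 927.] [ -46.  232. 1030.] [ 0.61 -0.16  0.78] [ 1.97 -0.17  1.15 -0.51  2.4  -3.02] [ 1.96 -0.17  0.89 -0.54  2.6  -3.02]
0.016 0.018 0.005 [267. 682. 392.] [188. 598. 271.] [-0.59 -0.41 -0.69] [ 1.29  0.54  1.4  -0.41  1.25  3.02] [ 1.34  0.52  1.72 -0.35  0.99  3.02]
0.015 0.023 0.017 [172. 112. 954.] [ 108.  162. 1038.] [-0.
[... 1972 characters left out ...]
   2.59  0.52  1.01  1.61] [-0.79 -0.68  2.61  0.27  0.85  2.38]
0.01 0.011 0.002 [149. -57. 453.] [ 97. -83. 459.] [-0.92 -0.31  0.23] [-0.44 -0.8   2.43  0.08  1.04  0.88] [-1.08 -0.85  2.41  0.3   1.28  0.24]
0.01 0.015 0.009 [ 16. 281. 434.] [-13. 373. 291.] [-0.42  0.4  -0.82] [ 1.73 -0.2   2.21 -0.38  1.36  3.02] [ 1.73  0.2   2.19 -0.33  0.99  3.02]
0.01 0.011 0.001 [ 87. 128. 772.] [ 53.  14. 720.] [-0.14 -0.92 -0.37] [ 1.49 -0.6   1.73 -0.53  2.06 -0.78] [ 1.96 -0.83  1.88 -0.45  2.32 -0.33]
0.01 0.012 0.003 [   6. -406.  376.] [ -53. -246.  347.] [-0.47  0.84 -0.27] [-1.75  0.04  2.15  0.59  0.98 -2.84] [-2.05 -0.16  2.41  0.47  1.05 -3.02]
real	2m53.861s
user	9m9.259s
sys	0m0.431s
```

```bash
cat > tst.py <<'E'
from simpath import *
def tz(q): return np.round(FK(q)[1].apply([0,0,1])[:2],3)
for wps in ([((330,-150,550),8),((100,-420,600),11)],[((330,-150,550),8),((-60,-400,600),14)],[((330,-150,550),8),((100,-420,800),11)]):
    q=simulate(wps)
    for sg in (1,-1):
        qq=q.copy();out=[]
        for k in range(20):
            qq=call(qq,[(0,0,0,sg*.0398)],.5,0,60,'ls','u',0)
            if k%2==1: out.append(tz(qq).tolist())
        print(sg,out,np.round(qq,2),np.round(FK(qq)[0]))
    print()
E
python3 tst.py
```

```text
(330, -150, 550) 8 m [-0.027 -0.259 -0.191] q [-0.47 -0.35  2.06  0.11  0.96 -1.9 ] P [ 330. -150.  550.] z [ 0.447 -0.129 -0.885]
(100, -420, 600) 11 m [ 0.139 -0.31  -0.112] q [-1.51 -0.15  1.82  0.47  1.33 -2.98] P [ 100. -420.  600.] z [ 0.447 -0.129 -0.885]
1 [[0.447, -0.129], [0.447, -0.129], [0.447, -0.129], [0.447, -0.129], [0.447, -0.129], [0.447, -0.129], [0.447, -0.129], [0.447, -0.129], [0.447, -0.129], [0.447, -0.129]] [-1.51 -0.15  1.82  0.47  1.33 -0.48] [ 100. -420.  600.]
-1 [[0.404, -0.138], [0.354, -0.157], [0.305, -0.183], [0.26, -0.216], [0.22, -0.255], [0.185, -0.299], [0.158, -0.346], [0.138, -0.396], [0.126, -0.446], [0.122, -0.495]] [-0.04 -0.18  1.89 -0.53  1.3  -3.02] [ 402. -100.  578.]

(330, -150, 550) 8 m [-0.027 -0.259 -0.191] q [-0.47 -0.35  2.06  0.11  0.96 -1.9 ] P [ 330. -150.  550.] z [ 0.447 -0.129 -0.885]
(-60, -400, 600) 14 m [ 0.282 -0.321 -0.186] q [-1.66 -0.22  1.81  0.44  1.46 -3.02] P [  38. -390.  628.] z [ 0.417 -0.13  -0.899]
1 [[0.417, -0.13], [0.417, -0.13], [0.417, -0.13], [0.417, -0.13], [0.417, -0.13], [0.417, -0.13], [0.417, -0.13
[... 357 characters left out ...]
 [-0.027 -0.259 -0.191] q [-0.47 -0.35  2.06  0.11  0.96 -1.9 ] P [ 330. -150.  550.] z [ 0.447 -0.129 -0.885]
(100, -420, 800) 11 m [ 0.046 -0.32  -0.289] q [-1.51 -0.16  1.42  0.46  1.69 -2.8 ] P [ 100. -420.  800.] z [ 0.447 -0.129 -0.885]
1 [[0.447, -0.129], [0.447, -0.129], [0.447, -0.129], [0.447, -0.129], [0.447, -0.129], [0.447, -0.129], [0.447, -0.129], [0.447, -0.129], [0.447, -0.129], [0.447, -0.129]] [-1.51 -0.16  1.42  0.46  1.69 -0.3 ] [ 100. -420.  800.]
-1 [[0.444, -0.129], [0.418, -0.137], [0.391, -0.149], [0.365, -0.165], [0.341, -0.187], [0.32, -0.213], [0.303, -0.242], [0.29, -0.274], [0.283, -0.306], [0.281, -0.337]] [ 0.01 -0.2   1.39 -0.35  1.64 -3.02] [418. -55. 827.]
```

```bash
cat > srch2.py <<'E'
from sim import *
import warnings;warnings.filterwarnings('ignore')
from multiprocessing import Pool
R0=Ro.from_euler('xyz',[-3.0824,.4755,2.979])
def one(seed):
    rng=np.random.default_rng(seed)
    z=R0.apply([0,0,1])
    while 1:
        az=rng.uniform(-2.4,2.4);rr=rng.uniform(250,750);zz=rng.uniform(400,900)
        P=np.array([rr*np.cos(az),rr*np.sin(az),zz])
        if P[0]>550 and zz<800: continue
        sg=rng.choice([-1,1])
        # free twist: solve position + z axis with j6=+-3.02
        def f(x):
            p,R=FK(np.r_[x,sg*3.02]);return np.r_[(p-P)/1000,(R.apply([0,0,1])-z)]
        x0=np.array([az,rng.uniform(-.5,.8),rng.uniform(.3,2.3),rng.uniform(-.5,.5),rng.uniform(.5,2.5)])
        s=least_squares(f,x0,bounds=(lo[:5],hi[:5]),max_nfev=60)
        if s.cost<1e-8: break
    q=np.r_[s.x,sg*3.02]; qs=q.copy()
    d=rng.normal(size=3);d/=np.linalg.norm(d);d*=rng.choice([0,.3,1])
    tw=rng.choice([0,1])*sg*.0398
    N=6
    za=z[:2]
    for k in range(N):
        t=FK(q)[1].inv().apply(d)*.0417;q=call(q,[(*t,tw)],.5,0,60,'ls','u',0)
    zb=FK(q)[1].apply([0,0,1])[:2]
    g=(np.linalg.norm(za)-np.linalg.norm(zb))/N
    return g,sg,tw,np.round(zb,3),np.round(FK(qs)[0]),np.round(FK(q)[0]),np.round(d,2),np.round(qs,2),np.round(q,2)
if __name__=='__main__':
    with Pool(4) as p: res=p.map(one,range(6000),chunksize=20)
    res.sort(key=lambda a:-a[0])
    for x in res[:22]: print(round(float(x[0]),3),*x[1:])
E
time timeout 570 python3 srch2.py
```

```text
0.058 1 0.0398 [0.111 0.019] [207. 335. 432.] [263. 376. 334.] [-0.48  0.53 -0.7 ] [ 1.22 -0.06  2.1  -0.54  1.12  3.02] [ 0.99  0.17  2.07 -0.11  0.83  3.02]
0.052 1 0.0398 [ 0.147 -0.013] [345. 629. 481.] [322. 547. 450.] [-0.89 -0.09 -0.45] [ 1.18  0.44  1.38 -0.5   1.31  3.02] [ 1.08  0.31  1.59 -0.15  1.18  3.02]
0.051 -1 -0.0398 [ 0.085 -0.126] [  22. -444.  480.] [  69. -456.  350.] [-0.6  -0.06 -0.79] [-1.7  -0.03  1.97  0.52  1.17 -3.02] [-1.44  0.13  2.07  0.1   0.8  -3.02]
0.05 1 0.0398 [0.162 0.016] [247. 444. 514.] [258. 316. 412.] [-0.71 -0.1  -0.7 ] [ 1.22  0.07  1.79 -0.5   1.29  3.02] [ 0.94 -0.04  2.09 -0.15  0.98  3.02]
0.046 1 0.0398 [ 0.187 -0.003] [324. 482. 434.] [518. 603. 325.] [ 0.28  0.68 -0.68] [ 1.11  0.25  1.76 -0.53  1.11  3.02] [ 0.89  0.66  1.33 -0.17  1.04  3.02]
0.045 1 0.0398 [0.167 0.088] [395. 375. 456.] [481. 497. 447.] [-0.25  0.93 -0.27] [ 0.89  0.14  1.84 -0.52  1.03  3.02] [ 0.82  0.38  1.51 -0.07  1.08  3.02]
0.045 -1 -0.0398 [0.175 0.071] [-254. -437.  418.] [-250. -466.  341.] [-0.65  0.43 -0.63] [-2.24  0.21  1.84  0.46  1.31 -3.02] [-2.
[... 1857 characters left out ...]
0.198 -0.12 ] [  -3. -476.  577.] [  46. -670.  569.] [-0.63 -0.69 -0.35] [-1.74 -0.03  1.76  0.48  1.38 -3.02] [-1.55  0.29  1.37  0.2   1.35 -3.02]
0.037 -1 -0.0398 [ 0.211 -0.109] [ -29. -484.  447.] [  67. -456.  496.] [-0.25  0.15 -0.06] [-1.79  0.09  1.92  0.53  1.15 -3.02] [-1.5  -0.03  1.9   0.22  1.15 -3.02]
0.037 -1 -0.0398 [ 0.236 -0.034] [-203. -446.  565.] [-162. -611.  458.] [-0.57 -0.26 -0.78] [-2.15  0.05  1.7   0.46  1.54 -3.02] [-1.89  0.33  1.55  0.25  1.31 -3.02]
0.037 -1 -0.0398 [ 0.194 -0.141] [   1. -382.  493.] [  77. -220.  395.] [-0.53  0.57 -0.63] [-1.77 -0.15  2.04  0.51  1.24 -3.02] [-1.35 -0.41  2.4   0.19  0.97 -3.02]
real	4m14.596s
user	13m34.609s
sys	0m0.507s
```

```bash
python3 - <<'E'
from h import *
import pickle
g,s=pickle.load(open('w3.pkl','rb'))
im=cv2.resize(g['img'][:,:,::-1][80:175,500:640],None,fx=5.5,fy=5.5,interpolation=cv2.INTER_CUBIC)
cv2.imwrite('pics/sp.png',im)
E
python3 - <<'E'
from h import *
import pickle
g,s=pickle.load(open('w3.pkl','rb'))
P=np.array([ray(g,500+a/5.5,80+b/5.5,46) for a,b in ((418,155),(593,203),(515,380),(343,330))])
print(P.round(1),P.mean(0).round(1)); e=np.diff(np.r_[P,P[:1]],axis=0)
print(np.linalg.norm(e,axis=1).round(1),np.degrees(np.arctan2(e[:,1],e[:,0])).round(1)%90)
E
```

```text
[[ 549.3 -231.7   46. ]
 [ 541.  -263.6   46. ]
 [ 510.2 -256.2   46. ]
 [ 519.2 -224.    46. ]] [ 529.9 -243.9   46. ]
[33.  31.7 33.4 31.1] [75.5 76.5 74.4 75.7]
```

```bash
cat > tst.py <<'E'
from simpath import *
def tz(q): return np.round(FK(q)[1].apply([0,0,1])[:2],3)
for last in ((22,-444,480),(60,-444,480),(-60,-420,480)):
  q0=simulate([((330,-150,550),8),(last,13)])
  for d in ((-.6,-.06,-.79),(-.9,0,-.4),(-1,0,0),(-.6,.3,-.6)):
    q=q0.copy();out=[]
    for k in range(12):
        t=FK(q)[1].inv().apply(d)*.0417;q=call(q,[(*t,-.0398)],.5,0,60,'ls','u',0)
        if k%2: out.append(tz(q).tolist())
    print(d,out,np.round(FK(q)[0]),np.round(q,2))
E
python3 tst.py
```

```text
(330, -150, 550) 8 m [-0.027 -0.259 -0.191] q [-0.47 -0.35  2.06  0.11  0.96 -1.9 ] P [ 330. -150.  550.] z [ 0.447 -0.129 -0.885]
(22, -444, 480) 13 m [ 0.259 -0.343 -0.038] q [-1.53 -0.07  1.94  0.45  1.16 -3.02] P [  83. -436.  508.] z [ 0.399 -0.13  -0.908]
(-0.6, -0.06, -0.79) [[0.288, -0.14], [0.172, -0.161], [0.06, -0.195], [-0.031, -0.236], [-0.071, -0.265], [-0.08, -0.271]] [  43. -405.  162.] [-1.41  0.44  2.34 -0.88  0.16 -2.88]
(-0.9, 0, -0.4) [[0.287, -0.139], [0.17, -0.158], [0.053, -0.187], [-0.06, -0.226], [-0.159, -0.273], [-0.229, -0.32]] [  31. -351.  295.] [-1.34  0.04  2.38 -0.63  0.53 -3.02]
(-1, 0, 0) [[0.295, -0.138], [0.188, -0.155], [0.083, -0.18], [-0.02, -0.211], [-0.116, -0.249], [-0.204, -0.291]] [  99. -313.  521.] [-1.1  -0.32  2.09 -0.34  1.21 -3.02]
(-0.6, 0.3, -0.6) [[0.298, -0.14], [0.2, -0.162], [0.112, -0.193], [0.04, -0.229], [-0.01, -0.265], [-0.034, -0.277]] [  70. -208.  233.] [-1.13  0.01  2.66 -0.58  0.28 -3.02]
(330, -150, 550) 8 m [-0.027 -0.259 -0.191] q [-0.47 -0.35  2.06  0.11  0.96 -1.9 ] P [ 330. -150.  550.] z [ 0.447 -0.129 -0.885]
[... 1118 characters left out ...]
06, -0.79) [[0.303, -0.143], [0.197, -0.167], [0.094, -0.203], [0.007, -0.245], [-0.033, -0.275], [-0.05, -0.287]] [  61. -338.  193.] [-1.34  0.3   2.46 -0.84  0.16 -2.84]
(-0.9, 0, -0.4) [[0.301, -0.143], [0.194, -0.165], [0.088, -0.196], [-0.012, -0.236], [-0.101, -0.282], [-0.173, -0.331]] [  66. -264.  325.] [-1.14 -0.19  2.48 -0.5   0.67 -3.02]
(-1, 0, 0) [[0.307, -0.142], [0.21, -0.161], [0.114, -0.188], [0.025, -0.221], [-0.055, -0.26], [-0.122, -0.301]] [ 104. -217.  553.] [-0.93 -0.52  2.12 -0.29  1.37 -3.02]
(-0.6, 0.3, -0.6) [[0.314, -0.144], [0.228, -0.166], [0.154, -0.197], [0.098, -0.23], [0.06, -0.26], [0.019, -0.268]] [  95. -130.  294.] [-0.74 -0.39  2.66 -0.29  0.69 -3.02]
```

```bash
cat > tst.py <<'E'
from simpath import *
from rig import r
def tz(q): return np.round(FK(q)[1].apply([0,0,1])[:2],3)
s=r.sense();qi=np.clip(s['qpos'],lo,hi)
P0,R0=FK(qi)
def tool(P): return R0.inv().apply(np.array(P)-P0)/1000
for last in ((-130,-420,480),(-180,-400,480),(-230,-400,450)):
 for tw in (.1,.15,.2):
  rows=[(*tool((330,-150,550)),tw)]*7+[(*tool((100,-380,520)),tw)]*7+[(*tool(last),tw)]*6
  q0=call(qi,rows,.5,0,60,'ls','u',0)
  print(last,tw,np.round(q0,2),np.round(FK(q0)[0]),tz(q0),np.round(tool((330,-150,550)),3),np.round(tool((100,-380,520)),3),np.round(tool(last),3))
  for d in ((-.9,0,-.4),(-1,.3,0),(-1,0,0)):
    q=q0.copy();out=[]
    for k in range(10):
        t=FK(q)[1].inv().apply(d)*.0417;q=call(q,[(*t,-.0398)],.5,0,60,'ls','u',0)
        if k%2: out.append(tz(q).tolist())
    print('  ',d,out,np.round(FK(q)[0]),np.round(q,2))
E
python3 tst.py
```

```text
(-130, -420, 480) 0.1 [-1.84 -0.1   1.97  0.47  1.3  -3.02] [ -36. -404.  505.] [ 0.423 -0.122] [-0.027 -0.259 -0.191] [ 0.155 -0.526 -0.237] [ 0.368 -0.606 -0.3  ]
   (-0.9, 0, -0.4) [[0.327, -0.101], [0.222, -0.087], [0.107, -0.08], [-0.014, -0.082], [-0.137, -0.095]] [  -6. -436.  400.] [-1.53  0.03  2.05 -0.17  0.97 -3.02]
   (-1, 0.3, 0) [[0.336, -0.104], [0.247, -0.093], [0.158, -0.089], [0.07, -0.093], [-0.014, -0.105]] [  37. -308.  582.] [-1.43 -0.36  1.96 -0.03  1.43 -3.02]
   (-1, 0, 0) [[0.336, -0.103], [0.246, -0.09], [0.155, -0.083], [0.062, -0.081], [-0.033, -0.085]] [   2. -451.  586.] [-1.55 -0.09  1.75 -0.04  1.39 -3.02]
(-130, -420, 480) 0.15 [-1.94 -0.07  1.99  0.5   1.31 -3.02] [ -70. -399.  489.] [ 0.447 -0.129] [-0.027 -0.259 -0.191] [ 0.155 -0.526 -0.237] [ 0.368 -0.606 -0.3  ]
   (-0.9, 0, -0.4) [[0.359, -0.099], [0.259, -0.072], [0.15, -0.051], [0.031, -0.038], [-0.094, -0.034]] [ -53. -477.  406.] [-1.65  0.11  1.95 -0.11  1.04 -3.02]
   (-1, 0.3, 0) [[0.366, -0.102], [0.283, -0.081], [0.197, -0.066], [0.112, -0.058], [0.026, -0.057]] [  -9. -363.  587.] [-
[... 3996 characters left out ...]
]] [ -45. -465.  579.] [-1.67 -0.04  1.73  0.01  1.42 -3.02]
(-230, -400, 450) 0.2 [-1.99 -0.11  2.05  0.5   1.31 -2.91] [ -76. -367.  479.] [ 0.447 -0.129] [-0.027 -0.259 -0.191] [ 0.155 -0.526 -0.237] [ 0.473 -0.604 -0.32 ]
   (-0.9, 0, -0.4) [[0.385, -0.1], [0.292, -0.065], [0.188, -0.034], [0.074, -0.009], [-0.049, 0.008]] [ -87. -473.  401.] [-1.74  0.13  1.94 -0.06  1.07 -3.02]
   (-1, 0.3, 0) [[0.391, -0.104], [0.313, -0.075], [0.232, -0.052], [0.15, -0.036], [0.067, -0.025]] [ -44. -369.  580.] [-1.72 -0.21  1.87  0.07  1.47 -3.02]
   (-1, 0, 0) [[0.393, -0.104], [0.317, -0.075], [0.239, -0.05], [0.16, -0.03], [0.082, -0.014]] [-100. -498.  587.] [-1.8   0.04  1.63  0.08  1.48 -3.02]
```

Emit:
apply_moves(motion="1 -0.027 -0.259 -0.191 0.15;1 -0.027 -0.259 -0.191 0.15;1 -0.027 -0.259 -0.191 0.15;1 -0.027 -0.259 -0.191 0.15;1 -0.027 -0.259 -0.191 0.15;1 -0.027 -0.259 -0.191 0.15;1 -0.027 -0.259 -0.191 0.15;1 0.155 -0.526 -0.237 0.15;1 0.155 -0.526 -0.237 0.15;1 0.155 -0.526 -0.237 0.15;1 0.155 -0.526 -0.237 0.15;1 0.155 -0.526 -0.237 0.15;1 0.155 -0.526 -0.237 0.15;1 0.155 -0.526 -0.237 0.15;1 0.368 -0.606 -0.3 0.15;1 0.368 -0.606 -0.3 0.15;1 0.368 -0.606 -0.3 0.15;1 0.368 -0.606 -0.3 0.15;1 0.368 -0.606 -0.3 0.15;1 0.368 -0.606 -0.3 0.15")

```text
clock: 24.8
eef_pos: [-72.5, -397.1, 488.8]
tcp_rot: [2.962, 0.444, 2.449]
contact_force: [0.5, -1.8, 1.0]
opening: 0.998
```

```bash
python3 st.py
cat > nx.py <<'E'
# tool-frame request for a world direction
from kin import *
from rig import r
import sys
d=np.array([float(a) for a in sys.argv[1:4]])
s=r.sense();R=Ro.from_euler('xyz',s['tcp_rot']);print('tool dir',R.inv().apply(d).round(4))
E
python3 nx.py -.9 0 -.4
```

```text
q [-1.9481 -0.0764  1.99    0.4934  1.3058 -3.0177] pos [ -72.5 -397.1  488.8] r 403.7 rot [2.9619 0.4438 2.4492] t 24.8 sum-pi 0.0778 F [ 0.5 -1.8  1. ] T [-0.02  0.21  0.21] op 0.998
toolz tilt [ 0.4393 -0.1321] az -0.292
[[-0.695, 0.569, 0.439], [0.577, 0.806, -0.132], [-0.429, 0.161, -0.889]]
tool dir [ 0.7974 -0.5767 -0.0399]
```

Emit:
apply_moves(motion="1 0.033 -0.024 -0.002 -0.0398")

```text
clock: 24.88
eef_pos: [-70.7, -411.1, 493.0]
tcp_rot: [3.01, 0.398, 2.516]
contact_force: [0.6, 1.2, -1.2]
opening: 1.002
```

Emit:
apply_moves(motion="1 0.033 -0.024 -0.002 -0.0398")

```text
clock: 24.97
eef_pos: [-56.2, -426.5, 500.5]
tcp_rot: [3.061, 0.354, 2.615]
contact_force: [0.4, -0.5, 0.3]
opening: 1.001
```

Emit:
apply_moves(motion="1 0.033 -0.024 0 -0.0398")

```text
clock: 25.05
eef_pos: [-43.1, -442.4, 505.1]
tcp_rot: [3.104, 0.305, 2.701]
contact_force: [0.7, -0.3, -0.2]
opening: 0.996
```

```bash
python3 st.py;python3 nx.py -.9 0 -.4
```

```text
q [-1.7862 -0.0379  1.8941  0.321   1.2689 -3.0156] pos [ -43.1 -442.4  505.1] r 444.5 rot [3.1037 0.3053 2.7008] t 25.05 sum-pi -0.0165 F [ 0.7 -0.3 -0.2] T [0.03 0.19 0.01] op 0.996
toolz tilt [ 0.2878 -0.0939] az -0.316
[[-0.863, 0.416, 0.288], [0.407, 0.909, -0.094], [-0.301, 0.036, -0.953]]
tool dir [ 0.8965 -0.3889  0.1222]
```

Emit:
apply_moves(motion="1 0.037 -0.016 0.005 -0.0398")

```text
clock: 25.13
eef_pos: [-28.3, -451.2, 503.5]
tcp_rot: [3.141, 0.251, 2.78]
contact_force: [-0.9, 0.2, 0.2]
opening: 1.0
```

Emit:
apply_moves(motion="1 0.038 -0.013 0.007 -0.0398")

```text
clock: 25.22
eef_pos: [-13.5, -455.3, 497.5]
tcp_rot: [-3.113, 0.194, 2.855]
contact_force: [0.2, -0.0, -0.9]
opening: 1.0
```

Emit:
apply_moves(motion="1 0.039 -0.01 0.009 -0.0398")

```text
clock: 25.3
eef_pos: [0.6, -456.7, 488.6]
tcp_rot: [-3.089, 0.133, 2.928]
contact_force: [0.3, -0.4, 0.2]
opening: 1.0
```

```bash
python3 st.py;python3 nx.py -.9 0 -.4
```

```text
q [-1.6178 -0.0169  1.8962  0.1313  1.1903 -3.0157] pos [   0.6 -456.7  488.6] r 456.7 rot [-3.0885  0.1328  2.9278] t 25.3 sum-pi -0.0719 F [ 0.3 -0.4  0.2] T [ 0.04  0.05 -0.03] op 1.0
toolz tilt [ 0.1179 -0.0799] az -0.595
[[-0.969, 0.219, 0.118], [0.21, 0.974, -0.08], [-0.132, -0.053, -0.99]]
tool dir [ 0.9247 -0.1759  0.2898]
```

Emit:
apply_moves(motion="1 0.039 -0.007 0.012 -0.0398")

```text
clock: 25.38
eef_pos: [13.9, -455.6, 475.6]
tcp_rot: [-3.069, 0.07, 3.0]
contact_force: [0.4, 0.2, -0.3]
opening: 1.002
```

Emit:
apply_moves(motion="1 0.039 -0.004 0.014 -0.0398")

```text
clock: 25.47
eef_pos: [25.6, -452.0, 459.0]
tcp_rot: [-3.055, 0.005, 3.073]
contact_force: [-0.5, 0.5, 0.3]
opening: 0.998
```

Emit:
apply_moves(motion="1 0.039 -0.002 0.016 -0.0398")

```text
clock: 25.55
eef_pos: [35.0, -447.2, 439.4]
tcp_rot: [-3.047, -0.06, -3.135]
contact_force: [-0.7, 0.5, -0.4]
opening: 1.001
```

```bash
python3 st.py;python3 nx.py -.9 0 -.4
```

```text
q [-1.4702  0.01    1.9795 -0.0785  1.0647 -3.0157] pos [  35.  -447.2  439.4] r 448.6 rot [-3.0471 -0.0603 -3.1348] t 25.55 sum-pi -0.0874 F [-0.7  0.5 -0.4] T [ 0.1  -0.   -0.04] op 1.001
toolz tilt [-0.0593 -0.0948] az -2.13
[[-0.998, -0.012, -0.059], [-0.007, 0.995, -0.095], [0.06, -0.094, -0.994]]
tool dir [0.8742 0.0489 0.4509]
```

```bash
cat > to.py <<'E'
from kin import *
from rig import r
import sys
def go(G,yaw,dist):
    s=r.sense();P0=s['eef_pos'];R0=Ro.from_euler('xyz',s['tcp_rot']);M=R0.as_matrix()
    # twist so tool x projects at az yaw
    best=min(np.linspace(-np.pi,np.pi,7201),key=lambda t:abs(np.angle(np.exp(1j*(np.arctan2(*((R0*Ro.from_euler('z',t)).apply([1,0,0])[[1,0]]))-yaw)))))
    tz=M[:,2];T=np.array(G)-dist*tz
    print('move',(R0.inv().apply(T-P0)/1000).round(4),'norm',np.linalg.norm(T-P0).round(1),'twist',round(best/np.pi,4),'T',T.round(1))
    q,c=IK(T,R0*Ro.from_euler('z',best),s['qpos'],6);print(q.round(2),'%.0e'%c)
if __name__=='__main__': go([float(a) for a in sys.argv[1:4]],float(sys.argv[4]),float(sys.argv[5]))
E
python3 to.py 529.9 -243.9 36 2.889 290
```

```text
move [-0.5197  0.2342  0.0622] norm 573.4 twist 0.0828 T [ 547.1 -216.4  324.2]
[-0.35  0.39  1.78 -0.13  1.   -1.59] 5e-26
```

Emit:
apply_moves(motion="1 -0.52 0.234 0.062 0.083;1 -0.52 0.234 0.062 0.083;1 -0.52 0.234 0.062 0.083;1 -0.52 0.234 0.062 0.083;1 -0.52 0.234 0.062 0.083;1 -0.52 0.234 0.062 0.083;1 -0.52 0.234 0.062 0.083;1 -0.52 0.234 0.062 0.083;1 -0.52 0.234 0.062 0.083;1 -0.52 0.234 0.062 0.083;1 -0.52 0.234 0.062 0.083;1 -0.52 0.234 0.062 0.083;1 -0.52 0.234 0.062 0.083;1 -0.52 0.234 0.062 0.083;1 -0.52 0.234 0.062 0.083;1 -0.52 0.234 0.062 0.083;1 -0.52 0.234 0.062 0.083")

```text
clock: 26.97
eef_pos: [547.8, -217.5, 326.2]
tcp_rot: [-3.037, -0.033, 2.886]
contact_force: [0.5, -0.1, 0.5]
opening: 0.999
```

```bash
python3 st.py; python3 to.py 529.9 -243.9 36 2.889 230
python3 - <<'E'
from h import *
import pickle
g=snap('wrist','w6.png');pickle.dump((g,r.sense()),open('w6.pkl','wb'))
E
```

```text
q [-0.3498  0.3901  1.7743 -0.1269  1.0039 -1.5969] pos [ 547.8 -217.5  326.2] r 589.4 rot [-3.0372 -0.033   2.8859] t 26.9667 sum-pi 0.0267 F [ 0.5 -0.1  0.5] T [ 0.08  0.01 -0.  ] op 0.999
toolz tilt [-0.0581 -0.0925] az -2.132
[[-0.967, 0.248, -0.058], [0.253, 0.963, -0.092], [0.033, -0.104, -0.994]]
move [0.0011 0.0003 0.0619] norm 61.9 twist -0.0011 T [ 543.3 -222.6  264.6]
[-0.36  0.47  1.82 -0.14  0.88 -1.59] 3e-18
```

Run:
```python
from h import *
import pickle
g,s=pickle.load(open('w6.pkl','rb'))
f=6
im=cv2.resize(g['img'][:,:,::-1][135:230,270:375],None,fx=f,fy=f,interpolation=cv2.INTER_CUBIC)
C=np.array([529.9,-243.9,46]);a=np.radians(-14.5);e1=np.array([np.cos(a),np.sin(a),0]);e2=np.array([-np.sin(a),np.cos(a),0])
def dr(P,c):
    L=(proj(g,P)-[270,135])*f; cv2.polylines(im,[np.round(L*8).astype(int)],True,c,1,cv2.LINE_AA,3)
dr([C+16.5*(i*e1+j*e2) for i,j in ((1,1),(1,-1),(-1,-1),(-1,1))],(0,0,255))
t=np.linspace(0,2*np.pi,60);dr([C+[34*np.cos(b),34*np.sin(b),-30] for b in t],(0,0,255))
cv2.imwrite('pics/w6c.png',im)
```

Emit:
apply_moves(motion="1 0.001 0.001 0.04 0;1 0.001 0.001 0.08 0;1 0.0015 0.001 0.12 0;1 0.0015 0.001 0.137 0;1 0.0015 0.001 0.137 0;1 0.0015 0.001 0.137 0")

```text
clock: 27.52
eef_pos: [538.1, -229.6, 190.9]
tcp_rot: [-3.038, -0.033, 2.884]
contact_force: [0.1, -0.3, 0.7]
opening: 1.001
```

```bash
python3 st.py; python3 to.py 530 -243.3 36 2.885 155
```

```text
q [-0.375   0.5741  1.8531 -0.1588  0.741  -1.5708] pos [ 538.1 -229.6  190.9] r 585.0 rot [-3.0378 -0.0327  2.8836] t 27.5167 sum-pi 0.0266 F [ 0.1 -0.3  0.7] T [ 0.04 -0.09  0.01] op 1.001
toolz tilt [-0.0579 -0.0919] az -2.133
[[-0.966, 0.251, -0.058], [0.255, 0.963, -0.092], [0.033, -0.104, -0.994]]
move [-0.0008  0.0008  0.0008] norm 1.4 twist -0.0006 T [ 539.  -229.1  190.1]
[-0.37  0.58  1.85 -0.16  0.74 -1.57] 1e-19
```

Good position; close gently, lift a little so it can conform, then firm up.

Emit:
apply_moves(motion="-1 -0.0005 0.0005 0 0;-1 -0.0005 0.0005 0 0;-1 -0.0005 0.0005 0 0;-1 -0.0005 0.0005 0 0;-1 -0.0005 0.0005 0 0;-1 -0.0005 0.0005 0 0;-1 -0.0005 0.0005 -0.008 0;-1 -0.0005 0.0005 -0.015 0;-1 -0.0005 0.0005 -0.02 0", squeeze=30)

```text
clock: 28.27
eef_pos: [541.1, -226.4, 211.8]
tcp_rot: [-3.038, -0.03, 2.885]
contact_force: [0.7, 0.4, -1.0]
opening: 0.386
```

Emit:
apply_moves(motion="-1 0 0 0 0;-1 0 0 -0.02 0;-1 0 0 -0.06 0;-1 0 0 -0.06 0", squeeze=80)

```text
clock: 28.6
eef_pos: [546.5, -221.4, 275.9]
tcp_rot: [-3.037, -0.023, 2.886]
contact_force: [2.8, -0.1, -1.6]
opening: 0.374
```

```bash
python3 st.py
python3 - <<'E'
from h import *
import pickle
g=snap('wrist','w7.png');pickle.dump((g,r.sense()),open('w7.pkl','wb'))
im=cv2.resize(g['img'][:,:,::-1][140:350,215:430],None,fx=3.5,fy=3.5,interpolation=cv2.INTER_CUBIC);cv2.imwrite('pics/w7c.png',im)
E
```

```text
q [-0.3569  0.4527  1.8107 -0.1364  0.8955 -1.5867] pos [ 546.5 -221.4  275.9] r 589.6 rot [-3.0371 -0.0234  2.8856] t 28.6 sum-pi 0.0173 F [ 2.8 -0.1 -1.6] T [ 0.02 -0.19  0.03] op 0.374
toolz tilt [-0.0489 -0.095 ] az -2.046
[[-0.967, 0.249, -0.049], [0.253, 0.963, -0.095], [0.023, -0.104, -0.994]]
```

```bash
cat > fitp.py <<'E'
from h import *
from scipy.spatial.transform import Rotation as Ro
from scipy.optimize import least_squares
import pickle
g,s=pickle.load(open('w7.pkl','rb'))
Rt=Ro.from_euler('xyz',s['tcp_rot']);Pt=s['eef_pos']
B=Ro.from_euler('x',np.pi)
pts=np.array([[16.5,16.5,46],[16.5,-16.5,46],[-16.5,-16.5,46],[-16.5,16.5,46],[16.5,16.5,16],[16.5,-16.5,16]])
px=np.array([(228,360),(508,363),(505,615),(238,612),(262,278),(500,280)])/3.5+[215,140]
def W(p,X): return Pt+Rt.apply(p[:3]+(Ro.from_rotvec(p[3:])*B).apply(X))
f=lambda p:np.r_[(proj(g,W(p,pts))-px).ravel(), (p[[3,5]])/.01]
r_=least_squares(f,[0,0,190,0,0,0]);p=r_.x
print('underside in tool',p[:3].round(2),'rotvec',p[3:].round(4),'res',(proj(g,W(p,pts))-px).round(1).tolist())
Q=Ro.from_rotvec(p[3:])*B
print('axis world',(Rt*Q).apply([0,0,1]).round(3))
im=cv2.resize(g['img'][:,:,::-1][140:350,215:430],None,fx=3.5,fy=3.5,interpolation=cv2.INTER_CUBIC)
t=np.linspace(0,2*np.pi,60)
for X in (pts[:4],[[34*np.cos(a),34*np.sin(a),16] for a in t],[[34*np.cos(a),34*np.sin(a),0] for a in t]):
    L=(proj(g,W(p,np.array(X)))-[215,140])*3.5;cv2.polylines(im,[np.round(L*8).astype(int)],True,(0,0,255),1,cv2.LINE_AA,3)
cv2.imwrite('pics/w7o.png',im)
E
python3 fitp.py
```

```text
underside in tool [ -2.35   1.44 193.78] rotvec [-0.019  -0.0445  0.0013] res [[0.5, 0.2], [2.0, 0.0], [0.3, -0.2], [-0.2, -0.3], [-0.9, 0.2], [-2.2, 0.1]]
axis world [0.002 0.088 0.996]
```

```bash
cat >> fitp.py <<'E'
print('--- refit')
px2=np.array([(230,360),(508,363),(506,615),(239,612),(262,278),(500,280)])/3.5+[215,140]
circ=lambda z:np.array([[34*np.cos(a),34*np.sin(a),z] for a in np.linspace(0,2*np.pi,120)])
def f2(p):
    c=proj(g,W(p,circ(16)));c0=proj(g,W(p,circ(0)))
    ex=[c[:,0].min()-(148/3.5+215),c[:,0].max()-(616/3.5+215),min(c0[:,1].min(),c[:,1].min())-(136/3.5+140),c[:,1].min()-(155/3.5+140)]
    return np.r_[(proj(g,W(p,pts))-px2).ravel(),np.array(ex)*1.5,p[5]/.01]
p=least_squares(f2,p).x
print('underside in tool',p[:3].round(2),'rotvec',p[3:].round(4),'res',(f2(p)).round(1).tolist())
Q=Ro.from_rotvec(p[3:])*B
print('axis world',(Rt*Q).apply([0,0,1]).round(3),'axis tool',Q.apply([0,0,1]).round(4))
E
python3 fitp.py
```

```text
underside in tool [ -2.35   1.44 193.78] rotvec [-0.019  -0.0445  0.0013] res [[0.5, 0.2], [2.0, 0.0], [0.3, -0.2], [-0.2, -0.3], [-0.9, 0.2], [-2.2, 0.1]]
axis world [0.002 0.088 0.996]
--- refit
underside in tool [ -2.21   2.6  193.8 ] rotvec [-0.048  -0.0426 -0.0068] res [-0.6, -0.1, 1.3, 0.1, -0.0, 0.0, -0.4, -0.9, 0.4, -0.1, -0.9, -0.0, -0.3, 0.4, -0.5, 1.2, -0.7]
axis world [-0.003  0.059  0.998] axis tool [ 0.0424 -0.0482 -0.9979]
```

```bash
cat > plan2.py <<'E'
from goal import *
import plan as pl, sys
B=Ro.from_euler('x',np.pi); Q2=Ro.from_rotvec([0,-.038,0])*B; ct2=np.array([-2.2,.3,193.])
def p2(h,kk=2,k=14.9): pl.plan(thin,np.radians(k),kk,h,Q2,ct2)
if __name__=='__main__':
    p2(float(sys.argv[1]),int(sys.argv[2]) if len(sys.argv)>2 else 2)
E
cat > tst.py <<'E'
from plan2 import *
for kk in range(4):
    Rf=Rp(np.radians(14.9),kk)*Q2.inv();tzv=Rf.apply([0,0,1])
    for hh in (0,60):
        P=thin+n*hh-Rf.apply(ct2)
        q,c=IK(P,Rf,np.array([.2,.3,2.2,-.9,.25,-.3]),10)
        print(kk,hh,np.round(P,1),'toolz',np.round(tzv,3),'rpy',np.round(Rf.as_euler('xyz'),3),np.round(q,2),'%.0e'%c)
E
python3 tst.py
```

```text
0 0 [451.7  -1.5 263.4] toolz [ 0.515 -0.13  -0.847] rpy [ 2.991 -0.542  0.039] [ 0.06  0.23  2.3  -1.18  0.17  2.76] 6e-27
0 60 [422.8   6.4 315.3] toolz [ 0.515 -0.13  -0.847] rpy [ 2.991 -0.542  0.039] [ 0.08  0.08  2.32 -0.69  0.28  2.28] 3e-18
1 0 [455.8  -6.7 266.4] toolz [ 0.484 -0.094 -0.87 ] rpy [2.635 0.096 1.55 ] [ 0.02  0.23  2.28 -0.7   0.16  0.68] 2e-24
1 60 [426.8   1.2 318.4] toolz [ 0.484 -0.094 -0.87 ] rpy [2.635 0.096 1.55 ] [ 0.05  0.07  2.29 -0.42  0.29  0.42] 4e-31
2 0 [460.7  -1.8 268.4] toolz [ 0.449 -0.132 -0.884] rpy [-2.997  0.467 -3.116] [ 0.05  0.23  2.26 -0.7   0.24 -0.86] 2e-20
2 60 [431.8   6.1 320.4] toolz [ 0.449 -0.132 -0.884] rpy [-2.997  0.467 -3.116] [ 0.08  0.08  2.27 -0.49  0.37 -1.06] 1e-29
3 0 [456.7   3.5 265.4] toolz [ 0.481 -0.169 -0.861] rpy [-2.63  -0.162 -1.629] [ 0.09  0.24  2.28 -1.02  0.25 -2.09] 3e-21
3 60 [427.7  11.3 317.3] toolz [ 0.481 -0.169 -0.861] rpy [-2.63  -0.162 -1.629] [ 0.11  0.09  2.29 -0.7   0.35 -2.4 ] 1e-30
```

```bash
cat > mv.py <<'E'
from kin import *
from rig import r
import sys
s=r.sense();R=Ro.from_euler('xyz',s['tcp_rot'])
for i in range(1,len(sys.argv),3):
    T=np.array([float(a) for a in sys.argv[i:i+3]]);d=T-s['eef_pos'];print('move',(R.inv().apply(d)/1000).round(4),'norm',np.linalg.norm(d).round(0))
E
python3 mv.py 420 -120 650 300 -28 1085
```

```text
move [ 0.1566  0.0269 -0.3774] norm 409.0
move [ 0.3066  0.0403 -0.8126] norm 869.0
```

Emit:
apply_moves(motion="-1 0.307 0.04 -0.813 -0.08;-1 0.307 0.04 -0.813 -0.08;-1 0.307 0.04 -0.813 -0.08;-1 0.307 0.04 -0.813 -0.08;-1 0.307 0.04 -0.813 -0.08;-1 0.307 0.04 -0.813 -0.08;-1 0.307 0.04 -0.813 -0.08;-1 0.307 0.04 -0.813 -0.08;-1 0.307 0.04 -0.813 -0.08;-1 0.307 0.04 -0.813 -0.08;-1 0.307 0.04 -0.813 -0.08;-1 0.307 0.04 -0.813 -0.08;-1 0.307 0.04 -0.813 -0.08;-1 0.307 0.04 -0.813 -0.08;-1 0.307 0.04 -0.813 -0.08;-1 0.307 0.04 -0.813 -0.08;-1 0.307 0.04 -0.813 -0.08;-1 0.307 0.04 -0.813 -0.08;-1 0.307 0.04 -0.813 -0.08;-1 0.307 0.04 -0.813 -0.08")

```text
clock: 30.32
eef_pos: [312.5, -37.3, 1050.9]
tcp_rot: [-3.049, -0.056, 3.135]
contact_force: [1.2, -0.8, -1.1]
opening: 0.371
```

```bash
python3 st.py
cat > tst.py <<'E'
from simpath import *
from rig import r
def tz(q): return np.round(FK(q)[1].apply([0,0,1])[:2],3)
s=r.sense();q0=np.clip(s['qpos'],lo,hi)
for d in ((0,0,1),(-.3,0,.95),(-.5,0,.87),(-.7,0,.7),(.4,0,.9)):
    q=q0.copy();out=[]
    for k in range(24):
        t=FK(q)[1].inv().apply(Ro.from_euler('z',q[0]).apply(d));q=call(q,[(*t,0)],.5,0,60,'ls','u',0)
        if k%4==3: out.append(tz(q).tolist())
    print(d,out,np.round(FK(q)[0]),np.round(q,2))
E
python3 tst.py
```

```text
q [-0.0718 -0.0413  0.6928 -0.1689  2.5333 -1.7755] pos [ 312.5  -37.3 1050.9] r 314.8 rot [-3.0488 -0.0561  3.1353] t 30.3167 sum-pi 0.0432 F [ 1.2 -0.8 -1.1] T [ 0.03 -0.12  0.01] op 0.371
toolz tilt [-0.0564 -0.0923] az -2.119
[[-0.998, 0.001, -0.056], [0.006, 0.996, -0.092], [0.056, -0.092, -0.994]]
(0, 0, 1) [[0.023, -0.119], [0.13, -0.163], [0.203, -0.198], [0.246, -0.22], [0.289, -0.244], [0.333, -0.268]] [ 185.  -49. 1195.] [-0.03  0.04  0.06 -0.55  2.62 -2.15]
(-0.3, 0, 0.95) [[0.024, -0.119], [0.136, -0.166], [0.231, -0.219], [0.306, -0.274], [0.334, -0.298], [0.357, -0.316]] [  35.  -47. 1207.] [-0.26 -0.11  0.06 -0.51  2.69 -2.36]
(-0.5, 0, 0.87) [[0.019, -0.116], [0.13, -0.163], [0.227, -0.218], [0.295, -0.276], [0.363, -0.339], [0.422, -0.394]] [ -45.   41. 1205.] [-0.75 -0.24  0.08 -0.    2.69 -2.33]
(-0.7, 0, 0.7) [[0.002, -0.11], [0.106, -0.151], [0.158, -0.186], [0.233, -0.276], [0.305, -0.361], [0.37, -0.438]] [-110.  127. 1165.] [-0.86 -0.44  0.29 -0.01  2.69 -2.45]
(0.4, 0, 0.9) [[0.012, -0.115], [0.095, -0.145], [0.146, -0.163], [0.201, -0.182], [0.26, -0.201], [0.322, -0.22]] [ 431.  -56. 1131.] [-0.05  0.28  0.06 -0.32  2.43 -1.92]
```

```bash
cat > tst.py <<'E'
from simpath import *
from rig import r
def tz(q): return np.round(FK(q)[1].apply([0,0,1])[:2],3)
s=r.sense();q0=np.clip(s['qpos'],lo,hi)
for W_ in ((300,60,1060),(300,120,1050),(280,180,1050),(450,150,1010)):
  q1=simulate([(W_,int(np.ceil(np.linalg.norm(np.array(W_)-s['eef_pos'])/41.7)))],q=q0.copy())
  for d in ((0,0,1),(-.3,0,.95),(.4,0,.9)):
    q=q1.copy();out=[]
    for k in range(24):
        t=FK(q)[1].inv().apply(Ro.from_euler('z',q[0]).apply(d));q=call(q,[(*t,0)],.5,0,60,'ls','u',0)
        if k%4==3: out.append(tz(q).tolist())
    print(d,out,np.round(FK(q)[0]),np.round(q,2))
E
python3 tst.py
```

```text
(300, 60, 1060) 3 m [ 0.014  0.097 -0.017] q [ 0.24 -0.03  0.66 -0.15  2.59 -1.45] P [ 300.   60. 1060.] z [-0.056 -0.092 -0.994]
(0, 0, 1) [[0.048, -0.088], [0.166, -0.092], [0.257, -0.1], [0.305, -0.105], [0.354, -0.111], [0.404, -0.119]] [ 190.   14. 1194.] [ 0.27  0.04  0.06 -0.47  2.62 -1.77]
(-0.3, 0, 0.95) [[0.048, -0.088], [0.172, -0.093], [0.283, -0.107], [0.377, -0.13], [0.43, -0.148], [0.47, -0.163]] [  27.  -30. 1207.] [ 0.04 -0.13  0.06 -0.43  2.69 -1.98]
(0.4, 0, 0.9) [[0.034, -0.089], [0.127, -0.088], [0.18, -0.088], [0.237, -0.087], [0.299, -0.085], [0.364, -0.082]] [ 425.   81. 1130.] [ 0.25  0.28  0.06 -0.27  2.44 -1.57]
(300, 120, 1050) 4 m [ 0.013  0.158 -0.013] q [ 0.41 -0.02  0.67 -0.12  2.57 -1.25] P [ 300.  120. 1050.] z [-0.056 -0.092 -0.994]
(0, 0, 1) [[0.038, -0.069], [0.155, -0.045], [0.253, -0.03], [0.3, -0.024], [0.349, -0.019], [0.398, -0.014]] [ 191.   55. 1192.] [ 0.44  0.05  0.06 -0.38  2.63 -1.52]
(-0.3, 0, 0.95) [[0.038, -0.068], [0.16, -0.044], [0.273, -0.031], [0.372, -0.028], [0.443, -0.031], [0.471, -0.033]] [  60.  -11. 1206.] [ 0.29 -0.1   0.
[... 781 characters left out ...]
 237. 1123.] [ 0.6   0.29  0.06 -0.16  2.45 -1.12]
(450, 150, 1010) 6 m [-0.138  0.192  0.015] q [ 0.35  0.2   0.53 -0.11  2.49 -1.31] P [ 450.  150. 1010.] z [-0.056 -0.092 -0.994]
(0, 0, 1) [[0.005, -0.083], [0.1, -0.068], [0.166, -0.059], [0.215, -0.054], [0.262, -0.049], [0.31, -0.046]] [ 239.   65. 1176.] [ 0.37  0.11  0.06 -0.35  2.67 -1.55]
(-0.3, 0, 0.95) [[0.004, -0.082], [0.105, -0.067], [0.205, -0.057], [0.3, -0.054], [0.378, -0.057], [0.427, -0.062]] [ 101.    2. 1202.] [ 0.41 -0.05  0.06 -0.55  2.69 -1.72]
(0.4, 0, 0.9) [[-0.002, -0.084], [0.049, -0.075], [0.103, -0.064], [0.161, -0.053], [0.222, -0.041], [0.286, -0.027]] [ 459.  151. 1098.] [ 0.36  0.34  0.06 -0.2   2.46 -1.4 ]
```

Emit:
apply_moves(motion="-1 0.014 0.097 -0.017 0;-1 0.014 0.097 -0.017 0;-1 0.014 0.097 -0.04 0")

```text
clock: 30.57
eef_pos: [303.0, 65.4, 1078.9]
tcp_rot: [-3.047, -0.062, 3.136]
contact_force: [2.3, -0.3, -1.4]
opening: 0.372
```

Emit:
apply_moves(motion="-1 0.3 -0.1 -0.93 0")

```text
clock: 30.65
eef_pos: [292.7, 63.4, 1095.8]
tcp_rot: [-3.049, -0.045, 3.141]
contact_force: [-25.5, -3.3, -1.4]
opening: 0.376
```

Emit:
apply_moves(motion="-1 0.3 -0.1 -0.93 0")

```text
clock: 30.73
eef_pos: [276.5, 57.8, 1104.4]
tcp_rot: [-3.052, -0.013, -3.141]
contact_force: [0.4, 0.5, -2.4]
opening: 0.373
```

Emit:
apply_moves(motion="-1 0.25 -0.1 -0.95 0")

```text
clock: 30.82
eef_pos: [260.4, 52.5, 1112.1]
tcp_rot: [-3.054, 0.013, -3.141]
contact_force: [-0.6, -1.0, -1.6]
opening: 0.372
```

Emit:
apply_moves(motion="-1 0.25 -0.1 -0.95 0")

```text
clock: 30.9
eef_pos: [245.4, 47.8, 1119.1]
tcp_rot: [-3.056, 0.039, -3.14]
contact_force: [-1.3, 0.8, -1.8]
opening: 0.371
```

```bash
python3 st.py; python3 nx.py -.29 -.07 .95
```

```text
q [ 0.2495 -0.0197  0.4467 -0.2139  2.6887 -1.515 ] pos [ 245.4   47.8 1119.1] r 250.0 rot [-3.0556  0.0392 -3.1399] t 30.9 sum-pi -0.0259 F [-1.3  0.8 -1.8] T [ 0.09  0.03 -0.01] op 0.371
toolz tilt [ 0.0392 -0.0859] az -1.143
[[-0.999, 0.002, 0.039], [-0.002, 0.996, -0.086], [-0.039, -0.086, -0.996]]
tool dir [ 0.2527 -0.1518 -0.9511]
```

Emit:
apply_moves(motion="-1 0.2 -0.15 -0.95 0")

```text
clock: 30.98
eef_pos: [232.2, 41.5, 1126.2]
tcp_rot: [-3.057, 0.065, -3.138]
contact_force: [-0.2, -0.5, -2.5]
opening: 0.372
```

Emit:
apply_moves(motion="-1 0.15 -0.15 -0.95 0")

```text
clock: 31.07
eef_pos: [221.0, 35.1, 1133.0]
tcp_rot: [-3.057, 0.091, -3.136]
contact_force: [-0.2, -0.0, -1.0]
opening: 0.374
```

Emit:
apply_moves(motion="-1 0.1 -0.15 -0.95 0")

```text
clock: 31.15
eef_pos: [211.5, 29.0, 1139.5]
tcp_rot: [-3.057, 0.116, -3.134]
contact_force: [-0.0, -0.4, -2.5]
opening: 0.369
```

Emit:
apply_moves(motion="-1 0.1 -0.15 -0.95 0")

```text
clock: 31.23
eef_pos: [201.7, 23.0, 1145.5]
tcp_rot: [-3.055, 0.14, -3.132]
contact_force: [0.1, 0.1, -1.9]
opening: 0.372
```

Emit:
apply_moves(motion="-1 0.1 -0.15 -0.95 0")

```text
clock: 31.32
eef_pos: [190.8, 17.1, 1151.4]
tcp_rot: [-3.054, 0.164, -3.13]
contact_force: [0.2, 0.6, -1.8]
opening: 0.374
```

```bash
python3 st.py; python3 nx.py -.29 -.07 .95
```

```text
q [ 0.1828 -0.0567  0.3487 -0.2644  2.6888 -1.64  ] pos [ 190.8   17.1 1151.4] r 191.6 rot [-3.0536  0.1642 -3.1296] t 31.3167 sum-pi -0.1608 F [ 0.2  0.6 -1.8] T [ 0.07  0.15 -0.02] op 0.374
toolz tilt [ 0.1639 -0.0859] az -0.483
[[-0.986, 0.002, 0.164], [-0.012, 0.996, -0.086], [-0.163, -0.087, -0.983]]
tool dir [ 0.1316 -0.1528 -0.9751]
```

Emit:
apply_moves(motion="-1 0.05 -0.12 -0.97 0")

```text
clock: 31.4
eef_pos: [180.4, 12.6, 1157.2]
tcp_rot: [-3.051, 0.189, -3.128]
contact_force: [-0.1, -0.6, -2.2]
opening: 0.372
```

Emit:
apply_moves(motion="-1 0.03 -0.12 -0.97 0")

```text
clock: 31.48
eef_pos: [170.9, 8.5, 1162.6]
tcp_rot: [-3.049, 0.213, -3.125]
contact_force: [0.2, 0.2, -2.3]
opening: 0.369
```

Emit:
apply_moves(motion="-1 0 -0.1 -0.97 0")

```text
clock: 31.57
eef_pos: [161.6, 5.3, 1167.7]
tcp_rot: [-3.045, 0.237, -3.123]
contact_force: [-0.4, -0.2, -2.8]
opening: 0.37
```

Emit:
apply_moves(motion="-1 0 -0.1 -0.97 0")

```text
clock: 31.65
eef_pos: [152.0, 2.5, 1172.5]
tcp_rot: [-3.042, 0.261, -3.12]
contact_force: [-0.1, 0.0, -2.2]
opening: 0.371
```

Emit:
apply_moves(motion="-1 0 -0.1 -0.97 0")

```text
clock: 31.73
eef_pos: [141.2, -0.3, 1177.0]
tcp_rot: [-3.038, 0.284, -3.117]
contact_force: [0.3, 0.0, -2.2]
opening: 0.373
```

Emit:
apply_moves(motion="-1 0 -0.1 -0.97 0")

```text
clock: 31.82
eef_pos: [129.6, -3.1, 1181.2]
tcp_rot: [-3.033, 0.307, -3.114]
contact_force: [-0.8, 0.6, -2.8]
opening: 0.373
```

```bash
python3 st.py; python3 nx.py -.29 -.07 .95
```

```text
q [ 0.1562 -0.0825  0.2213 -0.3401  2.689  -1.7548] pos [ 129.6   -3.1 1181.2] r 129.6 rot [-3.0332  0.3068 -3.1141] t 31.8167 sum-pi -0.3138 F [-0.8  0.6 -2.8] T [ 0.02  0.27 -0.  ] op 0.373
toolz tilt [ 0.3031 -0.0999] az -0.318
[[-0.953, 0.005, 0.303], [-0.026, 0.995, -0.1], [-0.302, -0.103, -0.948]]
tool dir [-0.0087 -0.1692 -0.9812]
```

Emit:
apply_moves(motion="-1 -0.1 -0.05 -0.97 0")

```text
clock: 31.9
eef_pos: [120.0, -3.8, 1185.5]
tcp_rot: [-3.029, 0.331, -3.112]
contact_force: [-0.2, -0.4, -1.7]
opening: 0.373
```

Emit:
apply_moves(motion="-1 -0.15 -0.05 -0.97 0")

```text
clock: 31.98
eef_pos: [113.0, -3.9, 1189.6]
tcp_rot: [-3.024, 0.355, -3.11]
contact_force: [-0.7, 0.0, -1.4]
opening: 0.373
```

Emit:
apply_moves(motion="-1 -0.15 -0.05 -0.97 0")

```text
clock: 32.07
eef_pos: [106.0, -3.5, 1193.4]
tcp_rot: [-3.019, 0.377, -3.107]
contact_force: [0.5, -0.7, -2.7]
opening: 0.369
```

Emit:
apply_moves(motion="-1 -0.15 -0.05 -0.97 0")

```text
clock: 32.15
eef_pos: [98.2, -2.9, 1196.8]
tcp_rot: [-3.013, 0.399, -3.105]
contact_force: [-0.1, 0.8, -1.8]
opening: 0.374
```

```bash
python3 st.py; python3 plan2.py 80
```

```text
q [ 0.4311 -0.0781  0.1227 -0.6555  2.6892 -1.7997] pos [  98.2   -2.9 1196.8] r 98.2 rot [-3.0128  0.3986 -3.1049] t 32.15 sum-pi -0.4077 F [-0.1  0.8 -1.8] T [ 0.11  0.38 -0.03] op 0.374
toolz tilt [ 0.3894 -0.1142] az -0.285
[[-0.921, 0.013, 0.389], [-0.034, 0.993, -0.114], [-0.388, -0.118, -0.914]]
axis err deg u,v [ 3.97 -0.15] rel u,v,n [148.2 -95.9 979.6]
pulley angle deg -164.0 need turn about n -1.09 -> twist 0.006
move [0.022  0.1135 0.9094] TCP goal [433.5   5.2 343.7] norm 916.8
ik [ 0.07  0.05  2.22 -0.3   0.5  -1.26] 2e-18
```

Emit:
apply_moves(motion="-1 -0.2 -0.05 -0.97 0")

```text
clock: 32.23
eef_pos: [93.7, -1.9, 1199.1]
tcp_rot: [-3.008, 0.412, -3.103]
contact_force: [-0.5, -0.4, -1.7]
opening: 0.373
```

Emit:
apply_moves(motion="-1 -0.2 -0.05 -0.97 0")

```text
clock: 32.32
eef_pos: [91.4, 0.0, 1200.5]
tcp_rot: [-3.003, 0.419, -3.1]
contact_force: [-0.1, 0.3, -1.8]
opening: 0.371
```

```bash
python3 st.py; python3 plan2.py 80
```

```text
q [ 0.695  -0.0684  0.0901 -0.9468  2.6894 -1.831 ] pos [  91.4    0.  1200.5] r 91.4 rot [-3.0028  0.4188 -3.0997] t 32.3167 sum-pi -0.4306 F [-0.1  0.3 -1.8] T [0.09 0.3  0.02] op 0.371
toolz tilt [ 0.4082 -0.1214] az -0.289
[[-0.913, 0.015, 0.408], [-0.038, 0.992, -0.121], [-0.407, -0.126, -0.905]]
axis err deg u,v [ 2.71 -0.04] rel u,v,n [148.  -95.3 986. ]
pulley angle deg -163.9 need turn about n -1.2 -> twist 0.0067
move [0.04   0.1201 0.9143] TCP goal [429.9   6.6 341.8] norm 923.0
ik [ 0.08  0.04  2.24 -0.34  0.47 -1.21] 4e-19
```

Emit:
apply_moves(motion="-1 0.1 0.1 -0.95 0")

```text
clock: 32.4
eef_pos: [88.7, 1.7, 1201.7]
tcp_rot: [-3.001, 0.425, -3.097]
contact_force: [-0.2, 0.6, -2.0]
opening: 0.373
```

Emit:
apply_moves(motion="-1 0.1 0.1 -0.95 0")

```text
clock: 32.48
eef_pos: [84.9, 2.1, 1202.7]
tcp_rot: [-3.002, 0.43, -3.095]
contact_force: [0.2, 0.4, -2.6]
opening: 0.378
```

```bash
python3 st.py; python3 plan2.py 80;  python3 -c "
from simpath import *
simulate([((250,40,1000),8),((430,6,342),18)])
simulate([((300,200,1000),9),((430,6,342),18)])
"
```

```text
q [ 0.9552 -0.0604  0.0649 -1.2254  2.6893 -1.8557] pos [  84.9    2.1 1202.7] r 85.0 rot [-3.0019  0.4301 -3.0954] t 32.4833 sum-pi -0.4478 F [ 0.2  0.4 -2.6] T [0.12 0.39 0.01] op 0.378
toolz tilt [ 0.4189 -0.12  ] az -0.279
[[-0.908, 0.012, 0.419], [-0.042, 0.992, -0.12], [-0.417, -0.127, -0.9]]
axis err deg u,v [ 2.08 -0.28] rel u,v,n [145.3 -94.1 991.2]
pulley angle deg -163.8 need turn about n -1.32 -> twist 0.0073
move [0.0478 0.1174 0.9188] TCP goal [427.9   6.3 340.9] norm 927.5
ik [ 0.07  0.04  2.25 -0.35  0.45 -1.2 ] 4e-19
(250, 40, 1000) 8 m [-0.066  0.066  0.246] q [ 0.33 -0.34  1.04 -0.28  2.05 -1.44] P [ 237.   37. 1018.] z [ 0.419 -0.12  -0.9  ]
(430, 6, 342) 18 m [0.108 0.058 0.693] q [ 0.07  0.04  2.24 -0.35  0.46 -1.23] P [430.   6. 342.] z [ 0.419 -0.12  -0.9  ]
(300, 200, 1000) 9 m [-0.118  0.225  0.248] q [ 0.77 -0.16  0.94 -0.44  2.07 -1.09] P [ 289.  190. 1011.] z [ 0.419 -0.12  -0.9  ]
(430, 6, 342) 18 m [ 0.159 -0.096  0.683] q [ 0.07  0.04  2.24 -0.35  0.46 -1.23] P [430.   6. 342.] z [ 0.419 -0.12  -0.9  ]
```

```bash
cat > tst.py <<'E'
from simpath import *
from rig import r
s=r.sense();q0=np.clip(s['qpos'],lo,hi)
for d in ((.7,0,.7),(.9,0,.4),(.9,-.2,.4),(.4,0,.9),(1,0,0)):
    q=q0.copy();out=[]
    for k in range(8):
        t=FK(q)[1].inv().apply(np.array(d)/np.linalg.norm(d));q=call(q,[(*t,0)],.5,0,60,'ls','u',0)
        if k%2: out.append(np.round(FK(q)[1].apply([0,0,1])[:2],3).tolist())
    print(d,out,np.round(FK(q)[0]),np.round(q,2),FK(q0)[1].inv().apply(d).round(3))
E
python3 tst.py
```

```text
(0.7, 0, 0.7) [[0.425, -0.124], [0.436, -0.128], [0.456, -0.131], [0.478, -0.135]] [ 236.    3. 1197.] [ 0.16  0.07  0.06 -0.36  2.51 -1.77] [-0.927 -0.08  -0.337]
(0.9, 0, 0.4) [[0.424, -0.125], [0.43, -0.129], [0.442, -0.132], [0.458, -0.134]] [ 276.    7. 1188.] [ 0.15  0.11  0.06 -0.34  2.49 -1.76] [-0.984 -0.04   0.017]
(0.9, -0.2, 0.4) [[0.423, -0.124], [0.427, -0.129], [0.434, -0.134], [0.448, -0.137]] [ 237.  -22. 1194.] [ 0.    0.07  0.06 -0.24  2.53 -1.82] [-0.976 -0.238  0.041]
(0.4, 0, 0.9) [[0.429, -0.123], [0.446, -0.127], [0.47, -0.132], [0.495, -0.136]] [ 181.   -2. 1206.] [ 0.22  0.01  0.06 -0.44  2.54 -1.8 ] [-0.738 -0.109 -0.643]
(1, 0, 0) [[0.422, -0.125], [0.424, -0.129], [0.426, -0.131], [0.431, -0.131]] [ 300.   11. 1179.] [ 0.15  0.13  0.06 -0.32  2.49 -1.75] [-0.908  0.012  0.419]
```

Emit:
apply_moves(motion="-1 -0.93 -0.08 -0.34 0.007")

```text
clock: 32.57
eef_pos: [88.0, 4.2, 1202.8]
tcp_rot: [-3.008, 0.431, -3.078]
contact_force: [0.4, 1.7, -2.1]
opening: 0.371
```

Emit:
apply_moves(motion="-1 -0.93 -0.08 -0.34 0")

```text
clock: 32.65
eef_pos: [95.7, 5.5, 1202.4]
tcp_rot: [-3.007, 0.427, -3.077]
contact_force: [0.3, 1.7, -1.3]
opening: 0.372
```

Emit:
apply_moves(motion="-1 -0.93 -0.08 -0.34 0")

```text
clock: 32.73
eef_pos: [104.1, 5.1, 1201.8]
tcp_rot: [-3.008, 0.422, -3.087]
contact_force: [-0.4, 0.8, -1.9]
opening: 0.373
```

Emit:
apply_moves(motion="-1 -0.93 -0.08 -0.34 0")

```text
clock: 32.82
eef_pos: [114.7, 4.2, 1200.8]
tcp_rot: [-3.012, 0.414, -3.095]
contact_force: [-0.5, 0.1, -2.8]
opening: 0.37
```

Emit:
apply_moves(motion="-1 -0.93 -0.08 -0.34 0")

```text
clock: 32.9
eef_pos: [130.0, 3.0, 1198.9]
tcp_rot: [-3.017, 0.4, -3.1]
contact_force: [0.9, 0.0, -2.6]
opening: 0.377
```

```bash
python3 st.py; python3 plan2.py 80;  python3 -c "
from simpath import *
simulate([((300,10,1000),6),((430,6,342),18)])
"
```

```text
q [ 0.2992 -0.0189  0.0582 -0.5237  2.6897 -1.8069] pos [ 130.     3.  1198.9] r 130.0 rot [-3.0175  0.4005 -3.1003] t 32.9 sum-pi -0.4126 F [ 0.9  0.  -2.6] T [0.16 0.34 0.06] op 0.377
toolz tilt [ 0.3916 -0.1077] az -0.268
[[-0.92, 0.007, 0.392], [-0.038, 0.993, -0.108], [-0.39, -0.114, -0.914]]
axis err deg u,v [ 3.94 -0.55] rel u,v,n [174.6 -80.6 966.8]
pulley angle deg -163.8 need turn about n -1.3 -> twist 0.0072
move [0.0545 0.1007 0.9002] TCP goal [433.1   4.  343.6] norm 907.4
ik [ 0.06  0.05  2.22 -0.28  0.49 -1.28] 4e-18
(300, 10, 1000) 6 m [-0.079  0.032  0.247] q [ 0.13 -0.26  0.92 -0.18  2.09 -1.58] P [ 266.    8. 1042.] z [ 0.39  -0.108 -0.914]
(430, 6, 342) 18 m [0.121 0.079 0.705] q [ 0.07  0.05  2.23 -0.29  0.49 -1.29] P [430.   6. 342.] z [ 0.39  -0.108 -0.914]
```

```bash
cat > tst.py <<'E'
from simpath import *
from rig import r
s=r.sense();q0=np.clip(s['qpos'],lo,hi)
for d in ((-.5,-.15,.85),(-.5,-.4,.75),(-.5,.3,.8),(0,-.5,.85),(-.3,-.2,.9),(-.8,-.2,.5),(.3,-.3,.9),(.5,-.3,.8)):
    q=q0.copy();out=[]
    for k in range(6):
        t=FK(q)[1].inv().apply(np.array(d)/np.linalg.norm(d));q=call(q,[(*t,0)],.5,0,60,'ls','u',0)
        if k%1==0: out.append(np.round(FK(q)[1].apply([0,0,1])[:2],3).tolist())
    print(d,out,np.round(FK(q)[0]),np.round(q,2),FK(q0)[1].inv().apply(d).round(3))
E
python3 tst.py
```

```text
(-0.5, -0.15, 0.85) [[0.407, -0.113], [0.422, -0.117], [0.425, -0.119], [0.439, -0.12], [0.454, -0.124], [0.468, -0.129]] [  34.  -37. 1207.] [ 0.33 -0.13  0.06 -0.68  2.69 -1.94] [ 0.136 -0.25  -0.956]
(-0.5, -0.4, 0.75) [[0.4, -0.11], [0.404, -0.109], [0.407, -0.109], [0.409, -0.108], [0.411, -0.107], [0.413, -0.107]] [ 102.  -35. 1202.] [-0.48 -0.05  0.06  0.22  2.69 -1.85] [ 0.184 -0.487 -0.838]
(-0.5, 0.3, 0.8) [[0.396, -0.111], [0.401, -0.113], [0.404, -0.114], [0.408, -0.115], [0.412, -0.113], [0.416, -0.106]] [  96.   29. 1201.] [ 1.08 -0.03  0.06 -1.27  2.69 -1.78] [ 0.138  0.203 -0.959]
(0, -0.5, 0.85) [[0.394, -0.109], [0.397, -0.109], [0.401, -0.11], [0.405, -0.112], [0.409, -0.113], [0.413, -0.115]] [ 130.  -51. 1201.] [-0.48 -0.02  0.06  0.19  2.66 -1.88] [-0.311 -0.594 -0.723]
(-0.3, -0.2, 0.9) [[0.402, -0.111], [0.414, -0.114], [0.418, -0.114], [0.421, -0.114], [0.423, -0.114], [0.425, -0.114]] [  92.  -28. 1203.] [-0.42 -0.06  0.06  0.16  2.69 -1.85] [-0.066 -0.304 -0.918]
(-0.8, -0.2, 0.5) [[0.403, -0.112], [0.405, -0.11], [0.419, -0.115], [0.434, -0.12], [0.451, -0.127], [0.468, -0.134]] [ -28.  -47. 1195.] [ 0.22 -0.24  0.17 -0.56  2.69 -1.94] [ 0.55  -0.262 -0.748]
(0.3, -0.3, 0.9) [[0.397, -0.11], [0.405, -0.112], [0.415, -0.115], [0.427, -0.118], [0.439, -0.121], [0.451, -0.124]] [ 181.  -61. 1200.] [-0.37  0.02  0.06  0.08  2.57 -1.87] [-0.614 -0.399 -0.673]
(0.5, -0.3, 0.8) [[0.396, -0.11], [0.404, -0.112], [0.415, -0.115], [0.426, -0.117], [0.438, -0.121], [0.45, -0.124]] [ 225.  -63. 1195.] [-0.27  0.06  0.06  0.    2.53 -1.86] [-0.76  -0.386 -0.504]
```

Emit:
apply_moves(motion="-1 -0.76 -0.39 -0.5 0")

```text
clock: 32.98
eef_pos: [140.0, -3.9, 1197.5]
tcp_rot: [-3.019, 0.39, -3.102]
contact_force: [0.7, -0.3, -1.2]
opening: 0.372
```

Emit:
apply_moves(motion="-1 -0.76 -0.39 -0.5 0")

```text
clock: 33.07
eef_pos: [145.0, -13.3, 1196.8]
tcp_rot: [-3.022, 0.384, -3.104]
contact_force: [-0.3, 0.8, -2.3]
opening: 0.372
```

Emit:
apply_moves(motion="-1 -0.76 -0.39 -0.5 0")

```text
clock: 33.15
eef_pos: [151.7, -24.2, 1195.5]
tcp_rot: [-3.026, 0.376, -3.106]
contact_force: [0.1, 1.0, -1.2]
opening: 0.368
```

```bash
python3 st.py; python3 tst.py
```

```text
q [-9.2700e-02  2.3000e-03  5.8200e-02 -1.5640e-01  2.6894e+00 -1.8314e+00] pos [ 151.7  -24.2 1195.5] r 153.6 rot [-3.0256  0.3758 -3.1058] t 33.15 sum-pi -0.3917 F [ 0.1  1.  -1.2] T [ 0.14  0.35 -0.03] op 0.368
toolz tilt [ 0.3685 -0.1026] az -0.272
[[-0.93, 0.007, 0.368], [-0.033, 0.994, -0.103], [-0.367, -0.108, -0.924]]
(-0.5, -0.15, 0.85) [[0.384, -0.107], [0.395, -0.109], [0.401, -0.11], [0.405, -0.11], [0.408, -0.11], [0.411, -0.11]] [  96.  -49. 1202.] [-0.86 -0.04  0.06  0.58  2.69 -1.86] [ 0.16  -0.244 -0.954]
(-0.5, -0.4, 0.75) [[0.374, -0.103], [0.38, -0.104], [0.384, -0.104], [0.388, -0.105], [0.391, -0.105], [0.393, -0.106]] [ 109.  -68. 1199.] [-0.87 -0.02  0.06  0.56  2.69 -1.9 ] [ 0.204 -0.482 -0.836]
(-0.5, 0.3, 0.8) [[0.381, -0.106], [0.39, -0.11], [0.396, -0.113], [0.401, -0.115], [0.405, -0.117], [0.408, -0.118]] [ 106.   10. 1201.] [ 0.68 -0.04  0.06 -0.93  2.69 -1.83] [ 0.163  0.209 -0.954]
(0, -0.5, 0.85) [[0.372, -0.104], [0.378, -0.106], [0.384, -0.108], [0.391, -0.111], [0.399, -0.114], [0.409, -0.118]] [ 143. -107. 1196.] [-0.87  0.02  0.06  0.5   2.63 -1.96] [-0.294 -0.588 -0.735]
(-0.3, -0.2, 0.9) [[0.379, -0.106], [0.387, -0.108], [0.393, -0.109], [0.398, -0.11], [0.402, -0.111], [0.406, -0.112]] [ 101.  -57. 1201.] [-0.86 -0.04  0.06  0.57  2.69 -1.88] [-0.043 -0.298 -0.922]
(-0.8, -0.2, 0.5) [[0.374, -0.104], [0.378, -0.104], [0.381, -0.104], [0.383, -0.104], [0.385, -0.104], [0.388, -0.104]] [  96.  -54. 1197.] [-0.87 -0.06  0.1   0.55  2.69 -1.9 ] [ 0.568 -0.258 -0.735]
(0.3, -0.3, 0.9) [[0.378, -0.105], [0.389, -0.109], [0.401, -0.112], [0.412, -0.116], [0.425, -0.12], [0.437, -0.124]] [ 203.  -91. 1195.] [-0.5   0.06  0.06  0.18  2.56 -1.91] [-0.598 -0.393 -0.691]
(0.5, -0.3, 0.8) [[0.377, -0.105], [0.388, -0.108], [0.399, -0.111], [0.41, -0.115], [0.423, -0.118], [0.435, -0.122]] [ 250.  -92. 1187.] [-0.39  0.1   0.06  0.09  2.52 -1.89] [-0.747 -0.381 -0.526]
```

```bash
python3 st.py; python3 plan2.py 80; cat nx.py mv.py simpath.py | head -80; python3 mv.py 300 20 1040
```

```text
q [-9.2700e-02  2.3000e-03  5.8200e-02 -1.5640e-01  2.6894e+00 -1.8314e+00] pos [ 151.7  -24.2 1195.5] r 153.6 rot [-3.0256  0.3758 -3.1058] t 33.15 sum-pi -0.3917 F [ 0.1  1.  -1.2] T [ 0.14  0.35 -0.03] op 0.368
toolz tilt [ 0.3685 -0.1026] az -0.272
[[-0.93, 0.007, 0.368], [-0.033, 0.994, -0.103], [-0.367, -0.108, -0.924]]
axis err deg u,v [ 5.41 -0.48] rel u,v,n [ 192.3 -101.3  950.4]
pulley angle deg -163.9 need turn about n -1.21 -> twist 0.0067
move [0.0454 0.1205 0.8878] TCP goal [437.5   3.  345.6] norm 897.1
ik [ 0.05  0.05  2.2  -0.25  0.52 -1.32] 3e-18
# tool-frame request for a world direction
from kin import *
from rig import r
import sys
d=np.array([float(a) for a in sys.argv[1:4]])
s=r.sense();R=Ro.from_euler('xyz',s['tcp_rot']);print('tool dir',R.inv().apply(d).round(4))
from kin import *
from rig import r
import sys
s=r.sense();R=Ro.from_euler('xyz',s['tcp_rot'])
for i in range(1,len(sys.argv),3):
    T=np.array([float(a) for a in sys.argv[i:i+3]]);d=T-s['eef_pos'];print('move',(R.inv().apply(d)/1000).round(4),'norm',np.linalg.norm(d).round(0))
from sim import *
from rig import r
def simulate(wps,twl=None,show=3,q=None):
    s=r.sense();q=s['qpos'].copy() if q is None else q
    q=np.clip(q,lo,hi); hist=[]
    for w,nr in wps:
        P0,R0=FK(q);m=R0.inv().apply(np.array(w)-P0)/1000
        for k in range(nr):
            pass
        # run rows
        Pg=np.array(w)
        for k in range(nr):
            P,R=FK(q);dv=Pg-P;nn=np.linalg.norm(dv);Pc=P+dv*min(1,41.7/max(nn,1e-9))
            qn=solve(q,Pc,R0,.5,0,60,'ls');dq=qn-q;dq*=min(1,np.min(V/np.maximum(abs(dq),1e-9)));q=q+dq
        print(w,nr,'m',np.round(m,3),'q',np.round(q,2),'P',np.round(FK(q)[0]),'z',np.round(FK(q)[1].apply([0,0,1]),3))
    return q
move [-0.0822  0.0617  0.1938] norm 219.0
```

Emit:
apply_moves(motion="-1 -0.082 0.062 0.194 0;-1 -0.082 0.062 0.194 0;-1 -0.082 0.062 0.194 0;-1 -0.082 0.062 0.194 0;-1 -0.082 0.062 0.194 0;-1 -0.082 0.062 0.194 0;-1 -0.082 0.062 0.194 0")

```text
clock: 33.73
eef_pos: [306.0, 22.1, 1032.9]
tcp_rot: [-3.024, 0.364, -3.104]
contact_force: [1.9, -0.3, -4.1]
opening: 0.374
```

```bash
python3 st.py; python3 plan2.py 80 | grep axis; python3 nx.py -.3 0 .95
```

```text
q [ 0.1543 -0.2041  0.906  -0.1821  2.0839 -1.5505] pos [ 306.    22.1 1032.9] r 306.8 rot [-3.0239  0.3639 -3.104 ] t 33.7333 sum-pi -0.3558 F [ 1.9 -0.3 -4.1] T [ 0.1   0.31 -0.01] op 0.374
toolz tilt [ 0.3576 -0.1041] az -0.283
[[-0.934, 0.004, 0.358], [-0.035, 0.994, -0.104], [-0.356, -0.11, -0.928]]
axis err deg u,v [ 6.04 -0.24] rel u,v,n [227.3 -16.9 741.4]
tool dir [-0.0579 -0.1056 -0.9889]
```

Emit:
apply_moves(motion="-1 -0.008 -0.013 -0.124 0;-1 -0.008 -0.013 -0.124 0;-1 -0.008 -0.013 -0.124 0")

```text
clock: 33.98
eef_pos: [265.2, 20.3, 1145.6]
tcp_rot: [-3.024, 0.375, -3.106]
contact_force: [1.3, -0.1, 0.3]
opening: 0.374
```

```bash
python3 st.py; python3 plan2.py 80 | grep axis; python3 nx.py -.3 0 .95
```

```text
q [ 0.1774 -0.0448  0.4115 -0.2513  2.4027 -1.6247] pos [ 265.2   20.3 1145.6] r 266.0 rot [-3.0241  0.3754 -3.1059] t 33.9833 sum-pi -0.3722 F [ 1.3 -0.1  0.3] T [0.05 0.23 0.  ] op 0.374
toolz tilt [ 0.368  -0.1042] az -0.276
[[-0.93, 0.008, 0.368], [-0.033, 0.994, -0.104], [-0.367, -0.109, -0.924]]
axis err deg u,v [ 5.41 -0.39] rel u,v,n [252.  -28.9 858.2]
tool dir [-0.0693 -0.1059 -0.9882]
```

```bash
python3 nx.py -1 0 0; python3 mv.py 150 10 1145 180 12 1140
python3 - <<'E'
from kin import *
from rig import r
q=np.array(r.sense()['qpos']);P,R=FK(q)
for p in [(200,14,1100),(180,12,1100),(180,12,1140),(150,10,1140),(150,10,1100),(200,14,1050)]:
    try:
        import kin
        x=IK(q,np.array(p),R); print(p,np.round(x if not isinstance(x,tuple) else x[0],2))
    except Exception as e: print(e)
E
grep -n def kin.py sim.py
```

```text
tool dir [ 0.9298 -0.0075 -0.368 ]
move [ 0.1077 -0.011  -0.0408] norm 116.0
move [ 0.0816 -0.0083 -0.0254] norm 86.0
unsupported operand type(s) for +: 'scipy.spatial.transform._rotation.Rotation' and 'int'
unsupported operand type(s) for +: 'scipy.spatial.transform._rotation.Rotation' and 'int'
unsupported operand type(s) for +: 'scipy.spatial.transform._rotation.Rotation' and 'int'
unsupported operand type(s) for +: 'scipy.spatial.transform._rotation.Rotation' and 'int'
unsupported operand type(s) for +: 'scipy.spatial.transform._rotation.Rotation' and 'int'
unsupported operand type(s) for +: 'scipy.spatial.transform._rotation.Rotation' and 'int'
kin.py:6:def FK(q):
kin.py:11:def IK(P,R,q0,n=6):
kin.py:13:    rng=np.random.default_rng(0)
sim.py:3:def J(q):
sim.py:9:def err(q,P,R,w):
sim.py:11:def solve(q,P,R,w,lam,it,mode):
sim.py:20:def call(q,rows,w,lam,it,mode,scal,chain):
sim.py:42:def fixed(q): return np.array(q,float)
```

```bash
sed -n 1,30p kin.py
python3 - <<'E'
from kin import *
from rig import r
q=np.array(r.sense()['qpos']);P,R=FK(q)
for p in [(230,16,1130),(200,14,1100),(180,12,1100),(180,12,1140),(150,10,1140),(150,10,1100),(200,14,1050)]:
        x=IK(np.array(p),R,q); print(p,[np.round(a,3) for a in x] if isinstance(x,tuple) else np.round(x,2))
E
```

```text
import numpy as np
from scipy.spatial.transform import Rotation as Ro
from scipy.optimize import least_squares
h,L1,L2,e,d=293.968,568.096,494.301,58.4976,169.267
lo=np.array([-2.63,-.92,.06,-1.3,0,-3.02]);hi=np.array([2.63,2.1,2.66,4.44,2.69,3.02])
def FK(q):
    R1=Ro.from_euler('z',q[0]);c=q[1]+q[2]
    p=np.array([L1*np.sin(q[1])+L2*np.sin(c)+e*np.cos(c),0,h+L1*np.cos(q[1])+L2*np.cos(c)-e*np.sin(c)])
    R=R1*Ro.from_euler('y',c)*Ro.from_euler('z',q[3])*Ro.from_euler('y',q[4])*Ro.from_euler('z',q[5]+np.pi/2)
    return R1.apply(p)+d*R.apply([0,0,1]),R
def IK(P,R,q0,n=6):
    best=None
    rng=np.random.default_rng(0)
    for k in range(n):
        x0=np.clip(q0+(0 if k==0 else rng.normal(0,.6,6)),lo+1e-3,hi-1e-3)
        s=least_squares(lambda q:np.r_[(FK(q)[0]-P)/300,(R.inv()*FK(q)[1]).as_rotvec()],x0,bounds=(lo,hi))
        if best is None or s.cost<best.cost: best=s
        if best.cost<1e-8: break
    return best.x,best.cost
(230, 16, 1130) [array([ 0.198, -0.141,  0.551, -0.251,  2.362, -1.598]), np.float64(0.0)]
(200, 14, 1100) [array([ 0.226, -0.247,  0.726, -0.249,  2.298, -1.558]), np.float64(0.0)]
(180, 12, 1100) [array([ 0.247, -0.273,  0.739, -0.262,  2.314, -1.551]), np.float64(0.0)]
(180, 12, 1140) [array([ 0.247, -0.184,  0.535, -0.294,  2.424, -1.596]), np.float64(0.0)]
(150, 10, 1140) [array([ 0.305, -0.221,  0.553, -0.335,  2.448, -1.576]), np.float64(0.0)]
(150, 10, 1100) [array([ 0.305, -0.31 ,  0.753, -0.297,  2.342, -1.525]), np.float64(0.0)]
(200, 14, 1050) [array([ 0.226, -0.333,  0.931, -0.227,  2.183, -1.523]), np.float64(0.0)]
```

```bash
python3 mv.py 150 -20 1150
```

```text
move [ 0.1069 -0.0414 -0.0423] norm 122.0
```

Emit:
apply_moves(motion="-1 0.107 -0.041 -0.042 0;-1 0.107 -0.041 -0.042 0;-1 0.107 -0.041 -0.042 0;-1 0.107 -0.041 -0.042 0;-1 0.107 -0.041 -0.042 0")

```text
clock: 34.4
eef_pos: [147.1, -19.8, 1149.7]
tcp_rot: [-3.023, 0.382, -3.11]
contact_force: [0.9, -0.7, -2.2]
opening: 0.369
```

```bash
python3 st.py; python3 plan2.py 80 | grep axis; python3 nx.py -.5 0 .85
```

```text
q [-0.0397 -0.2064  0.5026 -0.1439  2.4511 -1.7488] pos [ 147.1  -19.8 1149.7] r 148.5 rot [-3.0232  0.3821 -3.1097] t 34.4 sum-pi -0.3942 F [ 0.9 -0.7 -2.2] T [0.07 0.27 0.01] op 0.369
toolz tilt [ 0.3739 -0.1062] az -0.277
[[-0.927, 0.012, 0.374], [-0.03, 0.994, -0.106], [-0.373, -0.11, -0.921]]
axis err deg u,v [ 5.03 -0.35] rel u,v,n [165.9 -98.7 913.3]
tool dir [ 0.1467 -0.0993 -0.9701]
```

Up + inward single rows.

Emit:
apply_moves(motion="-1 0.1 -0.1 -0.95 0")

```text
clock: 34.48
eef_pos: [145.8, -20.1, 1168.7]
tcp_rot: [-3.023, 0.361, -3.107]
contact_force: [4.3, 0.2, 0.1]
opening: 0.366
```

Emit:
apply_moves(motion="-1 0.1 -0.1 -0.95 0")

```text
clock: 34.57
eef_pos: [130.7, -20.2, 1189.2]
tcp_rot: [-3.02, 0.373, -3.105]
contact_force: [0.2, -0.5, 0.4]
opening: 0.375
```

```bash
python3 st.py; python3 plan2.py 80 | grep axis; python3 nx.py -.5 0 .85
```

```text
q [-0.0498 -0.0748  0.1823 -0.1887  2.6451 -1.818 ] pos [ 130.7  -20.2 1189.2] r 132.2 rot [-3.0202  0.3731 -3.1049] t 34.5667 sum-pi -0.3891 F [ 0.2 -0.5  0.4] T [0.06 0.21 0.  ] op 0.375
toolz tilt [ 0.366  -0.1077] az -0.286
[[-0.931, 0.008, 0.366], [-0.034, 0.994, -0.108], [-0.365, -0.113, -0.924]]
axis err deg u,v [ 5.47 -0.16] rel u,v,n [ 170.4 -104.   955.6]
tool dir [ 0.1555 -0.0997 -0.9687]
```

Now near the clamp; go more inward.

Emit:
apply_moves(motion="-1 0.4 -0.1 -0.9 0")

```text
clock: 34.65
eef_pos: [112.5, -20.3, 1201.3]
tcp_rot: [-3.003, 0.413, -3.099]
contact_force: [15.8, -1.4, 66.6]
opening: 0.373
```

```bash
python3 st.py; python3 plan2.py 80 | grep axis; python3 nx.py -.7 0 .7
```

```text
q [-0.0289 -0.0403  0.0578 -0.2536  2.6901 -1.8658] pos [ 112.5  -20.3 1201.3] r 114.3 rot [-3.0029  0.4132 -3.0991] t 34.65 sum-pi -0.434 F [15.8 -1.4 66.6] T [-0.19 -3.22  0.26] op 0.373
toolz tilt [ 0.4032 -0.1212] az -0.292
[[-0.915, 0.013, 0.403], [-0.039, 0.992, -0.121], [-0.402, -0.127, -0.907]]
axis err deg u,v [3.02 0.02] rel u,v,n [ 169.6 -109.6  973.9]
tool dir [ 0.3594 -0.098  -0.9172]
```

Emit:
apply_moves(motion="-1 0.4 -0.08 -0.9 0")

```text
clock: 34.73
eef_pos: [109.4, -16.5, 1201.5]
tcp_rot: [-2.995, 0.415, -3.102]
contact_force: [1.3, -0.0, -2.5]
opening: 0.371
```

```bash
python3 st.py; python3 plan2.py 80 | grep axis; python3 nx.py -.7 0 .7
```

```text
q [ 0.0956 -0.0454  0.0626 -0.3917  2.687  -1.8746] pos [ 109.4  -16.5 1201.5] r 110.6 rot [-2.9954  0.4152 -3.1016] t 34.7333 sum-pi -0.4374 F [ 1.3 -0.  -2.5] T [ 0.09  0.24 -0.01] op 0.371
toolz tilt [ 0.4045 -0.1296] az -0.31
[[-0.914, 0.019, 0.405], [-0.037, 0.991, -0.13], [-0.403, -0.133, -0.905]]
axis err deg u,v [2.79 0.47] rel u,v,n [ 167.  -108.2  976.1]
tool dir [ 0.3577 -0.1067 -0.9169]
```

Emit:
apply_moves(motion="-1 0.7 -0.08 -0.7 0")

```text
clock: 34.82
eef_pos: [101.3, -13.2, 1202.4]
tcp_rot: [-2.993, 0.422, -3.1]
contact_force: [-0.8, 0.4, -1.7]
opening: 0.372
```

```bash
python3 st.py; python3 plan2.py 80 | grep axis; python3 nx.py -.7 0 .7
```

```text
q [ 0.2318 -0.052   0.0603 -0.5326  2.6888 -1.8808] pos [ 101.3  -13.2 1202.4] r 102.2 rot [-2.9926  0.4216 -3.0995] t 34.8167 sum-pi -0.4445 F [-0.8  0.4 -1.7] T [0.13 0.33 0.02] op 0.372
toolz tilt [ 0.4106 -0.1313] az -0.31
[[-0.912, 0.019, 0.411], [-0.038, 0.991, -0.131], [-0.409, -0.135, -0.902]]
axis err deg u,v [2.39 0.47] rel u,v,n [ 161.3 -107.2  981.1]
tool dir [ 0.3517 -0.1082 -0.919 ]
```

```bash
python3 mv.py 110 -13 1130 220 0 1040 300 10 1000
python3 - <<'E'
from kin import *
from rig import r
q=np.array(r.sense()['qpos']);P,R=FK(q)
for p in [(110,-13,1130),(220,0,1040),(300,10,1000)]:
        q,c=IK(np.array(p),R,q); print(p,q.round(2),c)
E
python3 plan2.py 80
```

```text
move [0.0217 0.0101 0.0688] norm 73.0
move [-0.0422  0.0373  0.1935] norm 202.0
move [-0.0992  0.0542  0.2611] norm 285.0
(110, -13, 1130) [ 0.22 -0.31  0.64 -0.33  2.39 -1.64] 1.2987431962599637e-20
(220, 0, 1040) [ 0.15 -0.34  0.97 -0.22  2.09 -1.58] 7.05178437332445e-21
(300, 10, 1000) [ 0.14 -0.28  1.05 -0.2   1.95 -1.56] 1.8205837472909165e-17
axis err deg u,v [2.39 0.47] rel u,v,n [ 161.3 -107.2  981.1]
pulley angle deg -163.9 need turn about n -1.21 -> twist 0.0067
move [0.0524 0.1444 0.9088] TCP goal [429.5   8.5 341.4] norm 921.7
ik [ 0.09  0.04  2.24 -0.37  0.47 -1.17] 6e-20
```

Emit:
apply_moves(motion="-1 0.022 0.01 0.069 0;-1 0.022 0.01 0.069 0;-1 -0.042 0.037 0.194 0;-1 -0.042 0.037 0.194 0;-1 -0.042 0.037 0.194 0;-1 -0.099 0.054 0.261 0;-1 -0.099 0.054 0.261 0;-1 -0.099 0.054 0.261 0;-1 -0.099 0.054 0.261 0;-1 -0.099 0.054 0.261 0")

```text
clock: 35.65
eef_pos: [303.5, 11.9, 996.2]
tcp_rot: [-2.992, 0.415, -3.093]
contact_force: [0.3, 0.7, -2.8]
opening: 0.369
```

```bash
python3 st.py; python3 plan2.py 80
```

```text
q [ 0.1362 -0.2734  1.0581 -0.1981  1.9486 -1.563 ] pos [303.5  11.9 996.2] r 303.7 rot [-2.9925  0.415  -3.0932] t 35.65 sum-pi -0.4083 F [ 0.3  0.7 -2.8] T [0.15 0.31 0.03] op 0.369
toolz tilt [ 0.4054 -0.1291] az -0.308
[[-0.914, 0.012, 0.405], [-0.044, 0.991, -0.129], [-0.403, -0.136, -0.905]]
axis err deg u,v [2.75 0.41] rel u,v,n [220.2 -29.7 708.4]
pulley angle deg -163.5 need turn about n -1.59 -> twist 0.0088
move [0.148  0.0867 0.6441] TCP goal [430.4   8.1 341.9] norm 666.6
ik [ 0.08  0.05  2.23 -0.36  0.48 -1.19] 1e-19
```

Emit:
apply_moves(motion="-1 0.148 0.087 0.644 0.0088;-1 0.148 0.087 0.644 0.0088;-1 0.148 0.087 0.644 0.0088;-1 0.148 0.087 0.644 0.0088;-1 0.148 0.087 0.644 0.0088;-1 0.148 0.087 0.644 0.0088;-1 0.148 0.087 0.644 0.0088;-1 0.148 0.087 0.644 0.0088;-1 0.148 0.087 0.644 0.0088;-1 0.148 0.087 0.644 0.0088;-1 0.148 0.087 0.644 0.0088;-1 0.148 0.087 0.644 0.0088;-1 0.148 0.087 0.644 0.0088;-1 0.148 0.087 0.644 0.0088;-1 0.148 0.087 0.644 0.0088;-1 0.148 0.087 0.644 0.0088;-1 0.148 0.087 0.644 0.0088;-1 0.148 0.087 0.644 0.0088;-1 0.148 0.087 0.644 0.0088")

```text
clock: 37.23
eef_pos: [432.1, 8.3, 350.1]
tcp_rot: [-3.006, 0.431, -3.125]
contact_force: [-0.2, 0.6, -1.7]
opening: 0.366
```

```bash
python3 st.py; python3 plan2.py 45
python3 - <<'E'
from h import *
import cv2
for n in ['wrist','scene']:
    cv2.imwrite(f'pics/d1_{n}.png',grab_frame(n)['img'][:,:,::-1])
E
```

```text
q [ 0.0788  0.0326  2.227  -0.3517  0.485  -1.2   ] pos [432.1   8.3 350.1] r 432.2 rot [-3.0059  0.431  -3.1246] t 37.2333 sum-pi -0.397 F [-0.2  0.6 -1.7] T [0.13 0.31 0.02] op 0.366
toolz tilt [ 0.4162 -0.1283] az -0.299
[[-0.908, 0.04, 0.416], [-0.015, 0.992, -0.128], [-0.418, -0.123, -0.9]]
axis err deg u,v [2.09 0.27] rel u,v,n [ 7.6  1.4 86.1]
pulley angle deg -165.3 need turn about n 0.17 -> twist -0.0009
move [0.0046 0.0004 0.0416] TCP goal [445.3   3.3 310.6] norm 41.9
ik [ 0.07  0.13  2.24 -0.43  0.38 -1.12] 6e-21
```

View pics/d1_scene.png

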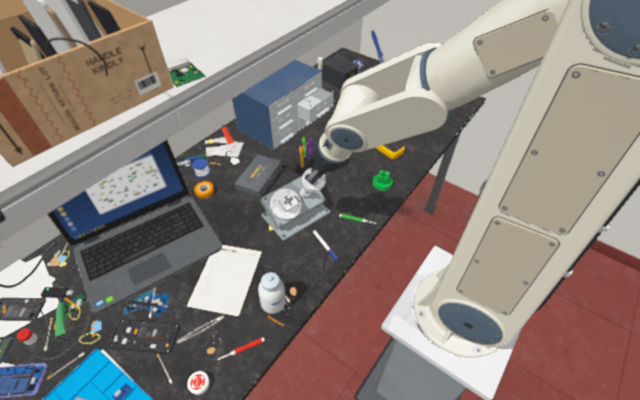

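View pics/d1_wrist.png

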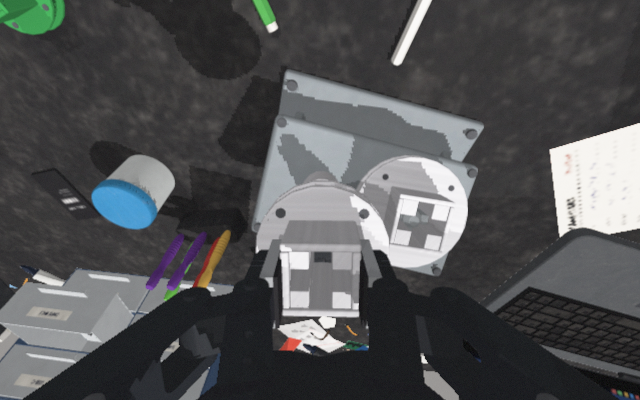

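Wrist view: large pulley flush at about (412,212), small pulley in the jaws at (322,245) ahead of the thin shaft, bystanders untouched. Continue.

Emit:
apply_moves(motion="-1 0.0046 0.0004 0.042 0;-1 0.0046 0.0004 0.042 0;-1 0.0046 0.0004 0.042 0;-1 0.0046 0.0004 0.042 0")

```text
clock: 37.67
eef_pos: [444.9, 2.9, 310.6]
tcp_rot: [-3.006, 0.433, -3.126]
contact_force: [0.8, 0.0, -1.0]
opening: 0.374
```

```bash
python3 st.py; python3 plan2.py 31; python3 plan2.py 20
```

```text
q [ 0.0618  0.1266  2.2419 -0.4299  0.3784 -1.1254] pos [444.9   2.9 310.6] r 444.9 rot [-3.0063  0.4326 -3.1262] t 37.6667 sum-pi -0.3948 F [ 0.8  0.  -1. ] T [0.08 0.34 0.  ] op 0.374
toolz tilt [ 0.4174 -0.1284] az -0.299
[[-0.908, 0.041, 0.417], [-0.014, 0.992, -0.128], [-0.419, -0.122, -0.9]]
axis err deg u,v [2.01 0.26] rel u,v,n [ 0.1 -0.5 45.1]
pulley angle deg -165.4 need turn about n 0.27 -> twist -0.0015
move [-0.0011  0.0004  0.0141] TCP goal [451.8   1.5 298.4] norm 14.1
ik [ 0.06  0.16  2.24 -0.47  0.35 -1.09] 1e-21
axis err deg u,v [2.01 0.26] rel u,v,n [ 0.1 -0.5 45.1]
pulley angle deg -165.4 need turn about n 0.27 -> twist -0.0015
move [-0.0019  0.0004  0.025 ] TCP goal [4.571e+02 1.000e-01 2.889e+02] norm 25.1
ik [ 0.06  0.19  2.24 -0.49  0.33 -1.07] 2e-22
```

Emit:
apply_moves(motion="-1 -0.0011 0.0004 0.0141 -0.0015;-1 -0.0019 0.0004 0.025 -0.0015;-1 -0.0019 0.0004 0.025 -0.0015;-1 -0.0019 0.0004 0.025 -0.0015")

```text
clock: 38.0
eef_pos: [457.0, 0.1, 288.9]
tcp_rot: [-3.004, 0.432, -3.121]
contact_force: [0.8, -1.2, -2.0]
opening: 0.372
```

```bash
python3 st.py; python3 plan2.py 12; python3 plan2.py 5
```

```text
q [ 0.0527  0.1877  2.2366 -0.4895  0.3252 -1.0738] pos [4.570e+02 1.000e-01 2.889e+02] r 457.0 rot [-3.0042  0.4323 -3.121 ] t 38.0 sum-pi -0.3921 F [ 0.8 -1.2 -2. ] T [-0.04  0.19 -0.04] op 0.372
toolz tilt [ 0.4178 -0.1284] az -0.298
[[-0.908, 0.037, 0.418], [-0.019, 0.992, -0.128], [-0.419, -0.124, -0.899]]
axis err deg u,v [1.99 0.25] rel u,v,n [ 0.   0.1 20.1]
pulley angle deg -165.1 need turn about n -0.0 -> twist 0.0
move [-0.0006 -0.0001  0.0081] TCP goal [460.9  -1.  281.9] norm 8.1
ik [ 0.05  0.21  2.23 -0.52  0.31 -1.05] 4e-23
axis err deg u,v [1.99 0.25] rel u,v,n [ 0.   0.1 20.1]
pulley angle deg -165.1 need turn about n -0.0 -> twist 0.0
move [-0.0011 -0.0001  0.0151] TCP goal [464.2  -1.9 275.8] norm 15.1
ik [ 0.05  0.22  2.23 -0.54  0.3  -1.03] 6e-23
```

No contact on the nose. On to the keys.

Emit:
apply_moves(motion="-1 -0.0003 -0.0001 0.004 0;-1 -0.0006 -0.0001 0.0081 0;-1 -0.0006 -0.0001 0.0081 0;-1 -0.0006 -0.0001 0.0081 0")

```text
clock: 38.33
eef_pos: [461.2, -1.0, 280.5]
tcp_rot: [-3.004, 0.431, -3.121]
contact_force: [2.3, -1.8, -0.6]
opening: 0.374
```

```bash
python3 st.py; python3 plan2.py 5; python3 plan2.py 1
```

```text
q [ 0.0491  0.2107  2.2341 -0.5133  0.3069 -1.0518] pos [461.2  -1.  280.5] r 461.2 rot [-3.0044  0.4311 -3.1207] t 38.3333 sum-pi -0.3898 F [ 2.3 -1.8 -0.6] T [-0.24 -0.3  -0.13] op 0.374
toolz tilt [ 0.4167 -0.1281] az -0.298
[[-0.908, 0.036, 0.417], [-0.019, 0.992, -0.128], [-0.418, -0.124, -0.9]]
axis err deg u,v [2.06 0.24] rel u,v,n [-0.7  0.1 10.7]
pulley angle deg -165.1 need turn about n -0.03 -> twist 0.0002
move [-0.0011 -0.0003  0.0056] TCP goal [464.5  -2.  275.9] norm 5.7
ik [ 0.05  0.22  2.23 -0.53  0.3  -1.03] 5e-23
axis err deg u,v [2.06 0.24] rel u,v,n [-0.7  0.1 10.7]
pulley angle deg -165.1 need turn about n -0.03 -> twist 0.0002
move [-0.0014 -0.0003  0.0096] TCP goal [466.4  -2.5 272.5] norm 9.7
ik [ 0.05  0.23  2.23 -0.54  0.29 -1.02] 6e-23
```

Emit:
apply_moves(motion="-1 -0.0005 -0.0002 0.003 0;-1 -0.001 -0.0002 0.006 0;-1 -0.001 -0.0002 0.006 0;-1 -0.001 -0.0002 0.006 0")

```text
clock: 38.67
eef_pos: [464.5, -1.9, 274.9]
tcp_rot: [-3.005, 0.43, -3.121]
contact_force: [4.6, 0.4, -1.8]
opening: 0.369
```

```bash
python3 st.py; python3 plan2.py 1; python3 plan2.py 0|grep move
```

```text
q [ 0.0463  0.2268  2.2312 -0.5292  0.2955 -1.0373] pos [464.5  -1.9 274.9] r 464.5 rot [-3.0046  0.43   -3.1208] t 38.6667 sum-pi -0.3881 F [ 4.6  0.4 -1.8] T [ 0.02 -0.48  0.06] op 0.369
toolz tilt [ 0.4157 -0.1279] az -0.299
[[-0.909, 0.036, 0.416], [-0.019, 0.992, -0.128], [-0.417, -0.124, -0.9]]
axis err deg u,v [2.13 0.25] rel u,v,n [-0.7  0.   4.1]
pulley angle deg -165.1 need turn about n -0.03 -> twist 0.0002
move [-0.0009 -0.0002  0.0031] TCP goal [466.6  -2.5 272.6] norm 3.2
ik [ 0.05  0.23  2.23 -0.54  0.29 -1.02] 6e-23
move [-0.001  -0.0002  0.0041] TCP goal [467.1  -2.6 271.7] norm 4.2
```

Emit:
apply_moves(motion="-1 -0.0003 -0.0002 0.002 0;-1 -0.0006 -0.0002 0.004 0;-1 -0.0006 -0.0002 0.004 0;-1 -0.0006 -0.0002 0.004 0")

```text
clock: 39.0
eef_pos: [466.1, -3.1, 272.2]
tcp_rot: [-3.003, 0.429, -3.121]
contact_force: [-5.6, -4.0, 14.2]
opening: 0.368
```

```bash
python3 st.py; python3 plan2.py 0
```

```text
q [ 0.0439  0.2345  2.2297 -0.5409  0.2906 -1.0271] pos [466.1  -3.1 272.2] r 466.1 rot [-3.0032  0.4294 -3.1211] t 39.0 sum-pi -0.3867 F [-5.6 -4.  14.2] T [-0.96 -0.29 -0.58] op 0.368
toolz tilt [ 0.4151 -0.1295] az -0.302
[[-0.909, 0.037, 0.415], [-0.019, 0.991, -0.129], [-0.416, -0.125, -0.901]]
axis err deg u,v [2.13 0.34] rel u,v,n [-0.5 -1.   0.9]
pulley angle deg -165.1 need turn about n -0.02 -> twist 0.0001
move [-0.0008  0.0008  0.0008] TCP goal [467.2  -2.3 271.7] norm 1.4
ik [ 0.05  0.24  2.23 -0.55  0.29 -1.02] 4e-23
```

Emit:
apply_moves(motion="-1 -0.0003 0.0006 0.001 0;-1 -0.0003 0.0006 0.001 0;-1 -0.0003 0.0006 0.001 0", squeeze=20)

```text
clock: 39.25
eef_pos: [466.2, -2.8, 272.1]
tcp_rot: [-3.002, 0.429, -3.121]
contact_force: [-17.5, -3.3, 34.3]
opening: 0.373
```

```bash
python3 st.py; python3 plan2.py 0
python3 - <<'E'
from h import *
import cv2
cv2.imwrite('pics/d2_wrist.png',grab_frame('wrist')['img'][:,:,::-1])
E
```

```text
q [ 0.0448  0.2352  2.2295 -0.5454  0.2913 -1.0216] pos [466.2  -2.8 272.1] r 466.2 rot [-3.0023  0.4293 -3.1214] t 39.25 sum-pi -0.3856 F [-17.5  -3.3  34.3] T [-1.52  0.18 -0.83] op 0.373
toolz tilt [ 0.4149 -0.1305] az -0.305
[[-0.909, 0.038, 0.415], [-0.018, 0.991, -0.131], [-0.416, -0.126, -0.9]]
axis err deg u,v [2.13 0.41] rel u,v,n [-0.5 -0.9  0.7]
pulley angle deg -165.1 need turn about n -0.01 -> twist 0.0001
move [-0.0008  0.0008  0.0007] TCP goal [467.2  -2.1 271.7] norm 1.3
ik [ 0.05  0.24  2.23 -0.55  0.29 -1.01] 4e-23
```

View pics/d2_wrist.png

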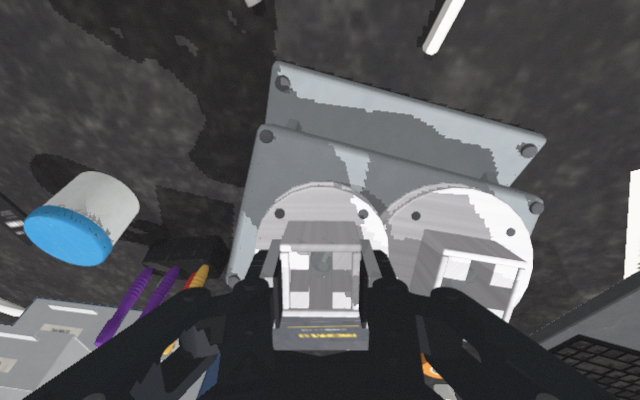

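Emit:
apply_moves(motion="-1 0.0002 0.0003 -0.0012 0;-1 0.0002 0.0003 -0.0012 0;0.05 0.0002 0.0003 -0.0012 0;0.05 0.0002 0.0003 -0.0012 0;0.05 0.0002 0.0003 -0.0012 0;0.05 0.0002 0.0003 -0.0012 0;0.05 0.0002 0.0003 -0.0012 0")

```text
clock: 39.88
eef_pos: [466.0, -1.7, 271.3]
tcp_rot: [-3.004, 0.428, -3.121]
contact_force: [0.2, -0.3, 0.0]
opening: 0.524
```

```bash
python3 st.py;python3 nx.py -.4824 .1316 .866
python3 - <<'E'
from h import *
import cv2
cv2.imwrite('pics/d3_wrist.png',grab_frame('wrist')['img'][:,:,::-1])
E
```

```text
q [ 0.0467  0.2364  2.2299 -0.5418  0.2901 -1.0237] pos [466.   -1.7 271.3] r 466.0 rot [-3.0043  0.4282 -3.1209] t 39.8833 sum-pi -0.3851 F [ 0.2 -0.3  0. ] T [ 0.07  0.21 -0.07] op 0.524
toolz tilt [ 0.4141 -0.1283] az -0.301
[[-0.91, 0.036, 0.414], [-0.019, 0.992, -0.128], [-0.415, -0.124, -0.901]]
tool dir [ 0.0767  0.0051 -0.997 ]
```

View pics/d3_wrist.png

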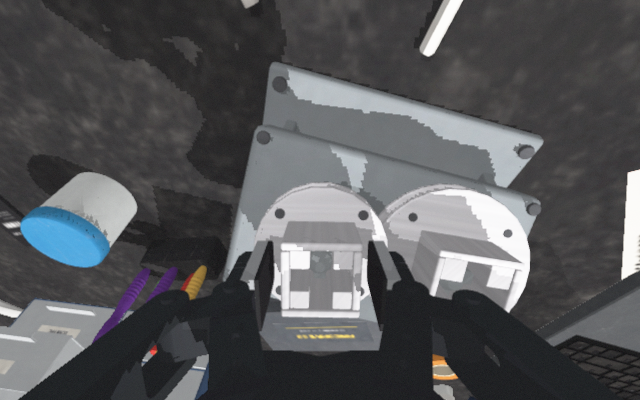

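Released, contact zero, fingers clear of both sides. Retreat along the shaft.

Emit:
apply_moves(motion="0.05 0.002 0 -0.02 0;0.05 0.003 0 -0.045 0;0.05 0.006 0 -0.08 0;0.05 0.009 0 -0.12 0;0.05 0.009 0 -0.12 0;0.05 0.009 0 -0.12 0")

```text
clock: 40.43
eef_pos: [408.0, 13.7, 378.2]
tcp_rot: [-3.005, 0.434, -3.121]
contact_force: [-0.1, 0.1, -0.6]
opening: 0.526
```

```bash
python3 st.py
python3 - <<'E'
from h import *
import cv2
for n in ['wrist','scene']:
    f=grab_frame(n);cv2.imwrite(f'pics/d4_{n}.png',f['img'][:,:,::-1])
    for q in ['small_pulley','large_pulley']:
        print(n,q,[(np.round(a['point'],1),round(a['conf'],2)) for a in spotter.place_of(q,n)[:2]])
    psi=-.266;nn=np.array([-.4824,.1316,.866]);u=np.array([.866*np.cos(psi),.866*np.sin(psi),.5])
    v=np.cross(nn,u)
    im=f['img'][:,:,::-1].copy()
    for S,R,t in [((580.9,43.2,78.),48,18),((549.3,-27.0,98.8),34,16)]:
        S=np.array(S);a=np.linspace(0,2*np.pi,90)
        P=S+t*nn+R*(np.cos(a)[:,None]*u+np.sin(a)[:,None]*v)
        c=(f['R']@P.T).T+f['t'];px=np.c_[f['fx']*c[:,0]/c[:,2]+f['cx'],f['fy']*c[:,1]/c[:,2]+f['cy']]
        cv2.polylines(im,[np.round(px).astype(int)],True,(0,0,255),1)
    cv2.imwrite(f'pics/d4o_{n}.png',im)
E
```

```text
q [ 0.1    -0.0584  2.2383 -0.3223  0.562  -1.2226] pos [408.   13.7 378.2] r 408.2 rot [-3.0049  0.4345 -3.1207] t 40.4333 sum-pi -0.3998 F [-0.1  0.1 -0.6] T [-0.02  0.16  0.02] op 0.526
toolz tilt [ 0.4197 -0.1275] az -0.295
[[-0.907, 0.037, 0.42], [-0.019, 0.992, -0.128], [-0.421, -0.124, -0.899]]
wrist small_pulley [(array([ 4.173e+02, -2.961e+02,  3.000e-01]), 0.97), (array([549.3, -28.3,  98.6]), 0.85)]
wrist large_pulley [(array([587.1,  45.1,  78.7]), 0.78)]
scene small_pulley [(array([546.2, -29. ,  93.7]), 0.93), (array([ 415.8, -294.1,    4.2]), 0.74)]
scene large_pulley [(array([579.2,  41.6,  72.3]), 0.57)]
```

View pics/d4o_wrist.png

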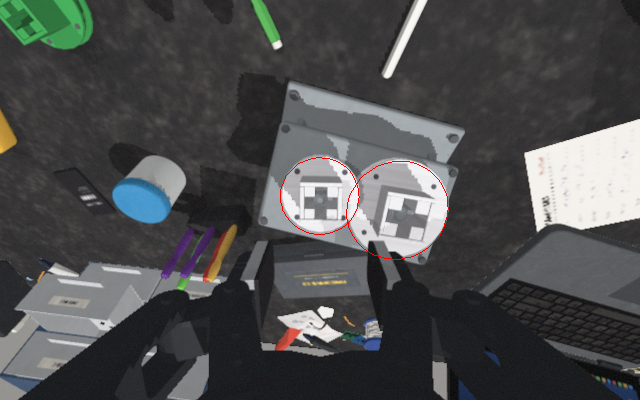

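View pics/d4_wrist.png

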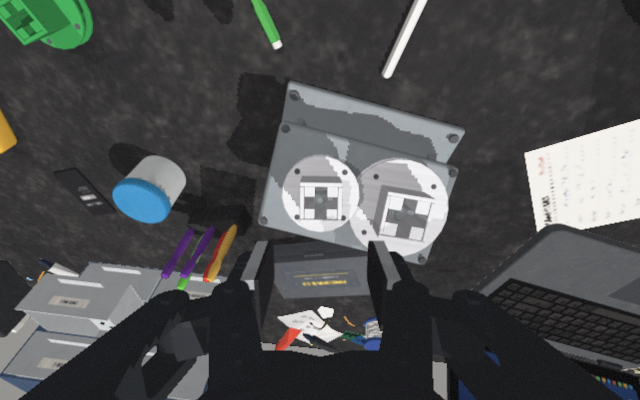

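The wrist view shows both pulleys on their shafts: small at (320,195), large at (400,208). Their rims lie on the predicted fully-home circles, and the gripper is well clear.

```bash
python3 -c "
from rig import r
print(r.sign_off()); print(r.sense()['clock'])"
```

```text
the job is handed in; nothing more can be done
None
the job is handed in; nothing more can be done
```

I refitted both pulleys, large on the thick shaft and then small on the thin shaft, and handed the job in at about 41 s of the 72 s allowed. No verdict was reported.

**How they went on:** I set each pulley to the key angle measured from the pictures, and both went over the keys without any searching. Each was then pressed onto its seat and released. The small one took about 38 N, firmer than "lightly".

**Last checks:**
- **Small pulley:** I held it about 2° off square while pressing. I did not measure its angle after release. Just before release, its underside worked out at 0.7 mm from the seat along the shaft and about 1 mm to the side.
- **Both in the final picture:** Both rims lie on the outlines predicted for fully home. The network put the small pulley within about 1.5 mm of its seat in the wrist view.
- **Disagreement:** The network's other readings were less close. In the wrist view it put the large pulley about 6 mm off in x. In the scene view it put both about 5 to 6 mm low. I trusted the outlines and the contact forces over these.
- **Clear of everything:** The gripper was about 120 mm back along the shaft and the force reading was near zero. The bystanders in the pictures looked undisturbed, but I did not re-measure them.

**Possible fault:** While tilting the tool I leaned on the joint limits. Joint 2 and joint 3 briefly read about 0.002 rad past theirs (−0.922 against −0.92, 0.058 against 0.06). I don't know whether that counts as passing the range.

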